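# Check in the glassware frame's pins and sleeves

### The arm

A 6-joint arm with a two-finger parallel gripper is mounted at the origin on the work surface. World frame = base frame: x ahead of the robot, y to its left, z up, the work surface at z = 0. Lengths are in m, angles in rad, forces in N, time in s.
With the tool pointing down it reaches from about 0.325 to 0.9 m from the base axis. Payload 6.1 kg.
Tool frame: the origin (TCP) lies at the very end of the fingers, on their centre line; the grasp point (between the pads) lies arm.pinch_z behind it (arm.pinch_z is the distance from the TCP to the grasp point, in m); z points along the fingers, y is the direction in which the jaws open and shut (so a half turn about z gives the same grasp; the last joint's range is limited). The gripper opens to 85 mm and grips with 20 to 120 N. Pads are 22 mm wide; open, the fingers measure 114 mm over their backs; the gripper's body (76 mm by 85 mm) begins 54 mm behind the grasp point. The pads swing forward as they close: fully open they stand 13 mm farther back than shut.
Start: joints at [-1.298, 0.22, 1.526, -0, 1.395, -0.126], TCP at [0.243, -0.576, 0.231] pointing down, gripper open.
Joint ranges: [-2.98, 2.98], [-0.91, 2.08], [0.09, 2.57], [-1.24, 4.39], [0.2, 2.65], [-2.68, 2.68]. Speed limits (rad/s): [2.57, 2.57, 3.01, 3.14, 3.14, 3.14].

### API

Orientations are given as [roll, pitch, yaw] about the fixed x, y, z axes, in that order (R = Rz(yaw) Ry(pitch) Rx(roll)).
In Python, from workcell import monitor, optics, job, arm gives the robot as it stands. The module is installed in compiled form; this text tells all that it offers.
- The arm moves only by the shell command python3 -m inch 'ROWS' [FORCE]. ROWS is JSON, a list of rows, each a list of 7 numbers: the shift along the tool's x, y, z in cm, then the turn, a rotation vector about the tool's x, y, z in rad, then the opening, from 0 (shut) to 1 (fully open). A call has 1 to 8 rows; each row shifts and turns the pose as measured when the row begins, along the tool's axes as they then stand; what a row does not reach is not made up. A row lasts 1/10 s, in which the tool goes at most 50 mm and 8.59 degrees, less where a joint would pass 70% of its speed; a pose out of reach is approached as far as the arm can. A call is refused whole if a number of a shift passes 5 or a number of a turn 0.15, either way. A call with a gripper value outside its range is refused whole. The fingers move at their own pace and stop on an object; FORCE is the grip in N (left out, the last holds). Time passes only in rows, so rows that do not move let the fingers close. It gives the time, the measured TCP pose, the force and the opening at its end, in the units of the state.
- monitor.get_obs(): the state, without advancing time (a new reading comes with each control period).
- optics.grab_frame(name): name is "side" or "top" or "wrist"; returns the picture (400x640x3 uint8, red, green, blue); there is no depth.
- optics.camera_model(name): a dict with "fx", "fy", "cx", "cy" (pixels), "R" (3x3) and "t" (3): a world point X has camera coordinates R X + t. Camera axes: x right, y down, z forward; pixel columns grow to the right and rows downward; lengths in m; the calibration is good to about 2 mm. A picture is of the moment at which its call begins: read the wrist's pose just before it. camera_model takes no time and is no camera call; for the wrist camera it gives the pose at the moment of the call.
- job.job_done(): hands the job in, once; it reports no verdict.
The state is a dict: "time_s": time; "joint_pos": joint angles; "dq": joint speeds; "tau": joint torques, N m; "tcp_pos": TCP position; "tool_rot": TCP orientation; "wrist_force": force on the tool from outside, world axes, zero at the start; "ft_torque": the same for the moment, N m; "width": finger opening in m.
Only numpy, scipy, OpenCV 4.12 (cv2) and the standard library are available. Lean on these libraries where they do the work, as an engineer would, in place of code of your own. Each camera call takes 0.05 s, during which the arm holds its last target.

### The job

Check in the spare parts of the blue glassware frame. First gently feel each blue-gripped pin's ends in the gauge block's bore until its chamfered end goes in (a square end will not), and lay every pin in a groove of the wooden rack, one to a groove, all with their chamfered ends towards the red rail. Then try the black sleeves on the brass gauge pin and leave those that slide right down in the green tray and those that catch at the top in the red tray, without shifting the other things on the bench.

Things in the scene. Friction and masses are not known exactly. Their poses are not given: they have to be found in the camera images.
- pin_a_mid (a point): Frame pin lying down: dark steel shaft 18 mm in diameter and 100 mm long in all, its middle 36 mm carried in a square blue plastic grip (22 x 22 mm across, so it does not roll). One end is square-cut, the other chamfered (a cone 14 mm long down to 8 mm in diameter); which end differs from pin to pin and is not told. This point is the pin's centre, on the shaft's axis, 11 mm above what the grip lies on; x runs along the shaft. 0.12 kg. May be absent.
- pin_b_mid (a point): Frame pin lying down: dark steel shaft 18 mm in diameter and 100 mm long in all, its middle 36 mm carried in a square blue plastic grip (22 x 22 mm across, so it does not roll). One end is square-cut, the other chamfered (a cone 14 mm long down to 8 mm in diameter); which end differs from pin to pin and is not told. This point is the pin's centre, on the shaft's axis, 11 mm above what the grip lies on; x runs along the shaft. 0.12 kg. May be absent.
- pin_c_mid (a point): Frame pin lying down: dark steel shaft 18 mm in diameter and 100 mm long in all, its middle 36 mm carried in a square blue plastic grip (22 x 22 mm across, so it does not roll). One end is square-cut, the other chamfered (a cone 14 mm long down to 8 mm in diameter); which end differs from pin to pin and is not told. This point is the pin's centre, on the shaft's axis, 11 mm above what the grip lies on; x runs along the shaft. 0.12 kg. May be absent.
- pin_d_mid (a point): Frame pin lying down: dark steel shaft 18 mm in diameter and 100 mm long in all, its middle 36 mm carried in a square blue plastic grip (22 x 22 mm across, so it does not roll). One end is square-cut, the other chamfered (a cone 14 mm long down to 8 mm in diameter); which end differs from pin to pin and is not told. This point is the pin's centre, on the shaft's axis, 11 mm above what the grip lies on; x runs along the shaft. 0.12 kg. May be absent.
- sleeve_a_mid (a point): Black plastic sleeve (ring) standing on its end: 40 mm outside, 30 mm high, 40 g. Some are bored 23 mm and slide freely over the gauge pin, others are bored 17 mm and catch on its tapered tip; they look alike and which is which is not told. This point is its centre, 15 mm above its underside; z is its axis. May be absent.
- sleeve_b_mid (a point): Black plastic sleeve (ring) standing on its end: 40 mm outside, 30 mm high, 40 g. Some are bored 23 mm and slide freely over the gauge pin, others are bored 17 mm and catch on its tapered tip; they look alike and which is which is not told. This point is its centre, 15 mm above its underside; z is its axis. May be absent.
- sleeve_c_mid (a point): Black plastic sleeve (ring) standing on its end: 40 mm outside, 30 mm high, 40 g. Some are bored 23 mm and slide freely over the gauge pin, others are bored 17 mm and catch on its tapered tip; they look alike and which is which is not told. This point is its centre, 15 mm above its underside; z is its axis. May be absent.
- sleeve_d_mid (a point): Black plastic sleeve (ring) standing on its end: 40 mm outside, 30 mm high, 40 g. Some are bored 23 mm and slide freely over the gauge pin, others are bored 17 mm and catch on its tapered tip; they look alike and which is which is not told. This point is its centre, 15 mm above its underside; z is its axis. May be absent.
- bore (a point): Centre of the mouth of the level bore (ringed in black) in the upright face of the fixed aluminium gauge block; x points level into the block, z up. Bore 14 mm in diameter and 22 mm deep, its axis 45 mm above the table; the block is 30 mm deep, 70 mm wide and its top is 75 mm above the table; its dark foot, 15 mm high, reaches 30 mm out in front of the face. A pin pushed in level: a chamfered end goes in about 8 mm before it stops, a square end stops at the face.
- red_rail (a point): Middle of the red rail along one long side of the fixed wooden pin rack, 36 mm above the table; the rail is 8 mm thick and 42 mm high, its inner face 63 mm from the grooves' middle.
- tray_green_in (a point): Centre of the inner floor of the fixed green tray, 152 x 104 mm inside (x, y), walls 4 mm thick and 22 mm high overall; floor 4 mm above the table.
- tray_red_in (a point): Centre of the inner floor of the fixed red tray, same size as the green one.
- gauge_foot (a point): Foot of the fixed upright brass gauge pin, where it meets its round steel base (60 mm across, 8 mm thick). The pin is 20 mm in diameter and 45 mm tall above this point; its top 8 mm taper to 12 mm. A sleeve that fits goes down until it rests on the base; one that does not fit stops about 38 mm higher.
- beaker_rim (a point): Bystander: centre of the rim of an empty glass beaker 66 mm across, 85 mm high. Leave alone.
- white_jar: Bystander: white jar 48 mm across, 55 mm high, origin under its centre. Leave alone.
- vase: Bystander: white ceramic flask 60 mm across, 120 mm high, origin under its centre. Leave alone.
- groove_0 (a point): Pin groove 0 of the wooden rack (three, side by side, 62 mm apart along y): where the centre of a pin lying in it comes, on the shaft's axis, 36 mm above the table. x runs along the groove towards the red rail. Pins lie across two notched ledges, 10 mm thick, 36 mm either side of the centre; their notches are 24 mm wide, 14 mm deep; the blue grip hangs between the ledges, 15 mm clear of the rack's plate.
- groove_1 (a point): Pin groove 1 of the wooden rack (three, side by side, 62 mm apart along y): where the centre of a pin lying in it comes, on the shaft's axis, 36 mm above the table. x runs along the groove towards the red rail. Pins lie across two notched ledges, 10 mm thick, 36 mm either side of the centre; their notches are 24 mm wide, 14 mm deep; the blue grip hangs between the ledges, 15 mm clear of the rack's plate.
- groove_2 (a point): Pin groove 2 of the wooden rack (three, side by side, 62 mm apart along y): where the centre of a pin lying in it comes, on the shaft's axis, 36 mm above the table. x runs along the groove towards the red rail. Pins lie across two notched ledges, 10 mm thick, 36 mm either side of the centre; their notches are 24 mm wide, 14 mm deep; the blue grip hangs between the ledges, 15 mm clear of the rack's plate.
Not all that is in view belongs to the job. What is shaped like the part that bears gauge_foot but pink or purple is not meant. What is shaped like the part that bears pin_a_mid but purple is not meant.

How it is judged:
By the outcome, as a careful person would: the job done as asked, in the order asked, and still so for the second after the job is handed in, with the robot touching nothing.
Of pin_a, pin_b, pin_c, pin_d only 2 to 3 are there at a start; the rules pass over those that are not, and their reading is None.
Of sleeve_a, sleeve_b, sleeve_c, sleeve_d only 3 to 4 are there at a start; the rules pass over those that are not, and their reading is None.
At some moment in a run one of pin_a, pin_b, pin_c, pin_d, sleeve_a, sleeve_b, sleeve_c, sleeve_d may be knocked a few centimetres aside while the robot is not near it.
Once in a run the grip may slacken for a moment while it holds something.
It also fails if it takes over 210 s, if anything falls off the work surface, if the arm or the gripper's body presses on something with over 40 N, if the wrist force passes 120 N, or if a joint passes its speed limit or range.

## Working session

There is one attempt and no reset: what is moved stays moved. The work goes in short steps, Python scripts to look and compute and a shell command to move; the robot and the scene stay as the last step left them, time stands still between calls to the robot, and variables do not carry over. Pictures are saved under pics/ and viewed, and the job is handed in when it is done.

```bash
mkdir -p pics; ls
python3 - <<'E'
from workcell import monitor, optics, job, arm
import cv2
print(monitor.get_obs()); print(arm.pinch_z)
for n in ("side","top","wrist"):
    m=optics.camera_model(n); print(n,m)
    f=optics.grab_frame(n); cv2.imwrite(f"pics/{n}0.png",f[:,:,::-1])
E
```

```text
pics
{'time_s': 0.0, 'joint_pos': array([-1.29810146e+00,  2.21194376e-01,  1.52762315e+00,  4.27117089e-06,
        1.39469382e+00, -1.26066937e-01]), 'dq': array([-1.48344442e-03, -1.78693885e-03,  6.31582251e-04, -8.48646943e-05,
        1.08402955e-03,  8.73094939e-05]), 'tau': array([ 4.21004579e-04, -4.96891022e+01, -3.89403963e+01, -2.41163752e-04,
        1.11243283e-02, -3.38225490e-06]), 'tcp_pos': array([ 0.24252593, -0.57536915,  0.23021254]), 'tool_rot': array([-3.13968972e+00, -2.45413114e-04,  3.98760817e-01]), 'wrist_force': array([-0.04800457, -0.25665177,  0.73234656]), 'ft_torque': array([-0.06163646, -0.00347172,  0.01824064]), 'width': 0.08533937008390197}
0.0187
side {'fx': 496.5319948835385, 'fy': 496.5319948835385, 'cx': 323.6114243425471, 'cy': 200.03823749897956, 'R': array([[-0.70531486, -0.70883085,  0.00947501],
       [-0.38690679,  0.37371927, -0.84299291],
       [ 0.59399839, -0.59824137, -0.53784123]]), 't': array([0.39665693, 0.27172341, 0.99914159])}
top {'fx': 510.12680951268294, 'fy': 510.12680951268294, 'cx': 316.0868304440186, 'cy': 205.3909154090937, 'R': array([[ 0.0230957 , -0.99948135,  0.0224416 ],
       [-0.99147515, -0.02577843, -0.12772042],
       [ 0.12823268, -0.0193005 , -0.99155629]]), 't': array([-0.02578349,  0.54265825,  1.21882979])}
wrist {'fx': 325.58749043317647, 'fy': 325.58749043317647, 'cx': 314.8422100628658, 'cy': 198.24073669898522, 'R': array([[ 0.38838393, -0.92149467, -0.00234683],
       [-0.8901882 , -0.37584492,  0.25749868],
       [-0.23816571, -0.09791923, -0.9662758 ]]), 't': array([-0.62351957, -0.03180841,  0.37888479])}
```

View pics/top0.png

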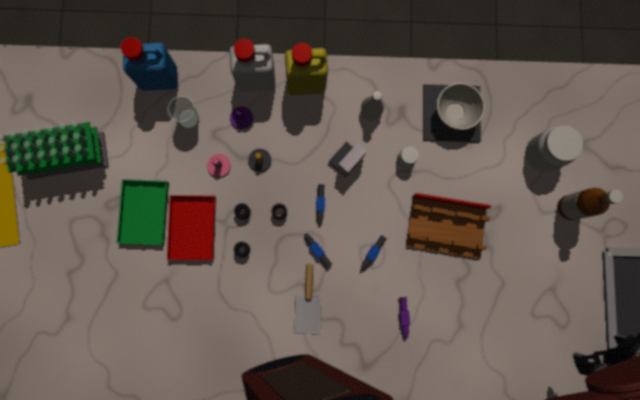

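View pics/side0.png

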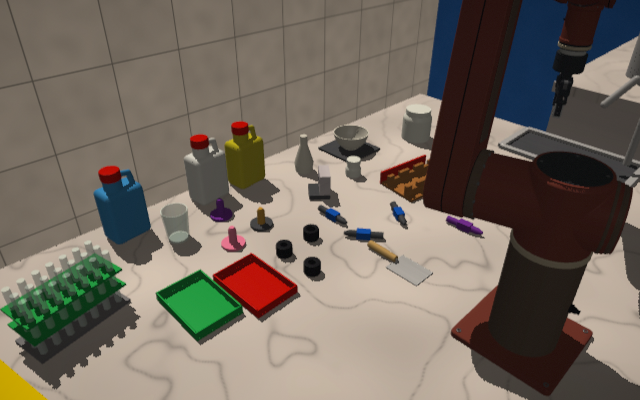

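View pics/wrist0.png

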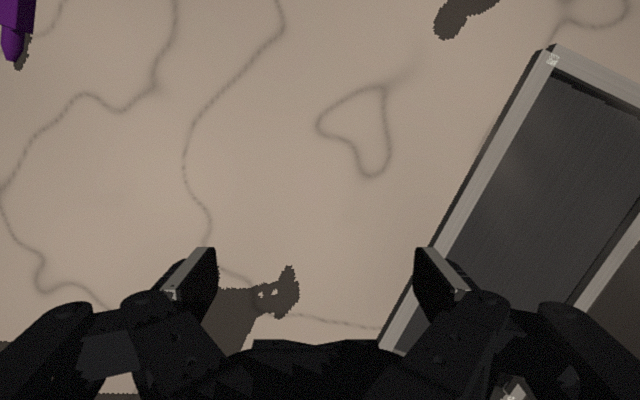

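The top view shows three blue pins at (321,203), (318,250) and (374,252), and a purple decoy at (404,318). There are three sleeves at (242,212), (279,212) and (242,250). The brass gauge is at (258,158), with pink (219,165) and purple (241,117) decoys. The gauge block is at (350,157) and the rack at (447,226), with its red rail at the top. The trays are green (144,213) and red (192,229). I'll enlarge and measure these.

```bash
cat > h.py <<'E'
import numpy as np, cv2
from workcell import monitor, optics
from scipy.spatial.transform import Rotation as Ro
def ray(m,px):
    d=np.array([(px[0]-m['cx'])/m['fx'],(px[1]-m['cy'])/m['fy'],1.]); R=np.array(m['R']);t=np.array(m['t'])
    return -R.T@t, R.T@d
def onz(m,px,z):
    c,d=ray(m,px); return c+d*(z-c[2])/d[2]
def proj(m,X):
    c=np.array(m['R'])@np.array(X)+m['t']; return np.array([m['fx']*c[0]/c[2]+m['cx'],m['fy']*c[1]/c[2]+m['cy']])
def tri(m1,p1,m2,p2):
    c1,d1=ray(m1,p1);c2,d2=ray(m2,p2)
    A=np.stack([d1,-d2],1);s=np.linalg.lstsq(A,c2-c1,rcond=None)[0]
    return (c1+d1*s[0]+c2+d2*s[1])/2
def crop(f,x0,y0,x1,y1,k,name):
    cv2.imwrite('pics/'+name+'.png',cv2.resize(f[y0:y1,x0:x1,::-1],None,fx=k,fy=k,interpolation=cv2.INTER_CUBIC))
def blobs(f,lo,hi,amin=20):
    h=cv2.cvtColor(f,cv2.COLOR_RGB2HSV); m=cv2.inRange(h,lo,hi)
    cs,_=cv2.findContours(m,cv2.RETR_EXTERNAL,cv2.CHAIN_APPROX_NONE)
    return [(cv2.contourArea(c),cv2.moments(c),cv2.minAreaRect(c),c) for c in cs if cv2.contourArea(c)>=amin]
def st():
    o=monitor.get_obs()
    print('t',round(o['time_s'],2),'tcp',o['tcp_pos'].round(4),'rpy',o['tool_rot'].round(3),'F',o['wrist_force'].round(1),'w',round(o['width'],4),'q',o['joint_pos'].round(2))
    return o
def go(x,y,z,yaw,o=None,roll=np.pi,pitch=0.):
    """tool-frame shift (cm) and rotvec to reach a pose"""
    o=o or monitor.get_obs()
    R=Ro.from_euler('xyz',o['tool_rot']); T=Ro.from_euler('xyz',[roll,pitch,yaw])
    d=R.inv().apply(np.array([x,y,z])-o['tcp_pos'])*100
    rv=(R.inv()*T).as_rotvec(); print('shift cm',d.round(2),'rv',rv.round(3))
E
python3 - <<'E'
from h import *
f=cv2.imread('pics/top0.png')[:,:,::-1]; m=optics.camera_model('top')
crop(f,100,95,300,270,4,'topL'); crop(f,290,120,500,330,3.5 and 2.8,'topR')
print('blue');
for a,M,r,c in blobs(f,(100,120,40),(125,255,255),15):
    p=r[0]; print(a,np.round(p,1),r[1],r[2],onz(m,p,0.02).round(4))
print('black sl')
for a,M,r,c in blobs(f[195:265,225:300],(0,0,0),(179,255,45),15):
    p=np.array(r[0])+[225,195]; print(a,p.round(1),np.round(r[1],1),onz(m,p,0.03).round(4))
print('green',[ (a,np.round(r[0],1),np.round(r[1],1),round(r[2],1),onz(m,r[0],0.02).round(3)) for a,M,r,c in blobs(f,(50,120,40),(75,255,255),500)])
print('red',[ (a,np.round(r[0],1),np.round(r[1],1),round(r[2],1),onz(m,r[0],0.02).round(3)) for a,M,r,c in blobs(f,(0,200,60),(8,255,255),50)])
E
```

```text
blue
102.0 [373.  252.7] (8.043152809143066, 15.531606674194336) 33.6900634765625 [ 0.4312 -0.1558  0.02  ]
109.5 [316.3 249.7] (15.800002098083496, 8.40000057220459) 53.13010025024414 [ 0.4353 -0.0157  0.02  ]
85.0 [320.  203.5] (15.0, 6.0) 90.0 [ 0.5501 -0.0224  0.02  ]
745.0 [150.4  57.7] (52.69405746459961, 31.475528717041016) 5.946863651275635 [0.9158 0.4209 0.02  ]
black sl
176.5 [242. 251.] [16. 14.] [0.4273 0.165  0.03  ]
173.0 [278.5 212.5] [13. 17.] [0.5238 0.0795 0.03  ]
197.5 [242. 214.] [20. 14.] [0.5178 0.1688 0.03  ]
green [(2766.0, array([142.4, 212.4]), array([45.4, 64.5]), 4.6, array([0.516, 0.415, 0.02 ])), (890.5, array([ 55.3, 136.3]), array([96.7, 37. ]), 9.5, array([0.702, 0.644, 0.02 ]))]
red [(2511.5, array([190.9, 227.9]), array([44.6, 63.3]), 1.8, array([0.481, 0.294, 0.02 ])), (70.0, array([452. , 200.6]), array([72.8,  2.1]), 9.3, array([ 0.566, -0.353,  0.02 ])), (284.0, array([301.5,  52.5]), array([19., 19.]), 90.0, array([0.943, 0.034, 0.02 ])), (277.0, array([244. ,  48.5]), array([19., 18.]), 90.0, array([0.949, 0.183, 0.02 ])), (290.0, array([131.5,  46.6]), array([20. , 18.9]), 51.3, array([0.944, 0.471, 0.02 ]))]
```

View pics/topL.png

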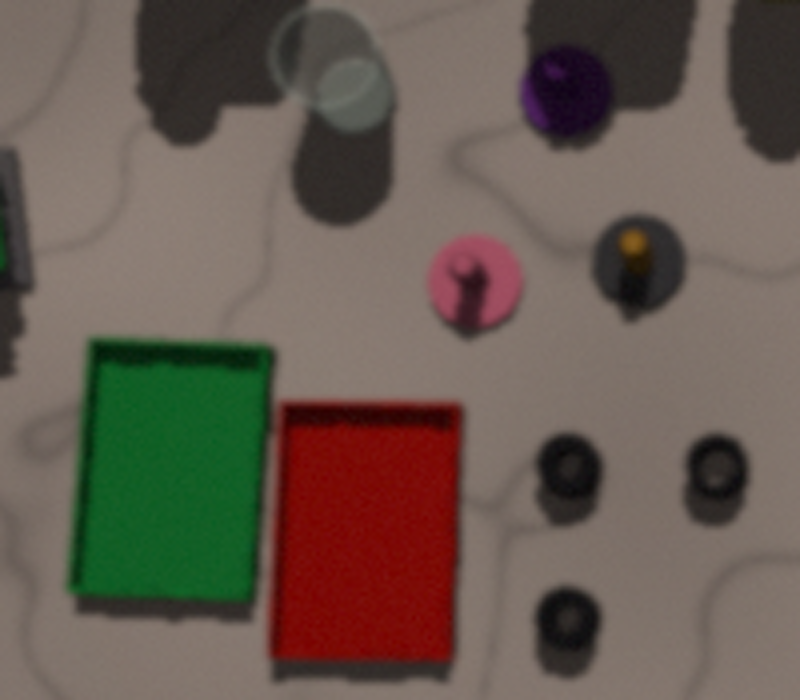

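View pics/topR.png

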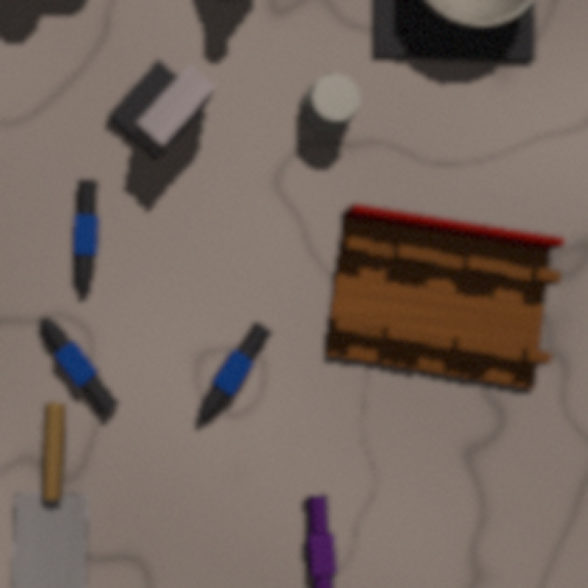

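The chamfers are faintly visible: lower end on the (321,203) pin, upper-left on (318,250), lower-left on (374,252). I'll still confirm each by feel. The block's foot, and so the bore face, is on its upper-left side. Next I'll move to get close wrist views.

Run:
```python
from h import *
o=st(); go(0.42,-0.12,0.36,0.4)
```

```text
t 0.15 tcp [ 0.2425 -0.5755  0.2304] rpy [-3.14  -0.     0.399] F [-0.5  0.4 -0.4] w 0.0853 q [-1.3   0.22  1.53 -0.    1.39 -0.13]
shift cm [ 34.04 -35.11 -12.9 ] rv [-0.002 -0.    -0.001]
```

```bash
python3 -m inch '[[4,-4,-2,0,0,0,1],[4,-4,-2,0,0,0,1],[4,-4,-2,0,0,0,1],[4,-4,-2,0,0,0,1],[4,-4,-2,0,0,0,1],[4,-4,-2,0,0,0,1],[4,-4,-2,0,0,0,1],[4,-4,-1,0,0,0,1]]'
python3 - <<'E'
from h import *
o=st(); go(0.42,-0.12,0.36,0)
E
```

```text
time_s: 0.95
tcp_pos: [0.3854, -0.2214, 0.3542]
tool_rot: [-3.127, -0.001, 0.388]
wrist_force: [0.6, -0.3, -0.1]
width: 0.0855
t 0.95 tcp [ 0.3854 -0.2214  0.3542] rpy [-3.127e+00 -1.000e-03  3.880e-01] F [ 0.6 -0.3 -0.1] w 0.0855 q [-0.71 -0.27  1.78  0.01  1.64  0.48]
shift cm [ 7.04 -8.09 -0.46] rv [-0.014  0.002  0.388]
```

```bash
python3 -m inch '[[3,-3,0,0,0,0.1,1],[3,-3,0,0,0,0.1,1],[1.5,-2,0,0,0,0.1,1],[0,0,0,0,0,0.09,1],[0,0,0,0,0,0.05,1],[0,0,0,0,0,0,1]]'
python3 - <<'E'
from h import *
o=st()
m=optics.camera_model('wrist'); f=optics.grab_frame('wrist'); cv2.imwrite('pics/w1.png',f[:,:,::-1])
import pickle; pickle.dump((m,f),open('w1.pkl','wb'))
E
```

```text
time_s: 1.55
tcp_pos: [0.4361, -0.1115, 0.3575]
tool_rot: [-3.129, 0.0, -0.059]
wrist_force: [-0.6, -0.7, 0.7]
width: 0.0858
t 1.55 tcp [ 0.4361 -0.1115  0.3575] rpy [-3.129  0.    -0.059] F [-0.6 -0.7  0.7] w 0.0858 q [-0.43 -0.26  1.77  0.01  1.64  1.2 ]
```

View pics/w1.png

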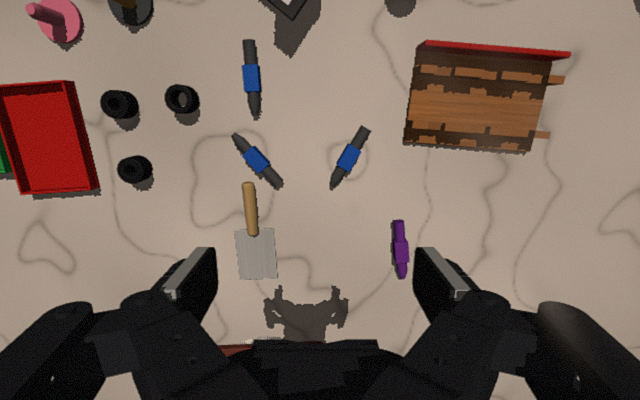

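The wrist view shows the three pins (252,75), (258,160), (350,155), the purple decoy (400,248), and the rack and sleeves, with no fourth sleeve. I'll move forward to see the block and the gauge.

```bash
python3 -m inch '[[4,-2,0,0,0,0,1],[4,-2,0,0,0,0,1],[4,-2,0,0,0,0,1],[4,-1,0,0,0,-0.06,1],[0,0,0,0,0,0,1],[0,0,0,0,0,0,1]]'
python3 - <<'E'
from h import *
o=st()
m=optics.camera_model('wrist'); f=optics.grab_frame('wrist'); cv2.imwrite('pics/w2.png',f[:,:,::-1])
import pickle; pickle.dump((m,f),open('w2.pkl','wb'))
E
```

```text
time_s: 2.2
tcp_pos: [0.6046, -0.0516, 0.3544]
tool_rot: [-3.129, 0.004, 0.007]
wrist_force: [-0.0, 0.4, 0.7]
width: 0.0854
t 2.2 tcp [ 0.6046 -0.0516  0.3544] rpy [-3.129  0.004  0.007] F [-0.   0.4  0.7] w 0.0854 q [-0.22  0.13  1.4   0.01  1.62  1.34]
```

View pics/w2.png

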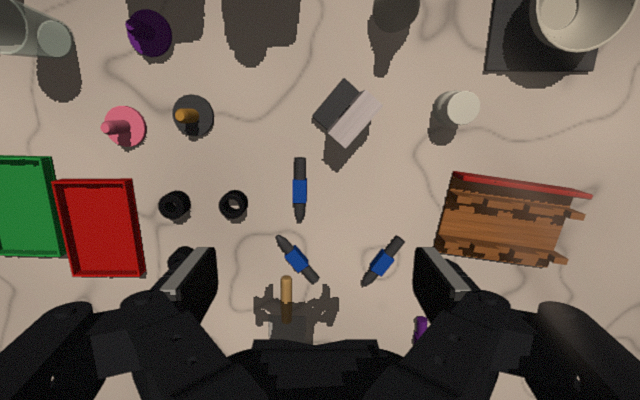

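Run:
```python
from h import *
import pickle
m,f=pickle.load(open('w2.pkl','rb'))
crop(f,300,70,390,180,6,'blk'); crop(f,420,160,610,280,4,'rack'); crop(f,90,80,260,230,4.5,'gau')
def pins(m,f):
  for a,M,r,c in blobs(f,(105,150,50),(122,255,255),60):
    p=r[0]
    if p[1]>300: continue
    b=cv2.boxPoints(r); W=np.array([onz(m,q,0.022) for q in b]); C=W.mean(0)
    e=[W[1]-W[0],W[2]-W[1]]; e=max(e,key=np.linalg.norm)
    print('pin',np.round(p,1),C.round(4),'ang',round(np.arctan2(e[1],e[0]),3),np.linalg.norm(W[1]-W[0]).round(4),np.linalg.norm(W[2]-W[1]).round(4))
pins(m,f)
m1,f1=pickle.load(open('w1.pkl','rb')); pins(m1,f1)
```

```text
pin [380.7 263. ] [ 0.4369 -0.1522  0.022 ] ang -0.591 0.0379 0.0264
pin [296.7 259.3] [ 0.4415 -0.0184  0.022 ] ang -2.46 0.0258 0.039
pin [299. 191.] [ 0.5537 -0.0227  0.022 ] ang 3.14 0.0179 0.0371
pin [255.5 159.2] [ 0.4394 -0.0182  0.022 ] ang -2.48 0.0241 0.0356
pin [348.4 157.6] [ 0.4339 -0.1548  0.022 ] ang -0.562 0.036 0.0219
pin [251.   77.6] [ 0.5528 -0.0239  0.022 ] ang 3.126 0.0211 0.0363
```

View pics/blk.png

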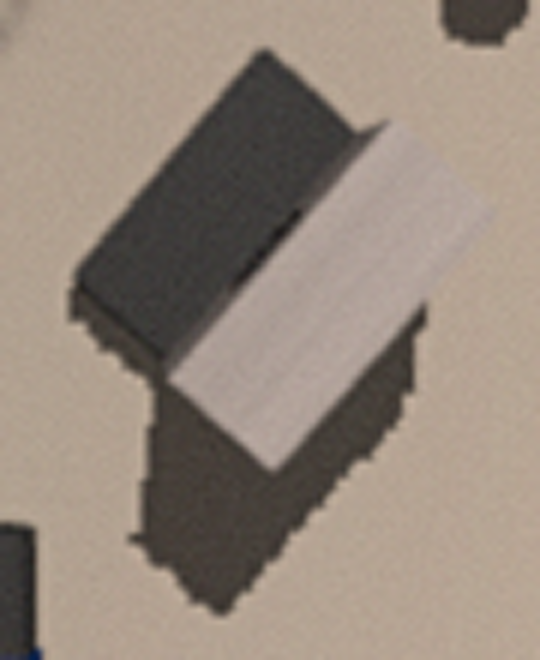

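View pics/rack.png

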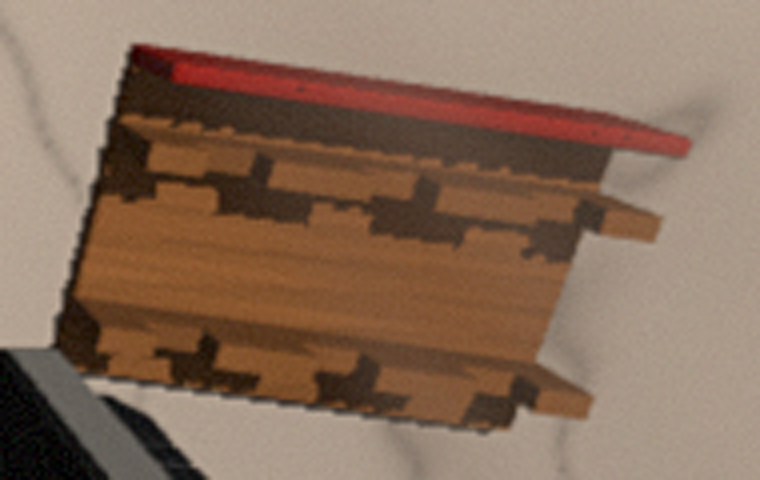

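View pics/gau.png

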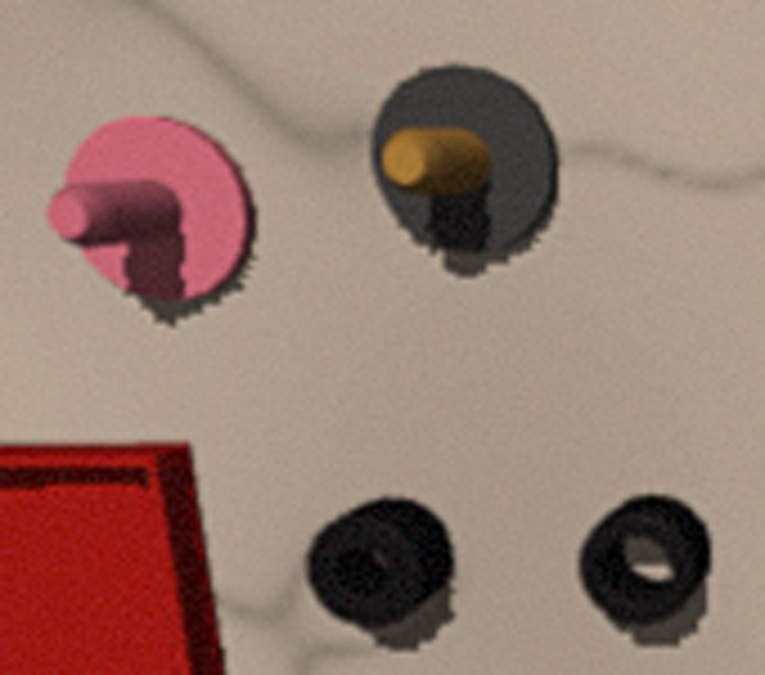

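The wrist view confirms the brass pin (185,115) on its dark steel base as the gauge; the pink and purple ones are decoys. The foot and bore mouth are on the block's upper-left face, with the black ring just visible at (344,110). Next I'll measure these and look at the rack from above.

Run:
```python
from h import *
import pickle
m,f=pickle.load(open('w2.pkl','rb'))
print('cam c',ray(m,(0,0))[0])
P=[onz(m,np.array(p)/6+[300,70],0.075) for p in [(395,122),(490,210),(270,468),(168,380)]]
for p in P: print(p.round(4))
Pf=[onz(m,np.array(p)/6+[300,70],0.015) for p in [(265,50),(78,275),(165,360),(355,133)]]
print('foot');[print(p.round(4)) for p in Pf]
mid=(P[0]+P[3])/2; w=P[0]-P[3]; print('face mid',mid,'len',np.linalg.norm(w),np.linalg.norm(P[1]-P[0]),np.linalg.norm(P[2]-P[3]))
n=P[0]+P[3]-P[1]-P[2]; print('n ang from depth',np.arctan2(n[1],n[0]),'from width',np.arctan2(w[0],-w[1]))
g=np.array([340,100])
# gauge: base ellipse dark; tip
for a,M,r,c in blobs(f[90:140,165:220],(0,0,0),(179,70,80),100):
    (x,y),ax,an=cv2.fitEllipse(cv2.convexHull(c)); p=np.array([x+165,y+90]); print('base',a,p,ax,onz(m,p,0.006).round(4))
tip=np.array([403,158])/4.5+[90,80]; print('tip',tip,onz(m,tip,0.053).round(4))
mt=optics.camera_model('top'); ms=optics.camera_model('side')
print('top tip',onz(mt,np.array([633,243])/4+[100,95],0.053).round(4),'base top', onz(mt,np.array([638,264])/4+[100,95],0.006).round(4))
for p in [(404-20,563)]: pass
for a,M,r,c in blobs(f[185:225,150:255],(0,0,0),(179,255,50),50):
    p=np.array(r[0])+[150,185]; print('sl',a,p.round(1),np.round(r[1],1),onz(m,p,0.015).round(4))
```

```text
cam c [ 0.67176995 -0.05201793  0.49665828]
[ 0.6953 -0.1089  0.075 ]
[ 0.6781 -0.1294  0.075 ]
[ 0.6246 -0.0855  0.075 ]
[ 0.643  -0.0634  0.075 ]
foot
[ 0.7143 -0.0862  0.015 ]
[ 0.6634 -0.043   0.015 ]
[ 0.6436 -0.0642  0.015 ]
[ 0.6961 -0.1078  0.015 ]
face mid [ 0.66911423 -0.0861444   0.075     ] len 0.06936176562087178 0.026720801329002477 0.028807270963498704
n ang from depth 0.8753983077205849 from width 0.8539313150166395
base 1344.5 [193.3195343 116.2934227] (39.13591384887695, 45.793296813964844) [0.6614 0.1329 0.006 ]
tip [179.55555556 115.11111111] [0.6637 0.1335 0.053 ]
top tip [0.6596 0.1322 0.053 ] base top [0.6567 0.1332 0.006 ]
sl 638.0 [174.4 204.6] [26.1 31. ] [0.5284 0.1712 0.015 ]
sl 579.0 [233.8 204.2] [25.5 29. ] [0.53   0.0788 0.015 ]
```

```bash
python3 - <<'E'
from h import *
go(0.44,-0.36,0.26,0)
E
python3 -m inch '[[-2.5,4,1,0,0,0,1],[-2.5,4,1,0,0,0,1],[-2.5,4,1,0,0,0,1],[-2.5,4,1,0,0,0,1],[-2.5,4,1,0,0,0,1],[-2.5,4,1,0,0,0,1],[-2,4,1,0,0,0,1],[-1,3,1,0,0,0,1]]'
python3 - <<'E'
from h import *
go(0.44,-0.36,0.26,0)
E
```

```text
shift cm [-16.56  30.85   9.09] rv [-0.012  0.005  0.006]
time_s: 3.05
tcp_pos: [0.4143, -0.3698, 0.276]
tool_rot: [-3.138, -0.007, 0.01]
wrist_force: [1.1, -0.5, -0.0]
width: 0.0854
shift cm [ 2.56 -0.95  1.62] rv [-0.004 -0.007  0.01 ]
```

```bash
python3 -m inch '[[3,0,1,0,0,0,1],[0,0,0,0,0,0,1],[0,0,0,0,0,0,1]]'
python3 - <<'E'
from h import *
o=st()
m=optics.camera_model('wrist'); f=optics.grab_frame('wrist'); cv2.imwrite('pics/w3.png',f[:,:,::-1])
import pickle; pickle.dump((m,f),open('w3.pkl','wb'))
crop(f,200,60,440,260,3.3,'rack3')
E
```

```text
time_s: 3.35
tcp_pos: [0.4374, -0.3751, 0.2666]
tool_rot: [-3.14, -0.007, -0.002]
wrist_force: [-0.4, -0.4, 0.9]
width: 0.0851
t 3.35 tcp [ 0.4374 -0.3751  0.2666] rpy [-3.14e+00 -7.00e-03 -2.00e-03] F [-0.4 -0.4  0.9] w 0.0851 q [-0.85  0.08  1.62  0.01  1.44  0.72]
```

View pics/rack3.png

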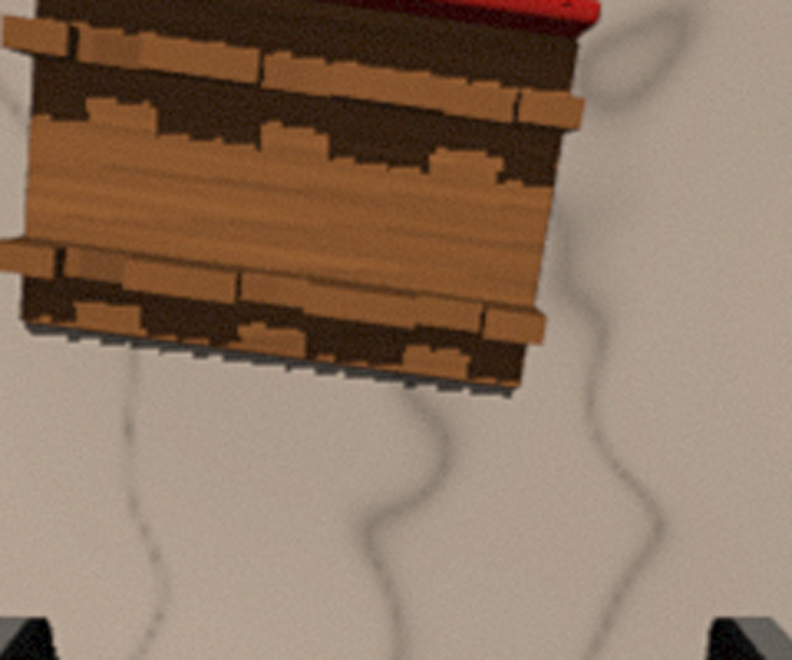

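Run:
```python
from h import *
import pickle
m,f=pickle.load(open('w3.pkl','rb'))
px=[(70,40),(259,67),(519,107),(56,262),(238,286),(484,321)]
loc=np.array([(36,74),(36,12),(36,-74),(-36,74),(-36,12),(-36,-74)])/1000.
W=np.array([onz(m,np.array(p)/3.3+[200,60],0.041)[:2] for p in px])
A=loc-loc.mean(0);B=W-W.mean(0);a=np.arctan2((A[:,0]*B[:,1]-A[:,1]*B[:,0]).sum(),(A*B).sum())
R=np.array([[np.cos(a),-np.sin(a)],[np.sin(a),np.cos(a)]]);t=W.mean(0)-R@loc.mean(0)
print('groove1',t,'ang',a);print(((W-(loc@R.T+t))*1000).round(1))
for k,y in ((0,-.062),(1,0),(2,.062)): print(k,R@[0,y]+t)
# check against top cam
mt=optics.camera_model('top'); fT=cv2.imread('pics/top0.png')[:,:,::-1].copy()
for im,mm,n in ((fT,mt,'top'),(pickle.load(open('w2.pkl','rb'))[1].copy(),pickle.load(open('w2.pkl','rb'))[0],'w2'),(f.copy(),m,'w3')):
    big=cv2.resize(im,None,fx=3,fy=3,interpolation=cv2.INTER_CUBIC)
    for l in loc:
        q=proj(mm,[*(R@l+t),0.041]); cv2.circle(big,tuple(int(v) for v in (q+0.5)*3),2,(0,255,255),-1)
    q=proj(mm,[*t,0.041])*3; x,y=int(q[0]),int(q[1]); x0=max(0,x-200);y0=max(0,y-150)
    cv2.imwrite(f'pics/chk_{n}.png',big[y0:y+150,x0:x+200,::-1])
a=[cv2.imread(f'pics/chk_{n}.png') for n in('top','w2')]
h=min(x.shape[0] for x in a);cv2.imwrite('pics/chk.png',np.hstack([x[:h] for x in a]))
```

```text
groove1 [ 0.50046441 -0.34202662] ang -0.1402905539727608
[[-0.5 -0.5]
 [-0.2  0.2]
 [-0.8  0.8]
 [ 0.2 -0.5]
 [ 0.7 -0.5]
 [ 0.6  0.6]]
0 [ 0.4917949 -0.4034175]
1 [ 0.50046441 -0.34202662]
2 [ 0.50913392 -0.28063575]
```

View pics/chk.png

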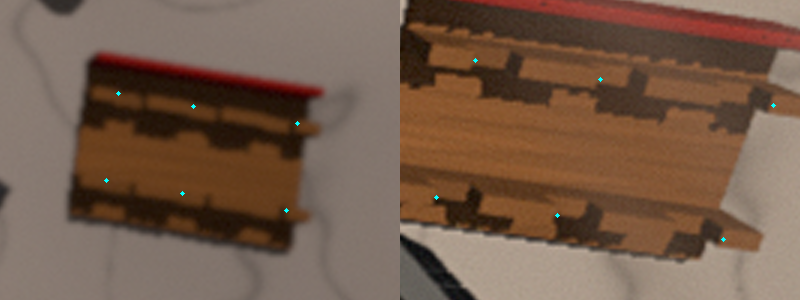

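All three rack views agree: groove 1 is at (0.500,-0.342), and the rail direction is -0.14 rad. I'll pick the pin at (0.4345,-0.1545) first; in w1 its narrow end is lower-left at (333,185).

```bash
python3 -m inch '[[0,-4,2,0,0,0.12,0.7],[0,-4,2,0,0,0.12,0.7],[0,-4,2,0,0,0.12,0.7],[0,-4,2,0,0,0.12,0.7],[0,-3,2,0,0,0.12,0.7]]'
python3 - <<'E'
from h import *
o=st(); go(0.4345,-0.1545,0.12,-0.575)
E
```

```text
time_s: 3.9
tcp_pos: [0.4821, -0.1917, 0.1722]
tool_rot: [-3.139, -0.021, -0.629]
wrist_force: [-0.1, -0.4, -0.4]
width: 0.0598
t 3.9 tcp [ 0.4821 -0.1917  0.1722] rpy [-3.139 -0.021 -0.629] F [-0.1 -0.4 -0.4] w 0.0598 q [-0.53  0.    1.88  0.    1.24  1.67]
shift cm [-6.14 -0.19  5.09] rv [-0.002 -0.021 -0.053]
```

```bash
python3 -m inch '[[-3,0,2,0,0,0,0.7],[-3,0,2,0,0,-0.04,0.7],[0,0,1,0,0,0,0.7],[0,0,0,0,0,0,0.7]]'
python3 - <<'E'
from h import *
o=st(); go(0.4345,-0.1545,0.002,-0.575)
m=optics.camera_model('wrist'); f=optics.grab_frame('wrist'); cv2.imwrite('pics/w4.png',f[:,:,::-1])
for a,M,r,c in blobs(f,(105,150,50),(122,255,255),60):
    b=cv2.boxPoints(r); W=np.array([onz(m,q,0.022) for q in b]); C=W.mean(0);e=max([W[1]-W[0],W[2]-W[1]],key=np.linalg.norm)
    print(np.round(r[0]),C.round(4),'ang',round(np.arctan2(e[1],e[0]),3),np.linalg.norm(W[1]-W[0]).round(4),np.linalg.norm(W[2]-W[1]).round(4))
E
```

```text
time_s: 4.3
tcp_pos: [0.432, -0.1492, 0.1188]
tool_rot: [-3.139, -0.021, -0.582]
wrist_force: [0.0, -0.3, -0.5]
width: 0.0599
t 4.3 tcp [ 0.432  -0.1492  0.1188] rpy [-3.139 -0.021 -0.582] F [ 0.  -0.3 -0.5] w 0.0599 q [-0.51 -0.09  2.08  0.    1.14  1.65]
shift cm [ 0.25  0.34 11.69] rv [-0.003 -0.021 -0.007]
[178. 276.] [ 0.4425 -0.0212  0.022 ] ang -2.458 0.0317 0.0329
[324. 195.] [ 0.4344 -0.1567  0.022 ] ang 2.577 0.0209 0.0374
[ 90. 159.] [ 0.5524 -0.0264  0.022 ] ang 3.076 0.0284 0.0354
```

View pics/w4.png

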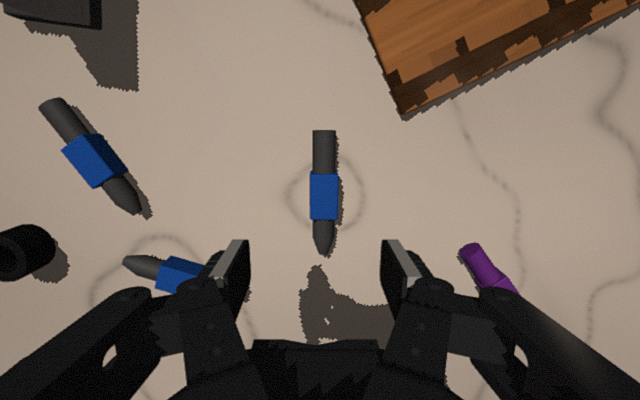

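The close view shows the pin at (324,195) with its cone at the lower end (323,245), towards the gripper body (tool -x). Descending to grip it.

```bash
python3 -m inch '[[0.2,0.5,4,0,-0.02,0,0.7],[0,0,4,0,0,0,0.7],[0,0,2,0,0,0,0.7],[0,0,0,0,0,0,0.7]]'
python3 - <<'E'
from h import *
o=st(); go(0.4344,-0.156,0.003,-0.57)
E
```

```text
time_s: 4.75
tcp_pos: [0.4418, -0.1621, 0.0255]
tool_rot: [-3.138, -0.02, -0.584]
wrist_force: [-0.4, 0.8, 0.4]
width: 0.0599
t 4.75 tcp [ 0.4418 -0.1621  0.0255] rpy [-3.138 -0.02  -0.584] F [-0.4  0.8  0.4] w 0.0599 q [-0.52  0.1   2.09  0.    0.93  1.63]
shift cm [-1.   -0.09  2.23] rv [-0.004 -0.02  -0.014]
```

```bash
python3 -m inch '[[-1,-0.1,2.0,0,-0.03,0,0.7],[0,0,0.2,0,0,0,0.7],[0,0,0,0,0,0,0.7]]'
python3 - <<'E'
from h import *
o=st(); go(0.4344,-0.156,0.003,-0.57)
E
```

```text
time_s: 5.05
tcp_pos: [0.4397, -0.1598, 0.0083]
tool_rot: [-3.138, 0.001, -0.586]
wrist_force: [0.6, 0.1, 0.1]
width: 0.0601
t 5.05 tcp [ 0.4397 -0.1598  0.0083] rpy [-3.138e+00  1.000e-03 -5.860e-01] F [0.6 0.1 0.1] w 0.0601 q [-0.52  0.15  2.08  0.01  0.91  1.63]
shift cm [-0.65 -0.03  0.53] rv [-0.004  0.001 -0.016]
```

```bash
python3 -m inch '[[-0.7,0,0.5,0,0,0.02,0.7],[0,0,0,0,0,0,0.7]]'
python3 - <<'E'
from h import *
o=st(); go(0.4344,-0.156,0.003,-0.57)
E
```

```text
time_s: 5.25
tcp_pos: [0.436, -0.1573, 0.0061]
tool_rot: [-3.137, -0.005, -0.608]
wrist_force: [-0.8, -0.2, -0.2]
width: 0.0598
t 5.25 tcp [ 0.436  -0.1573  0.0061] rpy [-3.137 -0.005 -0.608] F [-0.8 -0.2 -0.2] w 0.0598 q [-0.52  0.14  2.1   0.01  0.9   1.66]
shift cm [-0.21 -0.02  0.3 ] rv [-0.004 -0.005 -0.038]
```

```bash
python3 -m inch '[[-0.2,0,0.4,0,0,-0.04,0.7],[0,0,0,0,0,0,0.15],[0,0,0,0,0,0,0.1],[0,0,0,0,0,0,0.1],[0,0,0,0,0,0,0.1],[0,0,0,0,0,0,0.1]]' 50
python3 - <<'E'
from h import *
o=st(); go(0.4344,-0.156,0.003,-0.57)
E
```

```text
time_s: 5.85
tcp_pos: [0.4369, -0.1576, 0.0058]
tool_rot: [-3.137, -0.012, -0.569]
wrist_force: [-0.3, -0.2, -0.8]
width: 0.0208
t 5.85 tcp [ 0.4369 -0.1576  0.0058] rpy [-3.137 -0.012 -0.569] F [-0.3 -0.2 -0.8] w 0.0208 q [-0.52  0.13  2.1   0.01  0.89  1.62]
shift cm [-0.3   0.    0.27] rv [-0.005 -0.012  0.001]
```

Gripped, width 20.8 mm. Lifting and carrying it to the staging point in front of the bore.

```bash
python3 -m inch '[[0,0,-4,0,0,0,0.1],[0,0,-4,0,0,0,0.1],[0,0,-4,0,0,-0.14,0.1],[0,0,-1,0,0,-0.14,0.1],[0,0,-1,0,0,-0.14,0.1],[2,-2,0,0,0,-0.14,0.1],[2,-2,0,0,0,-0.14,0.1]]'
python3 - <<'E'
from h import *
o=st(); go(0.724,-0.021,0.13,0.865)
E
```

```text
time_s: 6.55
tcp_pos: [0.4753, -0.1201, 0.1497]
tool_rot: [3.14, -0.007, 0.15]
wrist_force: [0.3, -0.1, -0.4]
width: 0.0207
t 6.55 tcp [ 0.4753 -0.1201  0.1497] rpy [ 3.14  -0.007  0.15 ] F [ 0.3 -0.1 -0.4] w 0.0207 q [-0.41 -0.03  1.96  0.    1.21  1.01]
shift cm [26.05 -6.09  2.15] rv [ 0.004 -0.006 -0.715]
```

```bash
python3 -m inch '[[4.5,-1,0,0,0,0,0.1],[4.5,-1,0,0,0,0,0.1],[4.5,-1,0.4,0,0,0,0.1],[4.5,-1,0.4,0,0,0,0.1],[4.5,-1,0.4,0,0,0,0.1],[3.5,-1,0.5,0,0,0,0.1],[0,0,0,0,0,-0.14,0.1],[0,0,0,0,0,-0.14,0.1]]'
python3 - <<'E'
from h import *
o=st(); go(0.724,-0.021,0.10,0.865)
E
```

```text
time_s: 7.35
tcp_pos: [0.7326, -0.0127, 0.1268]
tool_rot: [3.141, -0.002, 0.442]
wrist_force: [-0.3, -1.0, -1.3]
width: 0.0208
t 7.35 tcp [ 0.7326 -0.0127  0.1268] rpy [ 3.141e+00 -2.000e-03  4.420e-01] F [-0.3 -1.  -1.3] w 0.0208 q [-0.13  0.55  1.3   0.    1.29  1.  ]
shift cm [-1.14  0.39  2.68] rv [ 0.001 -0.002 -0.423]
```

```bash
python3 -m inch '[[-1,0.4,0,0,0,-0.14,0.1],[0,0,1,0,0,-0.14,0.1],[0,0,1,0,0,-0.13,0.1],[0,0,0.5,0,0,0,0.1],[0,0,0,0,0,0,0.1]]'
python3 - <<'E'
from h import *
o=st(); go(0.724,-0.021,0.040,0.865)
m=optics.camera_model('wrist'); f=optics.grab_frame('wrist'); cv2.imwrite('pics/w5.png',f[:,:,::-1])
f=optics.grab_frame('side'); crop(f,250,120,450,260,4,'s5')
E
```

```text
time_s: 7.85
tcp_pos: [0.7236, -0.0193, 0.0958]
tool_rot: [-3.137, 0.002, 0.869]
wrist_force: [0.4, -0.5, -1.4]
width: 0.0207
t 7.85 tcp [ 0.7236 -0.0193  0.0958] rpy [-3.137e+00  2.000e-03  8.690e-01] F [ 0.4 -0.5 -1.4] w 0.0207 q [-0.14  0.57  1.34  0.    1.24  0.57]
shift cm [-0.09  0.17  5.58] rv [-0.005  0.002  0.004]
```

View pics/w5.png

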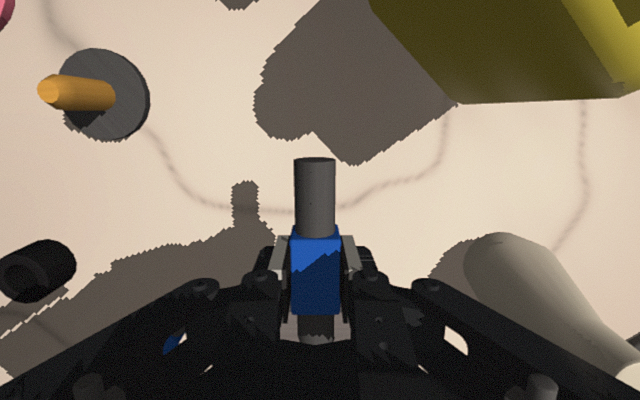

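View pics/s5.png

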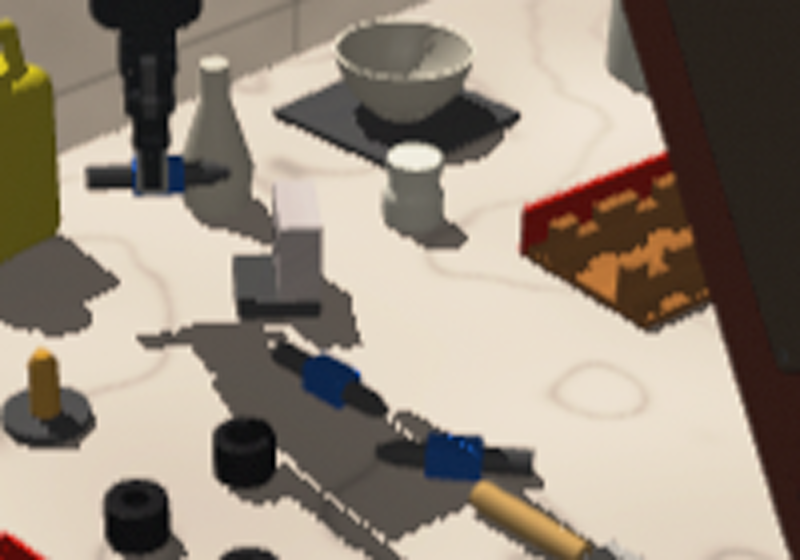

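Run:
```python
from h import *
mt=optics.camera_model('top'); ms=optics.camera_model('side')
f=cv2.imread('pics/top0.png')[:,:,::-1]; crop(f,340,80,430,180,5,'vase')
print(tri(mt,(377,96),ms,(305,137)))
o=monitor.get_obs(); 
T=o['tcp_pos']; 
m=optics.camera_model('wrist')
for n,mm in (('top',mt),):
    F=optics.grab_frame('top'); crop(F,270,60,430,180,5,'t5')
```

```text
[ 0.79647677 -0.15007712  0.11636821]
```

View pics/t5.png

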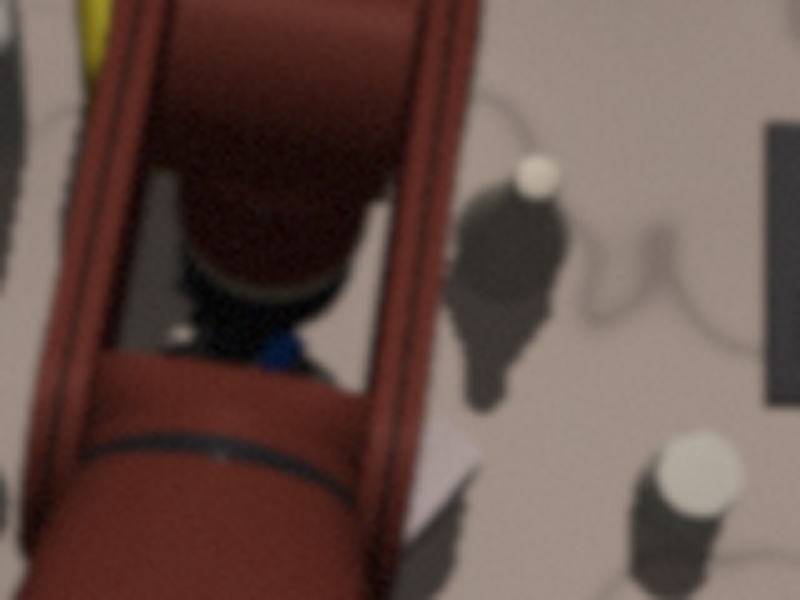

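The vase is 0.15 m away, so it is clear. Descending to bore height.

```bash
python3 -m inch '[[0,0.2,2.8,0,0,0,0.1],[0,0,2.8,0,0,0,0.1],[0,0,0,0,0,0,0.1],[0,0,0,0,0,0,0.1]]'
python3 - <<'E'
from h import *
o=st(); go(0.724,-0.021,0.040,0.865)
E
```

```text
time_s: 8.4
tcp_pos: [0.7299, -0.021, 0.0461]
tool_rot: [3.137, -0.004, 0.864]
wrist_force: [-0.4, 0.3, -0.3]
width: 0.0209
t 8.4 tcp [ 0.7299 -0.021   0.0461] rpy [ 3.137 -0.004  0.864] F [-0.4  0.3 -0.3] w 0.0209 q [-0.14  0.63  1.35  0.    1.16  0.57]
shift cm [-0.38 -0.46  0.61] rv [ 0.004 -0.004 -0.001]
```

```bash
python3 -m inch '[[-0.5,-0.6,0.8,0,0,0,0.1],[0,0,0,0,0,0,0.1],[0,0,0,0,0,0,0.1]]'
python3 - <<'E'
from h import *
o=st(); go(0.724,-0.021,0.040,0.865)
E
```

```text
time_s: 8.7
tcp_pos: [0.7236, -0.0212, 0.0418]
tool_rot: [3.133, -0.007, 0.864]
wrist_force: [0.3, -0.3, -0.9]
width: 0.0205
t 8.7 tcp [ 0.7236 -0.0212  0.0418] rpy [ 3.133 -0.007  0.864] F [ 0.3 -0.3 -0.9] w 0.0205 q [-0.14  0.61  1.38  0.    1.14  0.57]
shift cm [0.03 0.01 0.18] rv [ 0.009 -0.007 -0.001]
```

```bash
python3 -m inch '[[-1.2,0,0.2,0,0,0,0.1],[-1.2,0,0,0,0,0,0.1],[-0.5,0,0,0,0,0,0.1],[0,0,0,0,0,0,0.1]]'
python3 - <<'E'
from h import *
def rel(o):
    n=np.array([np.cos(.865),np.sin(.865)]);d=o['tcp_pos'][:2]-[0.669,-0.086]; print('dist',(d@n).round(4),'lat',round(d@[n[1],-n[0]],4),'F along in',(o['wrist_force'][:2]@n).round(2))
o=st(); rel(o)
E
```

```text
time_s: 9.1
tcp_pos: [0.704, -0.0458, 0.0417]
tool_rot: [3.13, -0.008, 0.863]
wrist_force: [-0.3, -0.3, -0.8]
width: 0.0212
t 9.1 tcp [ 0.704  -0.0458  0.0417] rpy [ 3.13  -0.008  0.863] F [-0.3 -0.3 -0.8] w 0.0212 q [-0.18  0.57  1.44  0.    1.12  0.53]
dist 0.0533 lat 0.0006 F along in -0.42
```

```bash
python3 -m inch '[[0,0,0.35,0.01,0,0,0.1],[-0.3,0,0,0,0,0,0.1],[-0.3,0,0,0,0,0,0.1],[-0.3,0,0,0,0,0,0.1]]'
cat >> h.py <<'E'
def rel(o):
    n=np.array([np.cos(.865),np.sin(.865)]);d=o['tcp_pos'][:2]-[0.669,-0.086]; print('dist',(d@n).round(4),'lat',round(d@[n[1],-n[0]],4),'F along in',(o['wrist_force'][:2]@n).round(2))
E
python3 - <<'E'
from h import *
o=st(); rel(o)
E
```

```text
time_s: 9.5
tcp_pos: [0.699, -0.0521, 0.0386]
tool_rot: [3.141, -0.011, 0.863]
wrist_force: [2.3, 6.7, 2.8]
width: 0.021
t 9.5 tcp [ 0.699  -0.0521  0.0386] rpy [ 3.141 -0.011  0.863] F [2.3 6.7 2.8] w 0.021 q [-0.19  0.57  1.45  0.01  1.12  0.51]
dist 0.0453 lat 0.0008 F along in 6.59
```

```bash
python3 -m inch '[[-0.3,0,0,0,0,0,0.1],[-0.3,0,0,0,0,0,0.1]]'
python3 - <<'E'
from h import *
o=st(); rel(o)
f=optics.grab_frame('side'); crop(f,290,130,390,210,7,'s6')
m=optics.camera_model('wrist'); f=optics.grab_frame('wrist'); crop(f,230,150,400,400,2,'w6')
E
```

```text
time_s: 9.7
tcp_pos: [0.6977, -0.0529, 0.0399]
tool_rot: [3.139, -0.019, 0.863]
wrist_force: [7.2, 8.5, -3.8]
width: 0.0207
t 9.7 tcp [ 0.6977 -0.0529  0.0399] rpy [ 3.139 -0.019  0.863] F [ 7.2  8.5 -3.8] w 0.0207 q [-0.2   0.56  1.46  0.02  1.11  0.5 ]
dist 0.0439 lat 0.0004 F along in 11.16
```

View pics/s6.png

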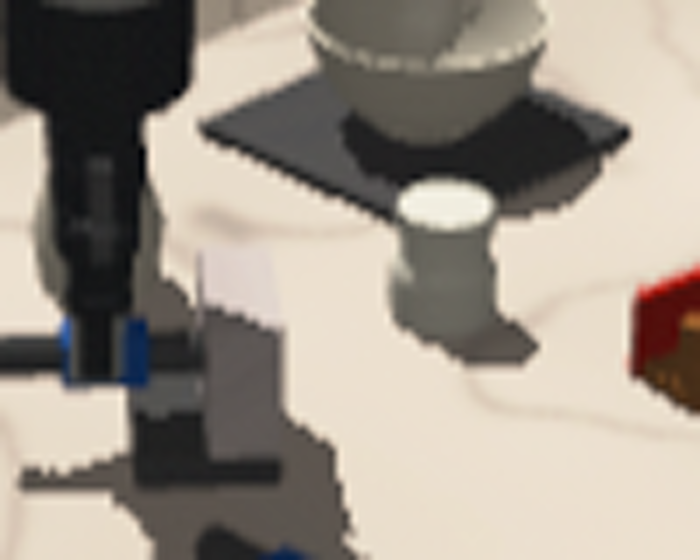

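View pics/w6.png

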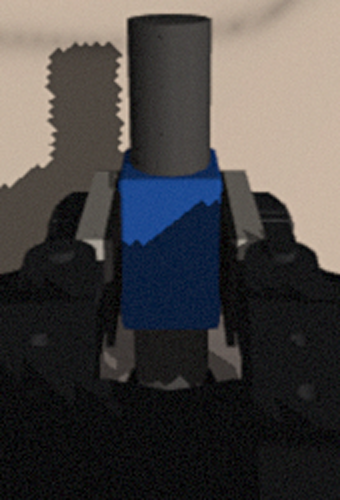

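The side crop shows the shaft meeting the block face at x≈200, with only about 22 mm of the 32 mm shaft stub visible. About 8–10 mm is therefore inside the bore: the chamfered end went in and stopped at 11 N. Backing out and heading to groove 0.

```bash
python3 -m inch '[[2,0,0,0,0,0,0.1],[2.5,0,0,0,0.02,0,0.1],[0,0,-3.5,0,0,0,0.1],[0,0,-4,0,0,0,0.1],[0,0,-3.5,0,0,-0.14,0.1],[-3,-2,-1,0,0,-0.14,0.1],[-3,-2,0,0,0,-0.14,0.1],[-3,-2,0,0,0,-0.14,0.1]]'
python3 - <<'E'
from h import *
o=st(); go(0.4918,-0.4034,0.12,3.0)
E
```

```text
time_s: 10.6
tcp_pos: [0.6332, -0.076, 0.1585]
tool_rot: [3.119, -0.031, 1.451]
wrist_force: [-0.2, -0.6, -0.3]
width: 0.0209
t 10.6 tcp [ 0.6332 -0.076   0.1585] rpy [ 3.119 -0.031  1.451] F [-0.2 -0.6 -0.3] w 0.0209 q [-0.26  0.29  1.58  0.04  1.25 -0.15]
shift cm [-34.3  -10.18   2.56] rv [ 0.042 -0.007 -1.549]
```

```bash
python3 -m inch '[[-4.5,-1.3,0,0.04,0,0,0.1],[-4.5,-1.3,0,0,0,0,0.1],[-4.5,-1.3,0,0,0,0,0.1],[-4.5,-1.3,0,0,0,0,0.1],[-4.5,-1.3,0,0,0,0,0.1],[-4.5,-1.3,0,0,0,0,0.1],[-3,-1,0,0,0,-0.14,0.1],[0,0,0,0,0,-0.14,0.1]]';python3 -m inch '[[0,0,0,0,0,-0.14,0.1],[0,0,0,0,0,-0.14,0.1],[0,0,0,0,0,-0.14,0.1],[0,0,0,0,0,-0.14,0.1],[0,0,0,0,0,-0.14,0.1],[0,0,0,0,0,-0.14,0.1],[0,0,0,0,0,-0.14,0.1],[0,0,0,0,0,-0.14,0.1]]'
python3 - <<'E'
from h import *
o=st(); go(0.4918,-0.4034,0.12,3.0)
E
```

```text
time_s: 11.4
tcp_pos: [0.5015, -0.3767, 0.1517]
tool_rot: [-3.132, -0.031, 1.746]
wrist_force: [-0.5, 0.6, -0.6]
width: 0.0208
time_s: 12.2
tcp_pos: [0.498, -0.3799, 0.1508]
tool_rot: [3.119, -0.023, 2.91]
wrist_force: [-0.7, 0.4, -0.9]
width: 0.021
t 12.2 tcp [ 0.498  -0.3799  0.1508] rpy [ 3.119 -0.023  2.91 ] F [-0.7  0.4 -0.9] w 0.021 q [-0.78  0.31  1.57  0.01  1.29 -2.12]
shift cm [-0.01 -2.5   3.02] rv [ 0.024 -0.022 -0.09 ]
```

```bash
python3 -m inch '[[0,-1.5,1.5,0.03,-0.02,-0.09,0.1],[0.3,-1.2,1.5,0,0,0,0.1],[0,0,0,0,0,0,0.1],[0,0,0,0,0,0,0.1]]'
python3 - <<'E'
from h import *
o=st(); go(0.489,-0.403,0.07,3.0)
E
```

```text
time_s: 12.6
tcp_pos: [0.4891, -0.4065, 0.1196]
tool_rot: [-3.135, -0.003, 3.002]
wrist_force: [0.4, -0.3, -1.3]
width: 0.0207
t 12.6 tcp [ 0.4891 -0.4065  0.1196] rpy [-3.135e+00 -3.000e-03  3.002e+00] F [ 0.4 -0.3 -1.3] w 0.0207 q [-0.81  0.34  1.59 -0.01  1.2  -2.24]
shift cm [0.05 0.38 4.96] rv [-0.006 -0.003  0.002]
```

```bash
python3 -m inch '[[0,0.5,2.5,0,0,0,0.1],[0,0,2.5,0,0,0,0.1],[0,0,0,0,0,0,0.1],[0,0,0,0,0,0,0.1]]'
python3 - <<'E'
from h import *
o=st(); go(0.489,-0.403,0.031,3.0)
m=optics.camera_model('wrist'); f=optics.grab_frame('wrist'); cv2.imwrite('pics/w7.png',f[:,:,::-1])
E
```

```text
time_s: 13.0
tcp_pos: [0.4914, -0.4027, 0.0716]
tool_rot: [-3.135, -0.0, 2.996]
wrist_force: [0.7, 0.8, 0.1]
width: 0.0211
t 13.0 tcp [ 0.4914 -0.4027  0.0716] rpy [-3.135 -0.     2.996] F [0.7 0.8 0.1] w 0.0211 q [-0.81  0.4   1.62 -0.01  1.12 -2.23]
shift cm [ 0.23 -0.03  4.06] rv [-0.007 -0.    -0.004]
```

View pics/w7.png

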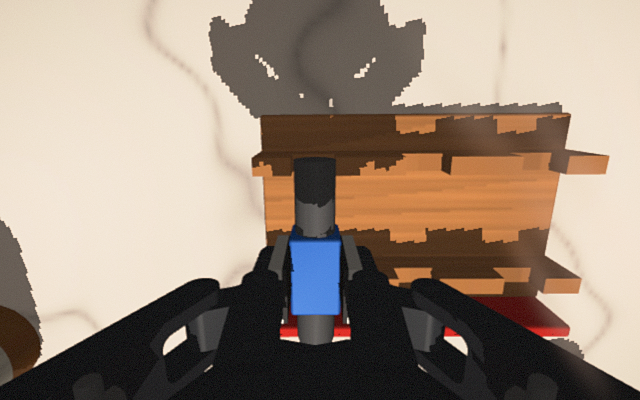

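Run:
```python
from h import *
m=optics.camera_model('wrist'); f=cv2.imread('pics/w7.png')
a=-.1403;R=np.array([[np.cos(a),-np.sin(a)],[np.sin(a),np.cos(a)]]);t=np.array([.50046,-.34203])
big=cv2.resize(f,None,fx=3,fy=3,interpolation=cv2.INTER_CUBIC)
for x in (-.041,-.031):
  for y in (.074,.05,.012,-.012,-.05,-.074):
    q=proj(m,[*(R@[x,y]+t),.041]); cv2.circle(big,tuple(int(v) for v in (q+.5)*3),3,(0,255,0),-1)
cv2.imwrite('pics/chk7.png',big[400:700,700:1500+400][:, :1140:][::1, ::1][:, :800+340] if 0 else cv2.resize(big[380:640,700:1860],(790,177)))
```

```text
(no output)
```

View pics/chk7.png

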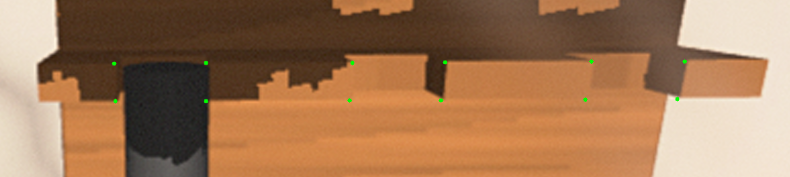

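The projected notch edges match the picture to within about 1 mm. Lowering.

```bash
python3 -m inch '[[0.2,0,2,0,0,0,0.1],[0,0,1.5,0,0,0,0.1],[0,0,0,0,0,0,0.1],[0,0,0,0,0,0,0.1]]'
python3 - <<'E'
from h import *
o=st(); go(0.489,-0.403,0.031,3.0)
E
```

```text
time_s: 13.45
tcp_pos: [0.4923, -0.4053, 0.0415]
tool_rot: [-3.13, 0.006, 2.995]
wrist_force: [0.3, -0.1, -0.8]
width: 0.0206
t 13.45 tcp [ 0.4923 -0.4053  0.0415] rpy [-3.13   0.006  2.995] F [ 0.3 -0.1 -0.8] w 0.0206 q [-0.81  0.44  1.64 -0.01  1.06 -2.23]
shift cm [0.37 0.19 1.05] rv [-0.011  0.006 -0.005]
```

```bash
python3 -m inch '[[0.4,0.4,0.6,-0.01,0,0,0.1],[0,0,0,0,0,0,0.1],[0,0,0.6,0,0,0,0.1],[0,0,0,0,0,0,0.1]]'
python3 - <<'E'
from h import *
o=st(); go(0.489,-0.403,0.031,3.0)
E
```

```text
time_s: 13.85
tcp_pos: [0.4902, -0.4019, 0.0315]
tool_rot: [-3.138, 0.01, 2.995]
wrist_force: [-0.2, 0.3, -0.7]
width: 0.0205
t 13.85 tcp [ 0.4902 -0.4019  0.0315] rpy [-3.138  0.01   2.995] F [-0.2  0.3 -0.7] w 0.0205 q [-0.81  0.44  1.65  0.    1.04 -2.24]
shift cm [ 0.1  -0.13  0.05] rv [-0.003  0.01  -0.005]
```

```bash
python3 -m inch '[[0,0,0.1,0,0,0,0.3],[0,0,0,0,0,0,0.45],[0,0,0,0,0,0,0.45],[0,0,0,0,0,0,0.45],[0,0,-3,0,0,0,0.45],[0,0,-4,0,0,0,0.45],[0,0,-4,0,0,0,0.45],[0,0,0,0,0,0,0.45]]'
python3 - <<'E'
from h import *
o=st(); 
m=optics.camera_model('wrist'); f=optics.grab_frame('wrist'); cv2.imwrite('pics/w8.png',f[:,:,::-1])
go(0.44,-0.018,0.13,-2.47)
E
```

```text
time_s: 14.65
tcp_pos: [0.4886, -0.4007, 0.1428]
tool_rot: [-3.141, 0.007, 2.995]
wrist_force: [-0.2, -0.6, 0.3]
width: 0.0384
t 14.65 tcp [ 0.4886 -0.4007  0.1428] rpy [-3.141  0.007  2.995] F [-0.2 -0.6  0.3] w 0.0384 q [-0.81  0.3   1.6   0.    1.23 -2.24]
shift cm [10.26 37.04  1.  ] rv [ 0.     0.004 -0.818]
```

View pics/w8.png

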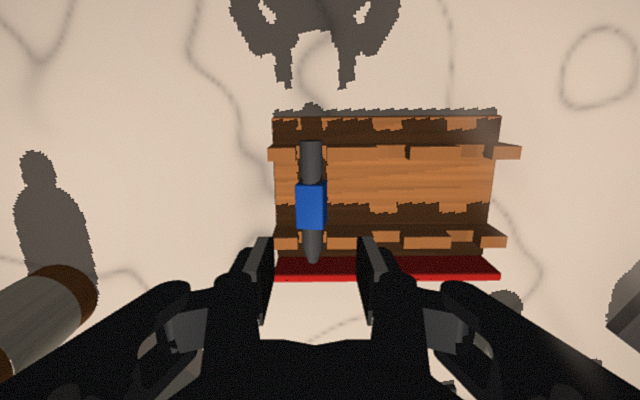

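The pin lies in groove 0, with its cone at (313,255) towards the red rail. Next is the pin at (0.440,-0.018).

```bash
python3 -m inch '[[1.2,4.5,0,0,0,0,0.7],[1.2,4.5,0,0,0,0,0.7],[1.2,4.5,0,0,0,0,0.7],[1.2,4.5,0,0,0,0,0.7],[1.2,4.5,0,0,0,0,0.7],[1.2,4.5,0,0,0,0,0.7],[1.2,4.5,0,0,0,0,0.7],[1.2,4.5,0,0,0,0,0.7]]'
python3 - <<'E'
from h import *
st();go(0.44,-0.018,0.13,-2.47)
E
```

```text
time_s: 15.5
tcp_pos: [0.4387, -0.0201, 0.1305]
tool_rot: [3.137, -0.007, 2.984]
wrist_force: [0.9, 0.7, -0.2]
width: 0.0597
t 15.5 tcp [ 0.4387 -0.0201  0.1305] rpy [ 3.137 -0.007  2.984] F [ 0.9  0.7 -0.2] w 0.0597 q [-0.23 -0.13  2.09  0.    1.19 -1.64]
shift cm [-0.09  0.23  0.05] rv [ 0.007 -0.004 -0.829]
```

```bash
python3 -m inch '[[0,0,0,0,0,-0.14,0.7],[0,0,0,0,0,-0.14,0.7],[0,0,0,0,0,-0.14,0.7],[0,0,0,0,0,-0.14,0.7],[0,0,0,0,0,-0.14,0.7],[0,0,0,0,0,-0.13,0.7],[0,0,0,0,0,0,0.7]]'
python3 - <<'E'
from h import *
st();go(0.44,-0.018,0.13,-2.47)
m=optics.camera_model('wrist'); f=optics.grab_frame('wrist'); cv2.imwrite('pics/w9.png',f[:,:,::-1])
for a,M,r,c in blobs(f,(105,150,50),(122,255,255),60):
    b=cv2.boxPoints(r); W=np.array([onz(m,q,0.022) for q in b]); C=W.mean(0);e=max([W[1]-W[0],W[2]-W[1]],key=np.linalg.norm)
    print(np.round(r[0]),C.round(4),'ang',round(np.arctan2(e[1],e[0]),3),np.linalg.norm(W[1]-W[0]).round(4),np.linalg.norm(W[2]-W[1]).round(4))
E
```

```text
time_s: 16.2
tcp_pos: [0.4304, -0.0104, 0.1214]
tool_rot: [3.12, -0.009, -2.426]
wrist_force: [-0.6, 0.5, -0.4]
width: 0.0599
t 16.2 tcp [ 0.4304 -0.0104  0.1214] rpy [ 3.12  -0.009 -2.426] F [-0.6  0.5 -0.4] w 0.0599 q [-0.21 -0.13  2.1   0.01  1.19 -2.5 ]
shift cm [-0.22 -1.19 -0.89] rv [ 0.022 -0.009  0.044]
[300. 199.] [ 0.4378 -0.0169  0.022 ] ang 0.714 0.0204 0.0366
```

View pics/w9.png

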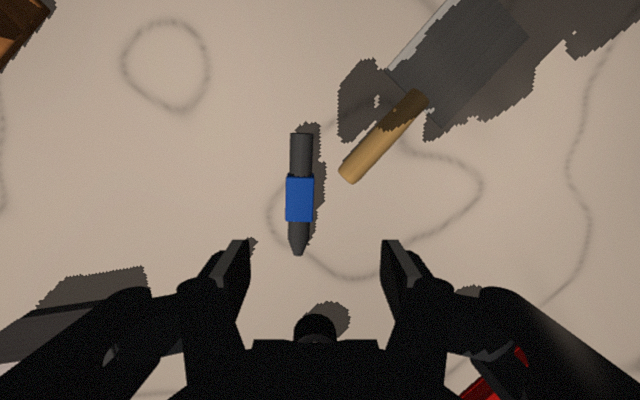

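The pin is at (300,199) with its cone downwards at (298,245). The spatula handle's end is only about 40 mm to the side at (350,175), so I'll narrow the jaws.

```bash
python3 -m inch '[[0,-1.1,2,0.02,-0.01,0.01,0.43],[0,0,2,0,0,0,0.43],[0,0,0,0,0,0,0.43],[0,0,0,0,0,0,0.43]]'
python3 - <<'E'
from h import *
st();go(0.4388,-0.0175,0.006,-2.435)
m=optics.camera_model('wrist'); f=optics.grab_frame('wrist'); cv2.imwrite('pics/w10.png',f[:,:,::-1])
E
```

```text
time_s: 16.65
tcp_pos: [0.4366, -0.0186, 0.0792]
tool_rot: [3.139, 0.0, -2.454]
wrist_force: [0.0, 0.4, -0.1]
width: 0.0367
t 16.65 tcp [ 0.4366 -0.0186  0.0792] rpy [ 3.139  0.    -2.454] F [ 0.   0.4 -0.1] w 0.0367 q [-0.22 -0.06  2.13  0.    1.07 -2.48]
shift cm [-0.23 -0.07  7.32] rv [ 0.002  0.    -0.019]
```

View pics/w10.png

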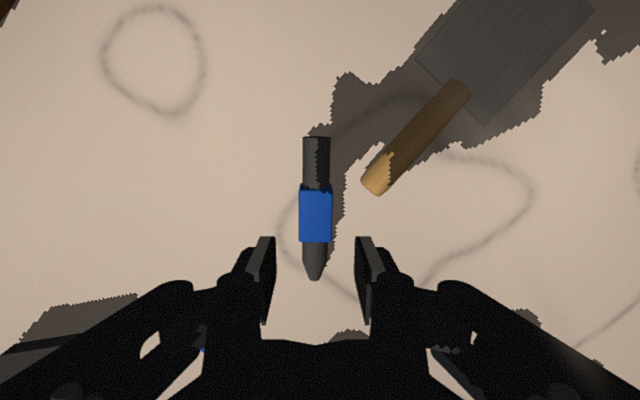

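```bash
python3 -m inch '[[-0.4,0,2.5,0,0,0,0.43],[-0.3,0,2,0,0,0,0.43],[0,0,0,0,0,0,0.43],[0,0,0,0,0,0,0.43]]'
python3 - <<'E'
from h import *
st();go(0.4388,-0.0175,0.006,-2.44)
E
```

```text
time_s: 17.1
tcp_pos: [0.4455, -0.0145, 0.0376]
tool_rot: [-3.139, 0.004, -2.457]
wrist_force: [0.4, 0.1, 0.3]
width: 0.0366
t 17.1 tcp [ 0.4455 -0.0145  0.0376] rpy [-3.139  0.004 -2.457] F [0.4 0.1 0.3] w 0.0366 q [-0.21  0.03  2.13  0.    0.97 -2.47]
shift cm [0.72 0.2  3.16] rv [-0.003  0.004 -0.017]
```

```bash
python3 -m inch '[[0.4,0.2,1.5,0,0,-0.02,0.43],[0,0,1.5,0,0,0,0.43],[0,0,0,0,0,0,0.43],[0,0,0,0,0,0,0.43]]'
python3 - <<'E'
from h import *
st();go(0.4388,-0.0175,0.006,-2.44)
E
```

```text
time_s: 17.5
tcp_pos: [0.4456, -0.0165, 0.0131]
tool_rot: [-3.132, 0.009, -2.437]
wrist_force: [-0.8, -0.9, -0.8]
width: 0.0368
t 17.5 tcp [ 0.4456 -0.0165  0.0131] rpy [-3.132  0.009 -2.437] F [-0.8 -0.9 -0.8] w 0.0368 q [-0.22  0.08  2.15  0.    0.9  -2.49]
shift cm [0.59 0.37 0.7 ] rv [-0.01   0.009  0.003]
```

```bash
python3 -m inch '[[0.4,0.4,0.5,-0.01,0,0,0.43],[0,0,0,0,0,0,0.43],[0.2,0.1,0.4,0,0,0,0.43],[0,0,0,0,0,0,0.43]]'
python3 - <<'E'
from h import *
st();go(0.4388,-0.0175,0.006,-2.44)
E
```

```text
time_s: 17.9
tcp_pos: [0.4394, -0.0171, 0.0064]
tool_rot: [-3.139, 0.012, -2.437]
wrist_force: [0.3, 0.8, 0.3]
width: 0.0368
t 17.9 tcp [ 0.4394 -0.0171  0.0064] rpy [-3.139  0.012 -2.437] F [0.3 0.8 0.3] w 0.0368 q [-0.22  0.08  2.16  0.01  0.89 -2.51]
shift cm [0.07 0.01 0.04] rv [-0.003  0.012  0.003]
```

Closing, then lifting.

```bash
python3 -m inch '[[0,0,0,0,0,0,0.1],[0,0,0,0,0,0,0.1],[0,0,0,0,0,0,0.1],[0,0,0,0,0,0,0.1],[0,0,0,0,0,0,0.1]]' 50;  python3 - <<'E'
from h import *
st()
E
python3 -m inch '[[0,0,-4,0,0,0,0.1],[0,0,-4,0,0,0,0.1],[0,0,-4,0,0,0.14,0.1],[0,0,-1.5,0,0,0.14,0.1],[0,0,0,0,0,0.14,0.1],[0,0,0,0,0,0.14,0.1],[0,0,0,0,0,0.14,0.1],[0,0,0,0,0,0.14,0.1]]'
python3 -m inch '[[0,0,0,0,0,0.14,0.1],[0,0,0,0,0,0.14,0.1],[0,0,0,0,0,0.14,0.1],[0,0,0,0,0,0.14,0.1],[0,0,0,0,0,0.14,0.1],[0,0,0,0,0,0.14,0.1],[0,0,0,0,0,0.14,0.1],[0,0,0,0,0,0.14,0.1]]'
python3 - <<'E'
from h import *
st();go(0.724,-0.021,0.13,0.865)
E
```

```text
time_s: 18.4
tcp_pos: [0.4397, -0.0172, 0.0067]
tool_rot: [-3.139, 0.012, -2.437]
wrist_force: [-1.0, 0.2, 0.6]
width: 0.0208
t 18.4 tcp [ 0.4397 -0.0172  0.0067] rpy [-3.139  0.012 -2.437] F [-1.   0.2  0.6] w 0.0208 q [-0.22  0.08  2.16  0.01  0.89 -2.51]
time_s: 19.2
tcp_pos: [0.435, -0.0172, 0.1442]
tool_rot: [3.134, 0.003, 2.975]
wrist_force: [-0.6, 0.6, -1.5]
width: 0.0208
time_s: 20.0
tcp_pos: [0.4317, -0.0162, 0.1407]
tool_rot: [-3.141, -0.01, 1.807]
wrist_force: [0.3, -0.3, -1.0]
width: 0.0208
t 20.0 tcp [ 0.4317 -0.0162  0.1407] rpy [-3.141 -0.01   1.807] F [ 0.3 -0.3 -1. ] w 0.0208 q [-0.23 -0.17  2.1   0.01  1.21 -0.47]
shift cm [-7.31 28.31  0.98] rv [-0.005 -0.009  0.942]
```

```bash
python3 -m inch '[[-1.2,4.6,0,0,0,0,0.1],[-1.2,4.6,0,0,0,0,0.1],[-1.2,4.6,0,0,0,0,0.1],[-1.2,4.6,0,0,0,0,0.1],[-1.2,4.6,0,0,0,0,0.1],[-1.2,4.6,0,0,0,0.14,0.1],[0,0,0,0,0,0.14,0.1],[0,0,0,0,0,0.14,0.1]]'
python3 -m inch '[[0,0,0,0,0,0.14,0.1],[0,0,0,0,0,0.14,0.1],[0,0,0,0,0,0.14,0.1],[0,0,0,0,0,0,0.1]]'
python3 - <<'E'
from h import *
st();go(0.724,-0.021,0.0407,0.865)
E
```

```text
time_s: 20.8
tcp_pos: [0.7197, -0.021, 0.1232]
tool_rot: [-3.118, -0.007, 1.369]
wrist_force: [-0.4, 0.2, -1.0]
width: 0.0209
time_s: 21.2
tcp_pos: [0.7178, -0.0206, 0.1161]
tool_rot: [-3.109, 0.008, 0.929]
wrist_force: [0.3, 0.3, -1.2]
width: 0.0213
t 21.2 tcp [ 0.7178 -0.0206  0.1161] rpy [-3.109  0.008  0.929] F [ 0.3  0.3 -1.2] w 0.0213 q [-0.14  0.55  1.32  0.01  1.3   0.5 ]
shift cm [0.4  0.77 7.52] rv [-0.033  0.009  0.064]
```

```bash
python3 -m inch '[[0.4,0.7,2.5,-0.033,0,0.064,0.1],[0,0,2.5,0,0,0,0.1],[0,0,2,0,0,0,0.1],[0,0,0,0,0,0,0.1],[0,0,0,0,0,0,0.1]]'
python3 - <<'E'
from h import *
st();go(0.724,-0.021,0.0407,0.865)
E
```

```text
time_s: 21.7
tcp_pos: [0.7246, -0.0214, 0.043]
tool_rot: [3.141, 0.01, 0.881]
wrist_force: [0.8, 0.7, -0.6]
width: 0.0206
t 21.7 tcp [ 0.7246 -0.0214  0.043 ] rpy [3.141 0.01  0.881] F [ 0.8  0.7 -0.6] w 0.0206 q [-0.13  0.63  1.36 -0.01  1.16  0.56]
shift cm [-0.   -0.07  0.23] rv [0.001 0.01  0.016]
```

```bash
python3 -m inch '[[-1.2,0,0.3,0,0.01,0.02,0.1],[-1.2,0,0,0,0,0,0.1],[-0.5,0,0,0,0,0,0.1],[0,0,0,0,0,0,0.1]]'
python3 - <<'E'
from h import *
o=st();rel(o)
E
```

```text
time_s: 22.1
tcp_pos: [0.7073, -0.0447, 0.0445]
tool_rot: [3.137, -0.003, 0.867]
wrist_force: [0.1, 0.2, -2.2]
width: 0.021
t 22.1 tcp [ 0.7073 -0.0447  0.0445] rpy [ 3.137e+00 -3.000e-03  8.670e-01] F [ 0.1  0.2 -2.2] w 0.021 q [-0.17  0.58  1.42  0.    1.13  0.53]
dist 0.0562 lat 0.0024 F along in 0.19
```

```bash
python3 -m inch '[[0,-0.25,0.5,0,0,0,0.1],[0,0,0,0,0,0,0.1],[0,0,0,0,0,0,0.1]]'
python3 - <<'E'
from h import *
o=st();rel(o)
E
```

```text
time_s: 22.4
tcp_pos: [0.7067, -0.0429, 0.0412]
tool_rot: [3.134, -0.005, 0.867]
wrist_force: [0.5, 0.2, -1.3]
width: 0.0205
t 22.4 tcp [ 0.7067 -0.0429  0.0412] rpy [ 3.134 -0.005  0.867] F [ 0.5  0.2 -1.3] w 0.0205 q [-0.17  0.58  1.43  0.    1.12  0.53]
dist 0.0573 lat 0.0008 F along in 0.47
```

```bash
python3 -m inch '[[-0.4,0,0.1,0,0,0,0.1],[-0.4,0,0,0,0,0,0.1],[-0.3,0,0,0,0,0,0.1],[-0.3,0,0,0,0,0,0.1]]'
python3 - <<'E'
from h import *
o=st();rel(o)
E
```

```text
time_s: 22.8
tcp_pos: [0.6972, -0.0534, 0.0397]
tool_rot: [3.134, -0.005, 0.869]
wrist_force: [0.2, 1.3, -2.2]
width: 0.0208
t 22.8 tcp [ 0.6972 -0.0534  0.0397] rpy [ 3.134 -0.005  0.869] F [ 0.2  1.3 -2.2] w 0.0208 q [-0.19  0.57  1.45  0.    1.11  0.51]
dist 0.0431 lat 0.0003 F along in 1.15
```

```bash
python3 -m inch '[[-0.3,0,0,0,0,0,0.1],[-0.3,0,0,0,0,0,0.1]]'
python3 - <<'E'
from h import *
o=st();rel(o)
f=optics.grab_frame('side'); crop(f,290,130,390,210,7,'s11')
E
```

```text
time_s: 23.0
tcp_pos: [0.6945, -0.0575, 0.0409]
tool_rot: [3.133, -0.008, 0.869]
wrist_force: [2.7, 5.5, 2.8]
width: 0.0205
t 23.0 tcp [ 0.6945 -0.0575  0.0409] rpy [ 3.133 -0.008  0.869] F [2.7 5.5 2.8] w 0.0205 q [-0.2   0.56  1.46  0.    1.11  0.5 ]
dist 0.0382 lat 0.0009 F along in 5.98
```

View pics/s11.png

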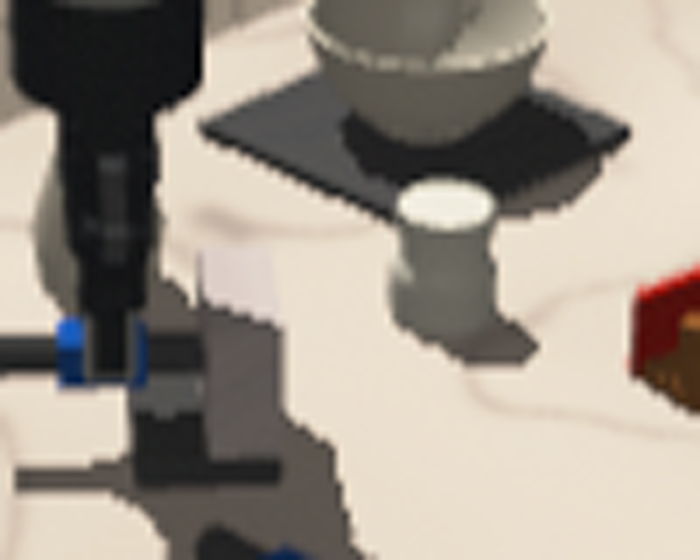

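The grip edges (60–148 px) sit exactly where the first pin's did, and it stopped at 6 N with the cone in. Now to groove 1.

```bash
python3 -m inch '[[2,0,0,0,0,0,0.1],[2.5,0,0,0,0.01,0,0.1],[0.5,0,-3.5,0,0,0,0.1],[0,0,-4,0,0,0,0.1],[0,0,-3.5,0,0,-0.14,0.1],[-3,-2,-1,0,0,-0.14,0.1],[-3,-2,0,0,0,-0.14,0.1],[-3,-2,0,0,0,-0.14,0.1]]'
python3 - <<'E'
from h import *
o=st(); go(0.504,-0.3425,0.12,3.0)
E
```

```text
time_s: 23.85
tcp_pos: [0.6315, -0.0786, 0.1606]
tool_rot: [3.132, -0.005, 1.452]
wrist_force: [0.6, -0.3, -1.6]
width: 0.0205
t 23.85 tcp [ 0.6315 -0.0786  0.1606] rpy [ 3.132 -0.005  1.452] F [ 0.6 -0.3 -1.6] w 0.0205 q [-0.25  0.3   1.57  0.01  1.26 -0.13]
shift cm [-27.73  -9.58   3.82] rv [ 0.012  0.003 -1.548]
```

```bash
python3 -m inch '[[-4.5,-1.5,0,0,0,0,0.1],[-4.5,-1.5,0,0,0,0,0.1],[-4.5,-1.5,0.5,0,0,0,0.1],[-4.5,-1.5,0.5,0,0,0,0.1],[-4.5,-1.5,0.5,0,0,-0.14,0.1],[-3,-1,0,0,0,-0.14,0.1],[0,0,0,0,0,-0.14,0.1],[0,0,0,0,0,-0.14,0.1]]';python3 -m inch '[[0,0,0,0,0,-0.14,0.1],[0,0,0,0,0,-0.14,0.1],[0,0,0,0,0,-0.14,0.1],[0,0,0,0,0,-0.14,0.1],[0,0,0,0,0,-0.14,0.1],[0,0,0,0,0,-0.14,0.1],[0,0,0,0,0,-0.08,0.1],[0,0,0,0,0,0,0.1]]'
python3 - <<'E'
from h import *
o=st(); go(0.504,-0.3425,0.07,3.0)
E
```

```text
time_s: 24.65
tcp_pos: [0.5094, -0.3375, 0.1434]
tool_rot: [3.138, 0.003, 2.032]
wrist_force: [1.1, 0.9, -1.5]
width: 0.0202
time_s: 25.45
tcp_pos: [0.503, -0.3403, 0.141]
tool_rot: [-3.14, -0.004, 2.99]
wrist_force: [0.3, -0.2, -1.4]
width: 0.021
t 25.45 tcp [ 0.503  -0.3403  0.141 ] rpy [-3.14  -0.004  2.99 ] F [ 0.3 -0.2 -1.4] w 0.021 q [-0.72  0.26  1.66 -0.    1.23 -2.14]
shift cm [-0.16 -0.19  7.1 ] rv [-0.002 -0.004 -0.01 ]
```

```bash
python3 -m inch '[[0,-0.2,2.5,0,0,-0.01,0.1],[0,0,2.5,0,0,0,0.1],[0,0,1.5,0,0,0,0.1],[0,0,0,0,0,0,0.1],[0,0,0,0,0,0,0.1]]'
python3 - <<'E'
from h import *
o=st(); go(0.504,-0.3425,0.031,3.0)
E
```

```text
time_s: 25.95
tcp_pos: [0.5019, -0.3438, 0.0753]
tool_rot: [-3.137, -0.004, 2.991]
wrist_force: [0.2, 0.4, -0.6]
width: 0.0206
t 25.95 tcp [ 0.5019 -0.3438  0.0753] rpy [-3.137 -0.004  2.991] F [ 0.2  0.4 -0.6] w 0.0206 q [-0.73  0.34  1.69 -0.01  1.11 -2.14]
shift cm [-0.21  0.18  4.43] rv [-0.004 -0.004 -0.009]
```

```bash
python3 -m inch '[[-0.3,0.2,1.5,0,0,0,0.1],[0,0,1,0,0,0,0.1],[0,0,0,0,0,0,0.1],[0,0,0,0,0,0,0.1]]'
python3 - <<'E'
from h import *
o=st(); go(0.504,-0.3425,0.031,3.0)
E
```

```text
time_s: 26.35
tcp_pos: [0.5067, -0.3433, 0.0507]
tool_rot: [-3.135, -0.001, 2.99]
wrist_force: [-0.3, 0.8, -1.5]
width: 0.0208
t 26.35 tcp [ 0.5067 -0.3433  0.0507] rpy [-3.135e+00 -1.000e-03  2.990e+00] F [-0.3  0.8 -1.5] w 0.0208 q [-0.72  0.38  1.7  -0.01  1.07 -2.14]
shift cm [0.28 0.05 1.97] rv [-0.006 -0.001 -0.01 ]
```

```bash
python3 -m inch '[[0.1,0.2,1,0,0,0,0.1],[0,0,0.5,0,0,0,0.1],[0,0,0,0,0,0,0.1],[0,0,0.3,0,0,0,0.1],[0,0,0,0,0,0,0.1]]'
python3 - <<'E'
from h import *
o=st(); go(0.504,-0.3425,0.031,3.0)
E
```

```text
time_s: 26.85
tcp_pos: [0.5067, -0.3417, 0.0323]
tool_rot: [-3.134, 0.001, 2.99]
wrist_force: [-0.6, -0.2, -2.0]
width: 0.0209
t 26.85 tcp [ 0.5067 -0.3417  0.0323] rpy [-3.134e+00  1.000e-03  2.990e+00] F [-0.6 -0.2 -2. ] w 0.0209 q [-0.72  0.4   1.71 -0.01  1.03 -2.13]
shift cm [ 0.25 -0.12  0.13] rv [-0.007  0.001 -0.01 ]
```

```bash
python3 -m inch '[[0,0,0.1,0,0,0,0.3],[0,0,0,0,0,0,0.45],[0,0,0,0,0,0,0.45],[0,0,0,0,0,0,0.45],[0,0,-3,0,0,0,0.45],[0,0,-4,0,0,0,0.45],[0,0,-4,0,0,0,0.45],[0,0,0,0,0,0,0.45]]'
python3 - <<'E'
from h import *
o=st(); 
m=optics.camera_model('wrist'); f=optics.grab_frame('wrist'); cv2.imwrite('pics/w12.png',f[:,:,::-1])
go(0.553,-0.0235,0.13,-0.01)
f=optics.grab_frame('top'); crop(f,200,120,400,290,4,'t12'); m=optics.camera_model('top')
for a,M,r,c in blobs(f,(100,120,40),(125,255,255),15): print(np.round(r[0],1),onz(m,r[0],0.02).round(4))
E
```

```text
time_s: 27.65
tcp_pos: [0.5063, -0.3406, 0.1446]
tool_rot: [-3.135, -0.001, 2.99]
wrist_force: [1.8, -0.9, 0.4]
width: 0.0384
t 27.65 tcp [ 0.5063 -0.3406  0.1446] rpy [-3.135e+00 -1.000e-03  2.990e+00] F [ 1.8 -0.9  0.4] w 0.0384 q [-0.72  0.26  1.65 -0.01  1.23 -2.14]
shift cm [3.000e-02 3.197e+01 1.030e+00] rv [-0.007  0.006  3.   ]
[475.5 233. ] [ 0.4861 -0.411   0.02  ]
[447.5 225. ] [ 0.5044 -0.3411  0.02  ]
[320.  203.5] [ 0.5501 -0.0224  0.02  ]
[149.5  65.5] [0.8949 0.4219 0.02  ]
```

View pics/w12.png

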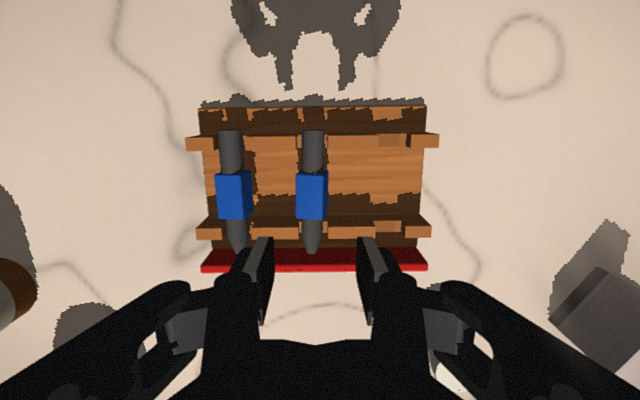

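View pics/t12.png

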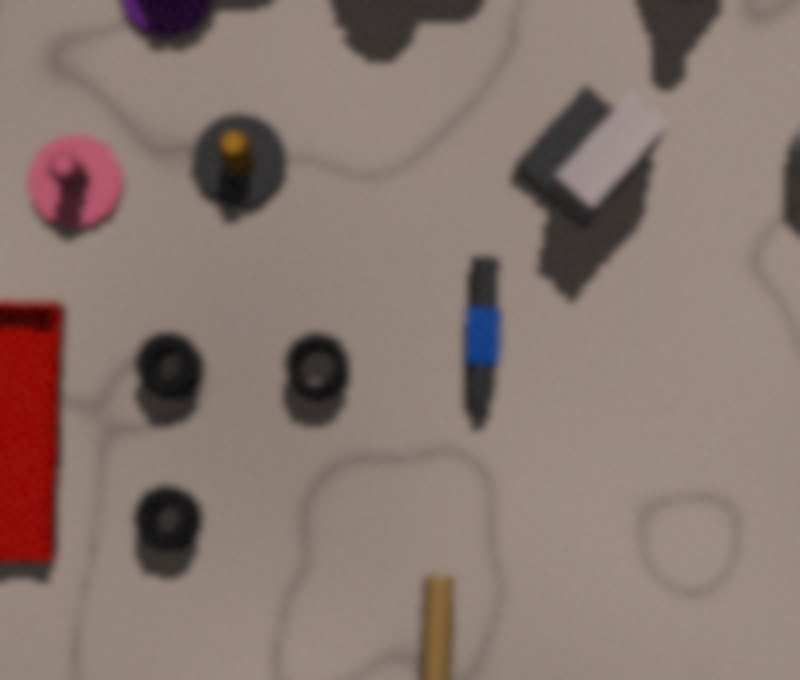

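Both pins are in with cones to the rail, and nothing else has moved. The third pin is at (0.553,-0.0235) with its cone towards -x.

```bash
python3 -m inch '[[0,4.6,0,0,0,0,0.6],[0,4.6,0,0,0,0,0.6],[0,4.6,0,0,0,0,0.6],[0,4.6,0,0,0,0,0.6],[0,4.6,0,0,0,0,0.6],[0,4.5,0,0,0,0.14,0.6],[0,2.5,0,0,0,0.14,0.6],[0,0,0,0,0,0.14,0.6]]'
python3 -m inch '[[0,0,0,0,0,0.14,0.6],[0,0,0,0,0,0.14,0.6],[0,0,0,0,0,0.14,0.6],[0,0,0,0,0,0.14,0.6],[0,0,0,0,0,0.14,0.6],[0,0,0,0,0,0.14,0.6],[0,0,0,0,0,0.14,0.6],[0,0,0,0,0,0.14,0.6]]'
python3 -m inch '[[0,0,0,0,0,0.14,0.6],[0,0,0,0,0,0.14,0.6],[0,0,0,0,0,0.14,0.6],[0,0,0,0,0,0.14,0.6],[0,0,0,0,0,0.14,0.6],[0,0,0,0,0,0.14,0.6],[0,0,0,0,0,0.14,0.6],[0,0,0,0,0,0.14,0.6]]'
python3 - <<'E'
from h import *
st();go(0.553,-0.0235,0.13,-0.01)
E
```

```text
time_s: 28.55
tcp_pos: [0.5454, -0.0318, 0.1242]
tool_rot: [-3.132, -0.026, 2.554]
wrist_force: [-0.0, -0.2, 1.5]
width: 0.0513
time_s: 29.35
tcp_pos: [0.534, -0.0268, 0.1072]
tool_rot: [-3.085, -0.002, 1.39]
wrist_force: [0.4, -0.3, -0.0]
width: 0.0512
time_s: 30.15
tcp_pos: [0.522, -0.0245, 0.0907]
tool_rot: [-3.106, 0.077, 0.223]
wrist_force: [-0.7, 0.2, 1.0]
width: 0.0515
t 30.15 tcp [ 0.522  -0.0245  0.0907] rpy [-3.106  0.077  0.223] F [-0.7  0.2  1. ] w 0.0515 q [-0.2   0.19  1.84  0.    1.19  1.15]
shift cm [ 2.74  0.44 -4.17] rv [-0.026  0.081  0.232]
```

```bash
python3 -m inch '[[2.7,0.4,-2.5,-0.026,0.08,0.14,0.6],[0,0,0,0,0,0.09,0.6],[0,0,0,0,0,0,0.6],[0,0,0,0,0,0,0.6]]'
python3 - <<'E'
from h import *
st();
m=optics.camera_model('wrist'); f=optics.grab_frame('wrist'); cv2.imwrite('pics/w13.png',f[:,:,::-1])
for a,M,r,c in blobs(f,(105,150,50),(122,255,255),60):
    b=cv2.boxPoints(r); W=np.array([onz(m,q,0.022) for q in b]); C=W.mean(0);e=max([W[1]-W[0],W[2]-W[1]],key=np.linalg.norm)
    print(np.round(r[0]),C.round(4),'ang',round(np.arctan2(e[1],e[0]),3),np.linalg.norm(W[1]-W[0]).round(4),np.linalg.norm(W[2]-W[1]).round(4))
go(0.553,-0.0235,0.07,-0.01)
E
```

```text
time_s: 30.55
tcp_pos: [0.5464, -0.022, 0.1059]
tool_rot: [-3.134, 0.019, -0.003]
wrist_force: [-0.1, 0.1, -0.2]
width: 0.0511
t 30.55 tcp [ 0.5464 -0.022   0.1059] rpy [-3.134e+00  1.900e-02 -3.000e-03] F [-0.1  0.1 -0.2] w 0.0511 q [-0.19  0.18  1.83  0.    1.16  1.39]
[318. 193.] [ 0.5545 -0.0229  0.022 ] ang -3.13 0.0203 0.0386
shift cm [0.78 0.18 3.53] rv [-0.008  0.02   0.006]
```

View pics/w13.png

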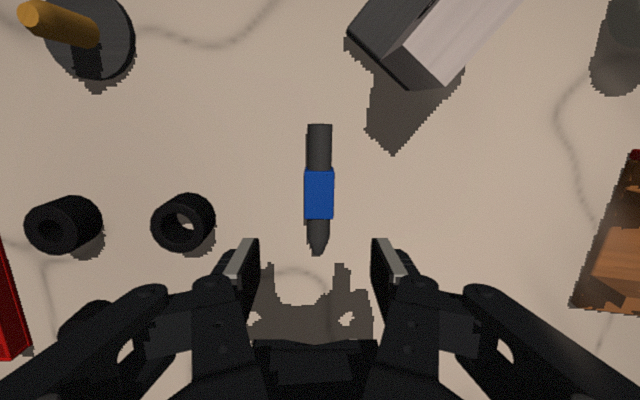

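The pin is at (318,193) with its cone at the bottom (318,240). Descending.

```bash
python3 -m inch '[[0.8,0.1,3,0,0.02,0,0.6],[0,0,3,0,0,0,0.6],[0,0,1,0,0,0,0.6],[0,0,0,0,0,0,0.6],[0,0,0,0,0,0,0.6]]'
python3 - <<'E'
from h import *
st();go(0.5535,-0.023,0.006,0.005)
E
```

```text
time_s: 31.1
tcp_pos: [0.5521, -0.0224, 0.0321]
tool_rot: [-3.133, 0.003, 0.003]
wrist_force: [0.4, 0.5, 0.0]
width: 0.0515
t 31.1 tcp [ 0.5521 -0.0224  0.0321] rpy [-3.133e+00  3.000e-03  3.000e-03] F [0.4 0.5 0. ] w 0.0515 q [-0.19  0.28  1.86  0.01  1.    1.37]
shift cm [0.15 0.08 2.61] rv [-0.008  0.003 -0.002]
```

```bash
python3 -m inch '[[0.1,0.1,1.5,0,0,0,0.6],[0,0,0.8,0,0,0,0.6],[0,0,0,0,0,0,0.6],[0,0,0.3,0,0,0,0.6],[0,0,0,0,0,0,0.6]]'
python3 - <<'E'
from h import *
st();go(0.5535,-0.023,0.006,0.005)
E
```

```text
time_s: 31.6
tcp_pos: [0.5556, -0.0238, 0.0071]
tool_rot: [-3.134, -0.002, 0.004]
wrist_force: [-0.9, -0.1, 0.7]
width: 0.0514
t 31.6 tcp [ 0.5556 -0.0238  0.0071] rpy [-3.134e+00 -2.000e-03  4.000e-03] F [-0.9 -0.1  0.7] w 0.0514 q [-0.19  0.33  1.86  0.01  0.95  1.37]
shift cm [-0.21 -0.08  0.11] rv [-0.007 -0.002 -0.001]
```

```bash
python3 -m inch '[[-0.2,0,0.1,0,0,0,0.1],[0,0,0,0,0,0,0.1],[0,0,0,0,0,0,0.1],[0,0,0,0,0,0,0.1],[0,0,0,0,0,0,0.1]]' 50
python3 - <<'E'
from h import *
st()
E
python3 -m inch '[[0,0,-4,0,0,0,0.1],[0,0,-4,0,0,0,0.1],[0,0,-4,0,0,-0.14,0.1],[0,0,-1,0,0,-0.14,0.1],[0,0,0,0,0,-0.14,0.1],[0,0,0,0,0,-0.14,0.1],[0,0,0,0,0,-0.14,0.1],[0,0,0,0,0,-0.14,0.1]]'
python3 - <<'E'
from h import *
st();go(0.724,-0.021,0.13,0.865)
E
```

```text
time_s: 32.1
tcp_pos: [0.554, -0.0238, 0.0069]
tool_rot: [-3.134, -0.003, 0.004]
wrist_force: [-0.7, -0.1, -0.9]
width: 0.0208
t 32.1 tcp [ 0.554  -0.0238  0.0069] rpy [-3.134e+00 -3.000e-03  4.000e-03] F [-0.7 -0.1 -0.9] w 0.0208 q [-0.19  0.33  1.86  0.01  0.95  1.37]
time_s: 32.9
tcp_pos: [0.5521, -0.0245, 0.1409]
tool_rot: [-3.137, -0.006, 0.875]
wrist_force: [0.1, 0.6, -1.0]
width: 0.0207
t 32.9 tcp [ 0.5521 -0.0245  0.1409] rpy [-3.137 -0.006  0.875] F [ 0.1  0.6 -1. ] w 0.0207 q [-0.19  0.13  1.8   0.01  1.21  0.5 ]
shift cm [11.28 12.98  1.09] rv [-0.005 -0.006  0.01 ]
```

```bash
python3 -m inch '[[2.8,3.2,0,0,0,0,0.1],[2.8,3.2,0,0,0,0,0.1],[2.8,3.2,0,0,0,0,0.1],[2.8,3.2,0,0,0,0.01,0.1],[0,0,2.5,0,0,0,0.1],[0,0,2.5,0,0,0,0.1],[0,0,0,0,0,0,0.1]]'
python3 - <<'E'
from h import *
st();go(0.724,-0.021,0.0409,0.865)
E
```

```text
time_s: 33.6
tcp_pos: [0.7247, -0.0186, 0.0839]
tool_rot: [-3.132, -0.003, 0.87]
wrist_force: [-0.6, -0.5, -2.1]
width: 0.0207
t 33.6 tcp [ 0.7247 -0.0186  0.0839] rpy [-3.132e+00 -3.000e-03  8.700e-01] F [-0.6 -0.5 -2.1] w 0.0207 q [-0.14  0.58  1.34  0.01  1.23  0.56]
shift cm [-0.24  0.15  4.29] rv [-0.01  -0.003  0.005]
```

```bash
python3 -m inch '[[-0.2,0,2.3,-0.01,0,0,0.1],[0,0,2,0,0,0,0.1],[0,0,0,0,0,0,0.1],[-1,0,0,0,0,0,0.1],[0,0,0,0,0,0,0.1]]'
python3 - <<'E'
from h import *
o=st();rel(o);go(0.724,-0.021,0.0409,0.865)
E
```

```text
time_s: 34.1
tcp_pos: [0.7171, -0.0281, 0.0426]
tool_rot: [3.141, -0.003, 0.87]
wrist_force: [0.1, 1.3, -1.3]
width: 0.0207
t 34.1 tcp [ 0.7171 -0.0281  0.0426] rpy [ 3.141e+00 -3.000e-03  8.700e-01] F [ 0.1  1.3 -1.3] w 0.0207 q [-0.15  0.61  1.39  0.    1.14  0.55]
dist 0.0752 lat -0.001 F along in 1.01
shift cm [0.99 0.07 0.18] rv [ 0.001 -0.003  0.005]
```

```bash
python3 -m inch '[[-1,0.1,0.3,0,0,0,0.1],[-0.8,0,0,0,0,0,0.1],[0,0,0,0,0,0,0.1]]'
python3 - <<'E'
from h import *
o=st();rel(o)
E
```

```text
time_s: 34.4
tcp_pos: [0.7072, -0.0447, 0.0432]
tool_rot: [3.136, -0.006, 0.869]
wrist_force: [0.1, 0.2, -0.7]
width: 0.0207
t 34.4 tcp [ 0.7072 -0.0447  0.0432] rpy [ 3.136 -0.006  0.869] F [ 0.1  0.2 -0.7] w 0.0207 q [-0.18  0.58  1.42  0.    1.13  0.52]
dist 0.0562 lat 0.0023 F along in 0.23
```

```bash
python3 -m inch '[[0,-0.2,0.4,0,0,0,0.1],[0,0,0,0,0,0,0.1],[-0.3,0,0.1,0,0,0,0.1],[-0.3,0,0,0,0,0,0.1]]'
python3 - <<'E'
from h import *
o=st();rel(o)
E
```

```text
time_s: 34.8
tcp_pos: [0.7022, -0.0482, 0.0389]
tool_rot: [3.135, -0.007, 0.869]
wrist_force: [-0.3, -1.2, -2.2]
width: 0.0204
t 34.8 tcp [ 0.7022 -0.0482  0.0389] rpy [ 3.135 -0.007  0.869] F [-0.3 -1.2 -2.2] w 0.0204 q [-0.18  0.58  1.44  0.    1.12  0.52]
dist 0.0503 lat 0.0007 F along in -1.16
```

```bash
python3 -m inch '[[-0.3,0,0,0,0,0,0.1],[-0.3,0,0,0,0,0,0.1],[-0.3,0,0,0,0,0,0.1]]'
python3 - <<'E'
from h import *
o=st();rel(o)
E
```

```text
time_s: 35.1
tcp_pos: [0.6982, -0.0535, 0.0405]
tool_rot: [3.133, -0.012, 0.87]
wrist_force: [2.0, 5.7, 1.8]
width: 0.021
t 35.1 tcp [ 0.6982 -0.0535  0.0405] rpy [ 3.133 -0.012  0.87 ] F [2.  5.7 1.8] w 0.021 q [-0.19  0.56  1.45  0.01  1.11  0.51]
dist 0.0437 lat 0.0011 F along in 5.65
```

```bash
python3 -m inch '[[-0.3,0,0,0,0,0,0.1],[-0.3,0,0,0,0,0,0.1]]'
python3 - <<'E'
from h import *
o=st();rel(o)
f=optics.grab_frame('side'); crop(f,290,130,390,210,7,'s14')
E
```

```text
time_s: 35.3
tcp_pos: [0.6969, -0.0545, 0.042]
tool_rot: [3.131, -0.021, 0.869]
wrist_force: [8.2, 10.4, -4.3]
width: 0.0208
t 35.3 tcp [ 0.6969 -0.0545  0.042 ] rpy [ 3.131 -0.021  0.869] F [ 8.2 10.4 -4.3] w 0.0208 q [-0.2   0.56  1.46  0.01  1.1   0.5 ]
dist 0.0421 lat 0.0008 F along in 13.25
```

View pics/s14.png

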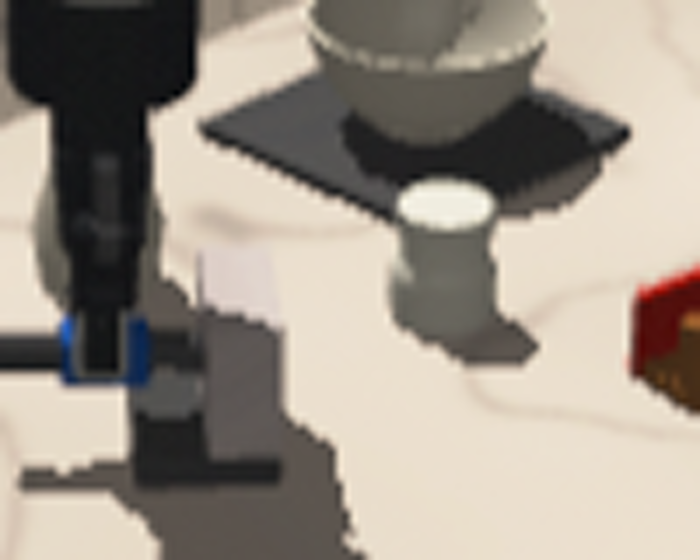

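The grip is at 62–148 px again, so the cone is in. Now to groove 2.

```bash
python3 -m inch '[[2,0,0,0,0,0,0.1],[2.5,0,0,0,0.02,0,0.1],[0.5,0,-3.5,0,0,0,0.1],[0,0,-4,0,0,0,0.1],[0,0,-3.5,0,0,-0.14,0.1],[-3,-2,-1,0,0,-0.14,0.1],[-3,-2,0,0,0,-0.14,0.1],[-3,-2,0,0,0,-0.14,0.1]]'
python3 - <<'E'
from h import *
o=st(); go(0.508,-0.2805,0.12,3.0)
E
```

```text
time_s: 36.15
tcp_pos: [0.6328, -0.076, 0.1601]
tool_rot: [3.115, -0.026, 1.455]
wrist_force: [-0.1, -0.5, -0.4]
width: 0.0207
t 36.15 tcp [ 0.6328 -0.076   0.1601] rpy [ 3.115 -0.026  1.455] F [-0.1 -0.5 -0.4] w 0.0207 q [-0.26  0.29  1.59  0.03  1.25 -0.15]
shift cm [-21.85 -10.12   3.17] rv [ 0.041 -0.    -1.545]
```

```bash
python3 -m inch '[[-4.3,-2,0,0.03,0,0,0.1],[-4.3,-2,0,0,0,0,0.1],[-4.3,-2,0.5,0,0,0,0.1],[-4.3,-2,0.5,0,0,0,0.1],[-3.5,-1.8,0.5,0,0,-0.14,0.1],[0,0,0,0,0,-0.14,0.1],[0,0,0,0,0,-0.14,0.1],[0,0,0,0,0,-0.14,0.1]]';python3 -m inch '[[0,0,0,0,0,-0.14,0.1],[0,0,0,0,0,-0.14,0.1],[0,0,0,0,0,-0.14,0.1],[0,0,0,0,0,-0.14,0.1],[0,0,0,0,0,-0.14,0.1],[0,0,0,0,0,-0.14,0.1],[0,0,0,0,0,-0.08,0.1],[0,0,0,0,0,0,0.1]]'
python3 - <<'E'
from h import *
o=st(); go(0.508,-0.2805,0.07,3.0)
E
```

```text
time_s: 36.95
tcp_pos: [0.4993, -0.2828, 0.1395]
tool_rot: [3.136, -0.022, 2.035]
wrist_force: [0.8, -0.1, -1.1]
width: 0.0207
time_s: 37.75
tcp_pos: [0.4942, -0.2848, 0.1382]
tool_rot: [3.123, -0.014, 2.995]
wrist_force: [-1.2, -0.9, -1.2]
width: 0.0208
t 37.75 tcp [ 0.4942 -0.2848  0.1382] rpy [ 3.123 -0.014  2.995] F [-1.2 -0.9 -1.2] w 0.0208 q [-0.67  0.19  1.74  0.01  1.23 -2.09]
shift cm [-1.4   0.5   6.81] rv [ 0.019 -0.014 -0.005]
```

```bash
python3 -m inch '[[-1.4,0.5,2.5,0.02,-0.015,0,0.1],[0,0,2.5,0,0,0,0.1],[0,0,1.2,0,0,0,0.1],[0,0,0,0,0,0,0.1],[0,0,0,0,0,0,0.1]]'
python3 - <<'E'
from h import *
o=st(); go(0.508,-0.2805,0.032,3.0)
E
```

```text
time_s: 38.25
tcp_pos: [0.5087, -0.283, 0.076]
tool_rot: [-3.138, 0.002, 2.985]
wrist_force: [0.9, 0.0, -0.6]
width: 0.0206
t 38.25 tcp [ 0.5087 -0.283   0.076 ] rpy [-3.138e+00  2.000e-03  2.985e+00] F [ 0.9  0.  -0.6] w 0.0206 q [-0.64  0.28  1.77 -0.    1.09 -2.05]
shift cm [0.11 0.25 4.4 ] rv [-0.004  0.002 -0.015]
```

```bash
python3 -m inch '[[0,0.3,1.5,0,0,-0.015,0.1],[0,0,1.2,0,0,0,0.1],[0,0,0,0,0,0,0.1],[0,0,0,0,0,0,0.1]]'
python3 - <<'E'
from h import *
o=st(); go(0.508,-0.2805,0.032,3.0)
E
```

```text
time_s: 38.65
tcp_pos: [0.5103, -0.2811, 0.0491]
tool_rot: [-3.136, 0.005, 3.0]
wrist_force: [0.0, -0.0, -0.5]
width: 0.0205
t 38.65 tcp [ 0.5103 -0.2811  0.0491] rpy [-3.136  0.005  3.   ] F [ 0.  -0.  -0.5] w 0.0205 q [-0.64  0.31  1.78 -0.    1.04 -2.07]
shift cm [0.24 0.04 1.71] rv [-0.006  0.005 -0.   ]
```

```bash
python3 -m inch '[[0.1,0.1,1,0,0,0,0.1],[0,0,0.5,0,0,0,0.1],[0,0,0,0,0,0,0.1],[0,0,0.1,0,0,0,0.1]]'
python3 - <<'E'
from h import *
o=st(); go(0.508,-0.2805,0.032,3.0)
E
```

```text
time_s: 39.05
tcp_pos: [0.5099, -0.2804, 0.0324]
tool_rot: [-3.135, 0.006, 3.0]
wrist_force: [-0.1, -0.3, -1.0]
width: 0.0214
t 39.05 tcp [ 0.5099 -0.2804  0.0324] rpy [-3.135  0.006  3.   ] F [-0.1 -0.3 -1. ] w 0.0214 q [-0.64  0.34  1.79 -0.    1.01 -2.06]
shift cm [ 0.18 -0.03  0.04] rv [-0.006  0.006 -0.   ]
```

```bash
python3 -m inch '[[0,0,0.1,0,0,0,0.3],[0,0,0,0,0,0,0.45],[0,0,0,0,0,0,0.45],[0,0,0,0,0,0,0.45],[0,0,-3,0,0,0,0.45],[0,0,-4,0,0,0,0.45],[0,0,-4,0,0,0,0.45],[0,0,0,0,0,0,0.45]]'
python3 - <<'E'
from h import *
o=st(); 
m=optics.camera_model('wrist'); f=optics.grab_frame('wrist'); cv2.imwrite('pics/w15.png',f[:,:,::-1])
f=optics.grab_frame('top'); crop(f,100,90,340,290,3.3,'t15'); m=optics.camera_model('top')
for a,M,r,c in blobs(f[195:265,225:300],(0,0,0),(179,255,45),15):
    p=np.array(r[0])+[225,195]; print(a,p.round(1),np.round(r[1],1),onz(m,p,0.03).round(4))
E
```

```text
time_s: 39.85
tcp_pos: [0.5091, -0.2796, 0.1452]
tool_rot: [-3.136, 0.006, 2.999]
wrist_force: [0.9, -0.4, 0.4]
width: 0.038
t 39.85 tcp [ 0.5091 -0.2796  0.1452] rpy [-3.136  0.006  2.999] F [ 0.9 -0.4  0.4] w 0.038 q [-0.64  0.19  1.73 -0.    1.21 -2.06]
157.5 [241.5 250. ] [14. 13.] [0.4297 0.1663 0.03  ]
158.0 [279.  212.5] [15. 12.] [0.5238 0.0782 0.03  ]
167.0 [241.7 212.1] [14.6 15.3] [0.5225 0.1696 0.03  ]
```

View pics/w15.png

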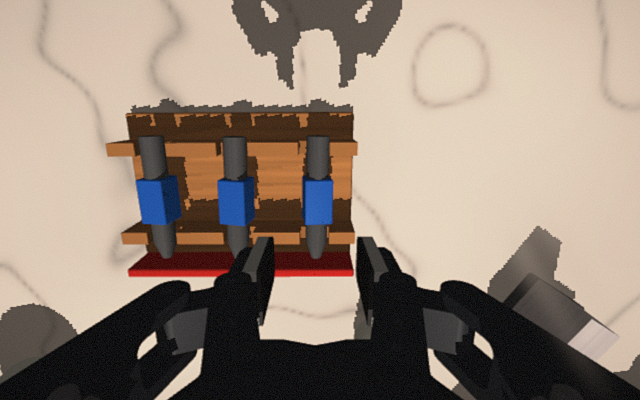

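View pics/t15.png

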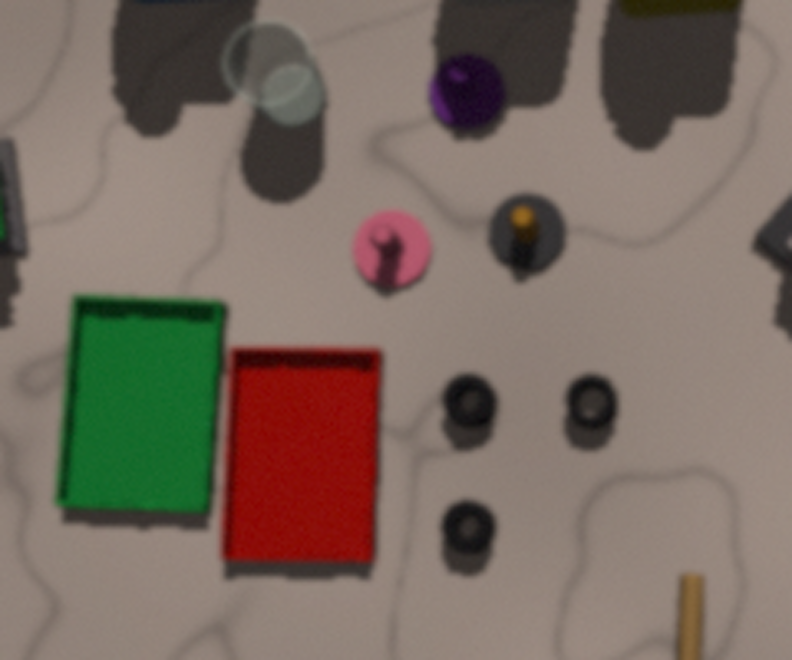

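All three pins are in their grooves, cones towards the red rail (166,250), (237,250), (316,250). Now the sleeves: I'll swing over and turn to yaw 0 so the camera sees both the sleeves and the gauge.

```bash
python3 -m inch '[[0,4.5,-1,0,0,0,0.75],[0,4.5,-1,0,0,0,0.75],[0,4.5,-1,0,0,0,0.75],[0,4.5,-1,0,0,0,0.75],[0,4.5,-1,0,0,0,0.75],[0,4.5,-1,0,0,0,0.75],[0,4.5,0,0,0,0.14,0.75],[0,4.5,0,0,0,0.14,0.75]]'
python3 -m inch '[[0,0,0,0,0,0.15,0.75],[0,0,0,0,0,0.15,0.75],[0,0,0,0,0,0.15,0.75],[0,0,0,0,0,0.15,0.75],[0,0,0,0,0,0.15,0.75],[0,0,0,0,0,0.15,0.75],[0,0,0,0,0,0.15,0.75],[0,0,0,0,0,0.15,0.75]]'
python3 -m inch '[[0,0,0,0,0,0.15,0.75],[0,0,0,0,0,0.15,0.75],[0,0,0,0,0,0.15,0.75],[0,0,0,0,0,0.15,0.75],[0,0,0,0,0,0.15,0.75],[0,0,0,0,0,0.15,0.75],[0,0,0,0,0,0.15,0.75],[0,0,0,0,0,0.15,0.75]]'
python3 - <<'E'
from h import *
st();go(0.53,0.10,0.20,0)
E
```

```text
time_s: 40.75
tcp_pos: [0.5582, 0.0839, 0.1877]
tool_rot: [-3.136, -0.02, 2.706]
wrist_force: [-0.3, -0.5, -0.1]
width: 0.064
time_s: 41.55
tcp_pos: [0.5495, 0.0923, 0.1703]
tool_rot: [-3.095, -0.001, 1.506]
wrist_force: [0.5, 0.1, -0.7]
width: 0.0637
time_s: 42.35
tcp_pos: [0.5395, 0.0919, 0.1527]
tool_rot: [-3.116, 0.069, 0.307]
wrist_force: [-0.0, 0.2, 0.1]
width: 0.064
t 42.35 tcp [0.5395 0.0919 0.1527] rpy [-3.116  0.069  0.307] F [-0.   0.2  0.1] w 0.064 q [0.02 0.16 1.75 0.01 1.31 1.28]
shift cm [-0.98 -1.17 -4.64] rv [-0.015  0.072  0.306]
```

```bash
python3 -m inch '[[-0.8,-0.8,-2.5,-0.015,0.07,0.15,0.75],[0,0,-2,0,0,0.15,0.75],[0,0,0,0,0,0,0.75],[0,0,0,0,0,0,0.75]]'
python3 - <<'E'
from h import *
import pickle
st();
m=optics.camera_model('wrist'); f=optics.grab_frame('wrist'); cv2.imwrite('pics/w16.png',f[:,:,::-1]); pickle.dump((m,f),open('w16.pkl','wb'))
E
```

```text
time_s: 42.75
tcp_pos: [0.5257, 0.0967, 0.1878]
tool_rot: [-3.136, 0.027, 0.022]
wrist_force: [0.2, 0.6, -0.6]
width: 0.064
t 42.75 tcp [0.5257 0.0967 0.1878] rpy [-3.136  0.027  0.022] F [ 0.2  0.6 -0.6] w 0.064 q [0.03 0.06 1.79 0.01 1.32 1.58]
```

View pics/w16.png

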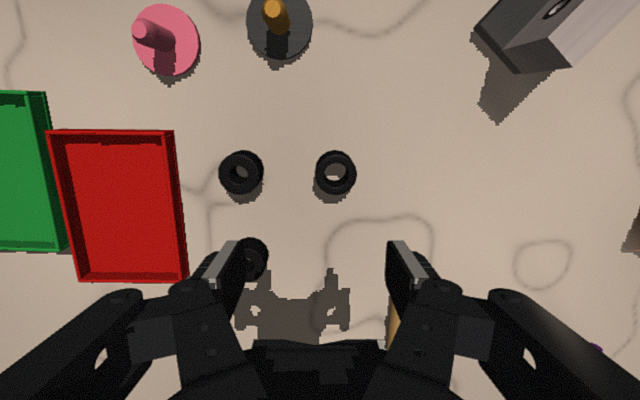

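Run:
```python
from h import *
import pickle
m,f=pickle.load(open('w16.pkl','rb'))
a=cv2.resize(f[0:90,225:345,::-1],None,fx=5,fy=5,interpolation=cv2.INTER_CUBIC);b=cv2.resize(f[140:210,205:370,::-1],None,fx=3.64,fy=3.64,interpolation=cv2.INTER_CUBIC)
w=min(a.shape[1],b.shape[1]);c=np.vstack([a[:,:w],b[:,:w]]);print(c.shape);cv2.imwrite('pics/c16.png',c[:700] if c.shape[0]<=700 else c)
h=cv2.cvtColor(f,cv2.COLOR_RGB2HSV)
for x0,x1 in((210,275),(305,365)):
    mk=(h[140:205,x0:x1,2]<60).astype(np.uint8)
    cs,_=cv2.findContours(mk,cv2.RETR_EXTERNAL,cv2.CHAIN_APPROX_NONE);c=max(cs,key=cv2.contourArea);x,y,ww,hh=cv2.boundingRect(c)
    (ex,ey),ax,an=cv2.fitEllipse(cv2.convexHull(c));p=np.array([ex+x0,ey+140]);print('sleeve',p,ax,onz(m,p,0.018).round(4),'bbox',x+x0,y+140,ww,hh)
```

```text
(705, 600, 3)
sleeve [241.63772583 173.44461823] (45.2306022644043, 46.230438232421875) [0.5276 0.1701 0.018 ] bbox 219 150 45 45
sleeve [334.81435394 172.870224  ] (41.29377365112305, 44.817874908447266) [0.5303 0.0794 0.018 ] bbox 315 150 42 46
```

View pics/c16.png

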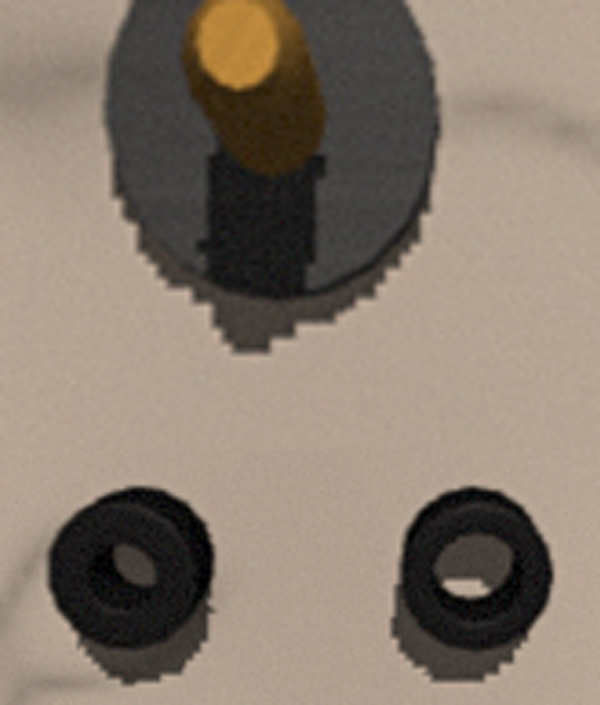

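Run:
```python
from h import *
import pickle
m,f=pickle.load(open('w16.pkl','rb'))
print('tip',onz(m,(272.4,8.7),0.053), 'base mid', onz(m,(272/5+225-0,20),0.008))
m2,_=pickle.load(open('w2.pkl','rb')); print('tip w2',onz(m2,(179.6,115.1),.053))
m5=None
go(0.5305,0.0795,0.06,0)
```

```text
tip [0.66262644 0.13347949 0.053     ] base mid [0.66471627 0.13316375 0.008     ]
tip w2 [0.66376422 0.13339012 0.053     ]
shift cm [ 0.78  1.79 12.75] rv [-0.005  0.027  0.021]
```

The gauge is at (0.663,0.1335), and two views agree. I'll take the right sleeve at (334,172) first, at (0.5303,0.0794).

```bash
python3 -m inch '[[0.5,1.5,4,0,0.027,0.02,0.75],[0.3,0.3,4,0,0,0,0.75],[0,0,2,0,0,0,0.75],[0,0,0,0,0,0,0.75],[0,0,0,0,0,0,0.75]]'
python3 - <<'E'
from h import *
st();go(0.5303,0.0795,0.008,0)
m=optics.camera_model('wrist'); f=optics.grab_frame('wrist'); cv2.imwrite('pics/w17.png',f[:,:,::-1])
E
```

```text
time_s: 43.3
tcp_pos: [0.5319, 0.0784, 0.0802]
tool_rot: [-3.137, 0.004, 0.013]
wrist_force: [0.5, 0.6, 0.2]
width: 0.0641
t 43.3 tcp [0.5319 0.0784 0.0802] rpy [-3.137  0.004  0.013] F [0.5 0.6 0.2] w 0.0641 q [-0.    0.18  1.88  0.01  1.09  1.55]
shift cm [-0.13 -0.07  7.22] rv [-0.005  0.004  0.013]
```

View pics/w17.png

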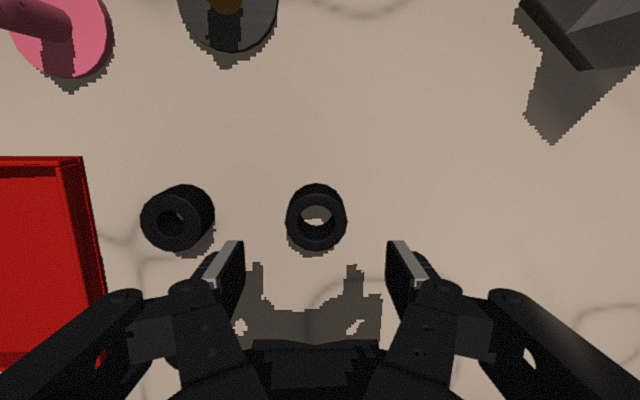

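```bash
python3 -m inch '[[-0.1,0,3,0,0,0.01,0.75],[0,0,2.5,0,0,0,0.75],[0,0,0.8,0,0,0,0.75],[0,0,0,0,0,0,0.75],[0,0,0,0,0,0,0.75]]'
python3 - <<'E'
from h import *
st();go(0.5303,0.0795,0.007,0)
E
```

```text
time_s: 43.85
tcp_pos: [0.5374, 0.0793, 0.0234]
tool_rot: [-3.137, -0.009, 0.006]
wrist_force: [-0.7, 0.0, -0.1]
width: 0.0639
t 43.85 tcp [0.5374 0.0793 0.0234] rpy [-3.137 -0.009  0.006] F [-0.7  0.  -0.1] w 0.0639 q [-0.    0.27  1.9   0.01  0.97  1.56]
shift cm [-0.73 -0.02  1.64] rv [-0.005 -0.009  0.007]
```

```bash
python3 -m inch '[[-0.7,0,0.8,0,-0.01,0,0.75],[0,0,0,0,0,0,0.75],[-0.3,0,0.7,0,0,0,0.75],[0,0,0,0,0,0,0.75]]'
python3 - <<'E'
from h import *
st();go(0.5303,0.0795,0.007,0)
E
```

```text
time_s: 44.25
tcp_pos: [0.5295, 0.0794, 0.0111]
tool_rot: [-3.137, -0.004, 0.007]
wrist_force: [-0.8, -0.0, 0.1]
width: 0.0639
t 44.25 tcp [0.5295 0.0794 0.0111] rpy [-3.137 -0.004  0.007] F [-0.8 -0.   0.1] w 0.0639 q [-0.    0.28  1.91  0.01  0.94  1.56]
shift cm [ 0.08 -0.01  0.41] rv [-0.005 -0.004  0.007]
```

```bash
python3 -m inch '[[0.1,0,0.5,0,0,0,0.75],[0,0,0,0,0,0,0.3],[0,0,0,0,0,0,0.3],[0,0,0,0,0,0,0.3],[0,0,0,0,0,0,0.3],[0,0,0,0,0,0,0.3]]' 40
python3 - <<'E'
from h import *
st()
E
python3 -m inch '[[0,0,-3,0,0,0,0.3],[0,0,-3,0,0,0,0.3],[0,0,-2.5,0,0,0,0.3],[0,0,0,0,0,0,0.3],[0,0,0,0,0,0,0.3]]'
python3 - <<'E'
from h import *
st()
m=optics.camera_model('wrist'); f=optics.grab_frame('wrist'); cv2.imwrite('pics/w18.png',f[:,:,::-1])
E
```

```text
time_s: 44.85
tcp_pos: [0.5313, 0.0794, 0.0064]
tool_rot: [-3.137, -0.005, 0.007]
wrist_force: [0.1, 0.0, -0.6]
width: 0.0392
t 44.85 tcp [0.5313 0.0794 0.0064] rpy [-3.137 -0.005  0.007] F [ 0.1  0.  -0.6] w 0.0392 q [-0.    0.29  1.91  0.01  0.94  1.56]
time_s: 45.35
tcp_pos: [0.529, 0.0789, 0.0921]
tool_rot: [-3.137, -0.001, 0.007]
wrist_force: [-0.0, 1.0, -0.7]
width: 0.0392
t 45.35 tcp [0.529  0.0789 0.0921] rpy [-3.137e+00 -1.000e-03  7.000e-03] F [-0.   1.  -0.7] w 0.0392 q [-0.    0.15  1.88  0.01  1.11  1.56]
```

View pics/w18.png

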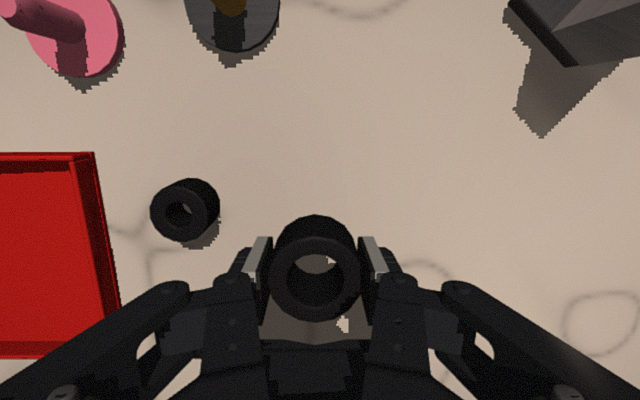

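Run:
```python
from h import *
m=optics.camera_model('wrist');o=st(); f=cv2.imread('pics/w18.png')
crop(f[:,:,::-1],250,200,380,330,5,'c18')
for p in ((315,278),(316,279)): print(onz(m,p,o['tcp_pos'][2]+.0236)-o['tcp_pos'])
go(0.663,0.1335,0.092,0)
```

```text
t 45.4 tcp [0.5292 0.0789 0.0921] rpy [-3.137e+00 -1.000e-03  7.000e-03] F [ 0.9 -0.2  0.1] w 0.0392 q [-0.    0.15  1.88  0.01  1.11  1.56]
[0.00142983 0.00079182 0.0236    ]
[0.00098589 0.00038368 0.0236    ]
shift cm [13.41 -5.36  0.05] rv [-0.005 -0.001  0.007]
```

View pics/c18.png

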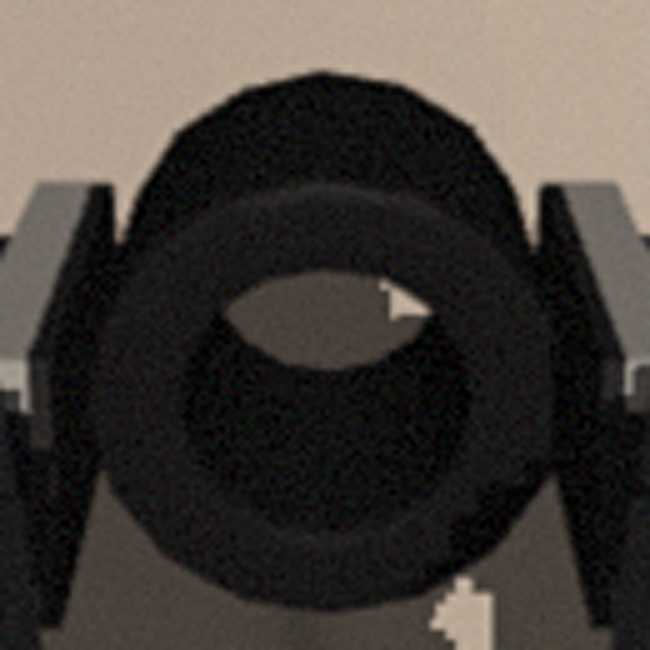

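```bash
python3 -m inch '[[4,-1.6,0,0,0,0,0.3],[4,-1.6,0,0,0,0,0.3],[3.5,-1.5,0,0,0,0,0.3],[1.5,-0.5,0,0,0,0,0.3],[0,0,0,0,0,0,0.3],[0,0,0,0,0,0,0.3]]'
python3 - <<'E'
from h import *
st();go(0.6625,0.1333,0.075,0)
E
```

```text
time_s: 46.0
tcp_pos: [0.6537, 0.1329, 0.0783]
tool_rot: [-3.138, 0.019, 0.006]
wrist_force: [0.0, 0.3, -0.0]
width: 0.0392
t 46.0 tcp [0.6537 0.1329 0.0783] rpy [-3.138  0.019  0.006] F [ 0.   0.3 -0. ] w 0.0392 q [0.08 0.47 1.51 0.01 1.18 1.64]
shift cm [ 0.88 -0.04  0.31] rv [-0.004  0.019  0.006]
```

```bash
python3 -m inch '[[0.9,0,0,0,0.02,0,0.3],[0,0,0,0,0,0,0.3],[0,0,0,0,0,0,0.3]]'
python3 - <<'E'
from h import *
st();go(0.6625,0.1333,0.075,0)
m=optics.camera_model('wrist'); f=optics.grab_frame('wrist'); crop(f,220,180,420,330,4,'w19')
f=optics.grab_frame('side'); crop(f,220,170,320,250,7,'s19')
E
```

```text
time_s: 46.3
tcp_pos: [0.6601, 0.1318, 0.0759]
tool_rot: [-3.139, 0.002, 0.005]
wrist_force: [0.1, 0.9, -0.6]
width: 0.0391
t 46.3 tcp [0.6601 0.1318 0.0759] rpy [-3.139e+00  2.000e-03  5.000e-03] F [ 0.1  0.9 -0.6] w 0.0391 q [0.08 0.47 1.51 0.   1.16 1.64]
shift cm [ 0.24 -0.15  0.09] rv [-0.003  0.002  0.005]
```

View pics/w19.png

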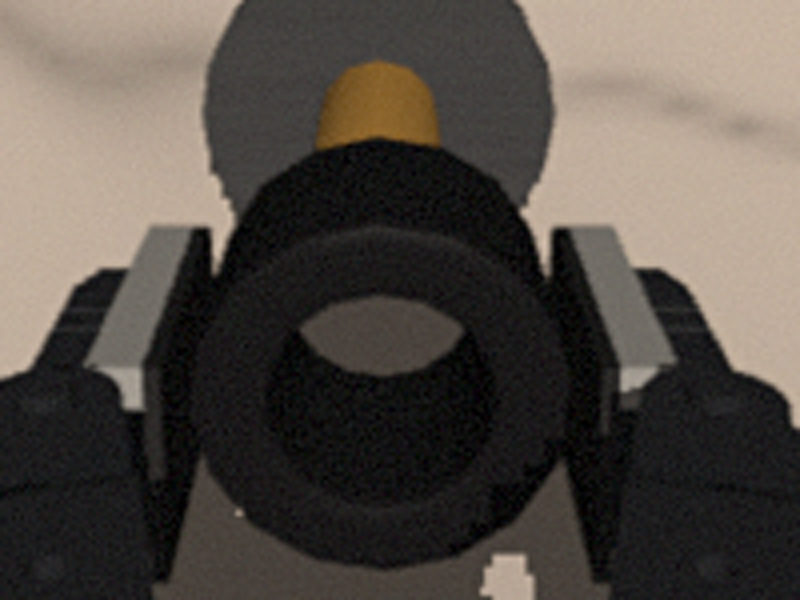

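View pics/s19.png

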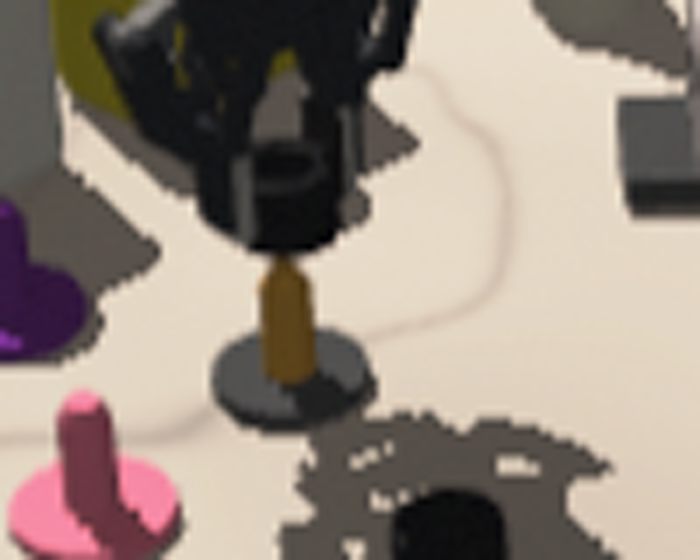

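Aligned laterally (columns 314.5 and 315). It needs about +2.4 mm in x, then lower gently.

```bash
python3 -m inch '[[0.25,0,0.3,0,0,0,0.3],[0,0,0,0,0,0,0.3],[0,0,0.5,0,0,0,0.3],[0,0,0.5,0,0,0,0.3],[0,0,0,0,0,0,0.3]]'
python3 - <<'E'
from h import *
st();go(0.6625,0.132,0.05,0)
E
```

```text
time_s: 46.9
tcp_pos: [0.6632, 0.1317, 0.0631]
tool_rot: [-3.138, -0.0, 0.005]
wrist_force: [-0.1, 0.2, -1.4]
width: 0.039
t 46.9 tcp [0.6632 0.1317 0.0631] rpy [-3.138 -0.     0.005] F [-0.1  0.2 -1.4] w 0.039 q [0.08 0.49 1.51 0.   1.14 1.64]
shift cm [-0.07 -0.02  1.31] rv [-0.003 -0.     0.005]
```

```bash
python3 -m inch '[[0,0,0.5,0,0,0,0.3],[0,0,0.4,0,0,0,0.3],[0,0,0.4,0,0,0,0.3]]'
python3 - <<'E'
from h import *
st()
E
```

```text
time_s: 47.2
tcp_pos: [0.6634, 0.1319, 0.0494]
tool_rot: [-3.138, -0.001, 0.005]
wrist_force: [-0.1, 1.4, -0.2]
width: 0.0391
t 47.2 tcp [0.6634 0.1319 0.0494] rpy [-3.138e+00 -1.000e-03  5.000e-03] F [-0.1  1.4 -0.2] w 0.0391 q [0.08 0.51 1.51 0.   1.12 1.64]
```

```bash
python3 -m inch '[[0,0,0.5,0,0,0,0.3],[0,0,0.5,0,0,0,0.3],[0,0,0.5,0,0,0,0.3]]'
python3 - <<'E'
from h import *
st()
E
```

```text
time_s: 47.5
tcp_pos: [0.6633, 0.132, 0.0329]
tool_rot: [-3.138, -0.001, 0.005]
wrist_force: [0.0, 0.1, -0.3]
width: 0.0387
t 47.5 tcp [0.6633 0.132  0.0329] rpy [-3.138e+00 -1.000e-03  5.000e-03] F [ 0.   0.1 -0.3] w 0.0387 q [0.08 0.53 1.52 0.   1.09 1.64]
```

```bash
python3 -m inch '[[0,0,0.5,0,0,0,0.3],[0,0,0.5,0,0,0,0.3],[0,0,0.4,0,0,0,0.3],[0,0,0.2,0,0,0,0.3]]'
python3 - <<'E'
from h import *
st()
f=optics.grab_frame('side'); crop(f,220,170,320,250,7,'s20')
E
```

```text
time_s: 47.9
tcp_pos: [0.6628, 0.1319, 0.0145]
tool_rot: [-3.138, 0.001, 0.005]
wrist_force: [0.1, -0.3, 0.1]
width: 0.0392
t 47.9 tcp [0.6628 0.1319 0.0145] rpy [-3.138e+00  1.000e-03  5.000e-03] F [ 0.1 -0.3  0.1] w 0.0392 q [0.08 0.56 1.52 0.   1.06 1.64]
```

View pics/s20.png

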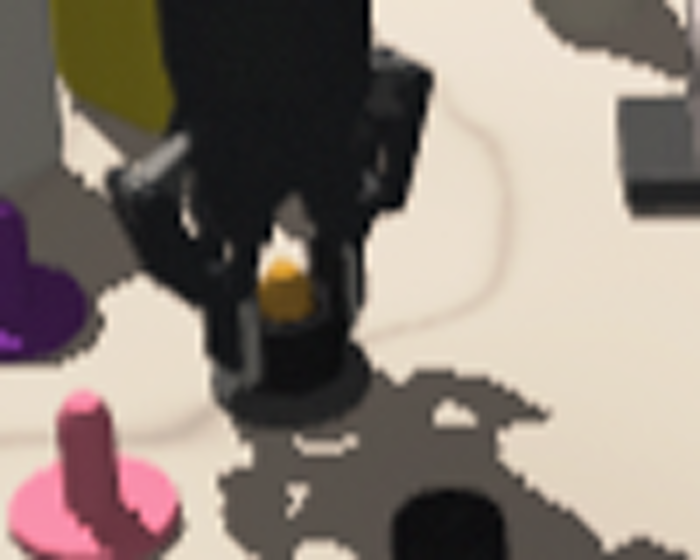

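It slid right down to the base: brass tip above the sleeve, TCP 14.5 mm, no force. Lifting it out to the green tray.

```bash
python3 -m inch '[[0,0,-3,0,0,0,0.3],[0,0,-3,0,0,0,0.3],[0,0,-4,0,0,0,0.3],[0,0,-2,0,0,0,0.3],[0,0,0,0,0,0,0.3]]'
python3 - <<'E'
from h import *
st();go(0.56,0.413,0.14,0)
E
```

```text
time_s: 48.45
tcp_pos: [0.6645, 0.132, 0.1376]
tool_rot: [-3.137, -0.003, 0.005]
wrist_force: [-0.4, -0.4, -0.4]
width: 0.0389
t 48.45 tcp [0.6645 0.132  0.1376] rpy [-3.137e+00 -3.000e-03  5.000e-03] F [-0.4 -0.4 -0.4] w 0.0389 q [0.08 0.41 1.47 0.   1.26 1.64]
shift cm [-10.31 -28.15  -0.16] rv [-0.004 -0.003  0.005]
```

```bash
python3 -m inch '[[-2.3,-4.5,-0.5,0,0,0,0.3],[-2.3,-4.5,-0.5,0,0,0,0.3],[-2.3,-4.5,-0.5,0,0,0,0.3],[-2.3,-4.5,-0.5,0,0,0,0.3],[-2.3,-4.5,-0.5,0,0,0,0.3],[-2.3,-4.5,-0.5,0,0,0,0.3],[0,0,0,0,0,0,0.3],[0,0,0,0,0,0,0.3]]'
python3 - <<'E'
from h import *
import pickle
st();
m=optics.camera_model('wrist'); f=optics.grab_frame('wrist'); cv2.imwrite('pics/w21.png',f[:,:,::-1]); pickle.dump((m,f),open('w21.pkl','wb'))
E
```

```text
time_s: 49.25
tcp_pos: [0.5222, 0.4012, 0.1587]
tool_rot: [-3.14, 0.002, 0.001]
wrist_force: [-0.2, -0.9, -0.3]
width: 0.0391
t 49.25 tcp [0.5222 0.4012 0.1587] rpy [-3.14e+00  2.00e-03  1.00e-03] F [-0.2 -0.9 -0.3] w 0.0391 q [0.53 0.36 1.5  0.   1.29 2.1 ]
```

View pics/w21.png

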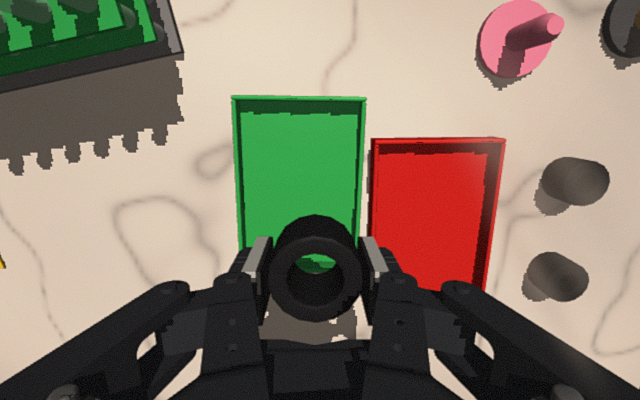

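Run:
```python
from h import *
import pickle
m,f=pickle.load(open('w21.pkl','rb'))
for p in ((232,97),(366,97),(239,247),(361,237),(371,139),(505,139),(484,290)): print(p,onz(m,p,.022).round(4))
o=monitor.get_obs(); print(onz(m,(315,280),o['tcp_pos'][2]+.0236)-o['tcp_pos'])
```

```text
(232, 97) [0.5999 0.4704 0.022 ]
(366, 97) [0.5999 0.3606 0.022 ]
(239, 247) [0.4672 0.4726 0.022 ]
(361, 237) [0.4773 0.3601 0.022 ]
(371, 139) [0.566 0.355 0.022]
(505, 139) [0.5661 0.2418 0.022 ]
(484, 290) [0.4231 0.2401 0.022 ]
[0.0006731  0.00097736 0.0236    ]
```

```bash
python3 -m inch '[[3,-1.4,3,0,0,0,0.3],[0.5,0,3,0,0,0,0.3],[0,0,3,0,0,0,0.3],[0,0,0,0,0,0,0.3],[0,0,0,0,0,0,0.3]]'
python3 - <<'E'
from h import *
st();go(0.555,0.416,0.0115,0)
E
```

```text
time_s: 49.8
tcp_pos: [0.5617, 0.4087, 0.0636]
tool_rot: [3.141, 0.004, -0.008]
wrist_force: [0.6, -0.3, 0.9]
width: 0.0387
t 49.8 tcp [0.5617 0.4087 0.0636] rpy [ 3.141  0.004 -0.008] F [ 0.6 -0.3  0.9] w 0.0387 q [0.51 0.54 1.45 0.   1.16 2.09]
shift cm [-0.66 -0.72  5.21] rv [ 0.     0.004 -0.008]
```

```bash
python3 -m inch '[[-0.7,-0.8,1.5,0,0,0,0.3],[0,0,0.8,0,0,0,0.3],[0,0,0,0,0,0,0.3],[0,0,0,0,0,0,0.3]]'
python3 - <<'E'
from h import *
st();go(0.555,0.416,0.0115,0)
E
```

```text
time_s: 50.2
tcp_pos: [0.5565, 0.4174, 0.0432]
tool_rot: [-3.139, -0.001, -0.01]
wrist_force: [0.6, 0.6, -0.1]
width: 0.0389
t 50.2 tcp [0.5565 0.4174 0.0432] rpy [-3.139e+00 -1.000e-03 -1.000e-02] F [ 0.6  0.6 -0.1] w 0.0389 q [0.53 0.56 1.46 0.   1.12 2.11]
shift cm [-0.15  0.15  3.17] rv [-0.002 -0.001 -0.01 ]
```

```bash
python3 -m inch '[[0,0.1,1.2,0,0,0,0.3],[0,0,1,0,0,0,0.3],[0,0,0.5,0,0,0,0.3],[0,0,0,0,0,0,0.3],[0,0,0.3,0,0,0,0.3],[0,0,0,0,0,0,0.3]]'
python3 - <<'E'
from h import *
st();go(0.555,0.416,0.0115,0)
E
```

```text
time_s: 50.8
tcp_pos: [0.5571, 0.417, 0.012]
tool_rot: [-3.138, -0.003, -0.009]
wrist_force: [-0.1, 0.4, -0.2]
width: 0.0391
t 50.8 tcp [0.5571 0.417  0.012 ] rpy [-3.138e+00 -3.000e-03 -9.000e-03] F [-0.1  0.4 -0.2] w 0.0391 q [0.53 0.6  1.46 0.   1.07 2.11]
shift cm [-0.21  0.11  0.05] rv [-0.003 -0.003 -0.009]
```

```bash
python3 -m inch '[[0,0,0,0,0,0,0.58],[0,0,0,0,0,0,0.58],[0,0,0,0,0,0,0.58],[0,0,-3,0,0,0,0.58],[0,0,-4,0,0,0,0.58],[0,0,-4,0,0,0,0.7],[0,0,0,0,0,0,0.7]]'
python3 - <<'E'
from h import *
st();
m=optics.camera_model('wrist'); f=optics.grab_frame('wrist'); cv2.imwrite('pics/w22.png',f[:,:,::-1])
f=optics.grab_frame('side'); crop(f,140,200,340,330,4,'s22')
go(0.5276,0.1701,0.12,0)
E
```

```text
time_s: 51.5
tcp_pos: [0.5565, 0.4164, 0.1253]
tool_rot: [-3.139, -0.002, -0.009]
wrist_force: [1.0, 0.1, 0.9]
width: 0.0597
t 51.5 tcp [0.5565 0.4164 0.1253] rpy [-3.139e+00 -2.000e-03 -9.000e-03] F [1.  0.1 0.9] w 0.0597 q [0.53 0.47 1.42 0.   1.25 2.11]
shift cm [-2.380e+00  2.448e+01 -2.000e-02] rv [ 0.002  0.006 -0.009]
```

View pics/w22.png

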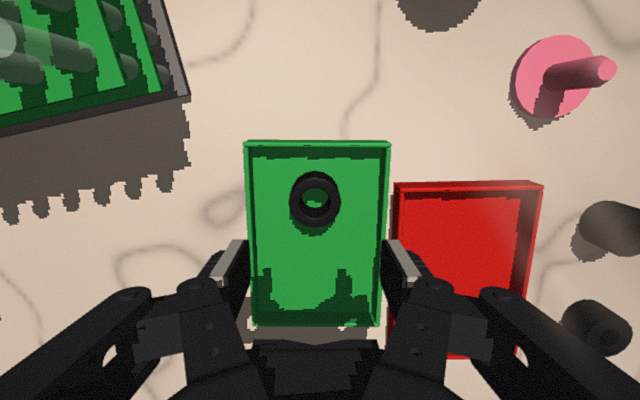

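View pics/s22.png

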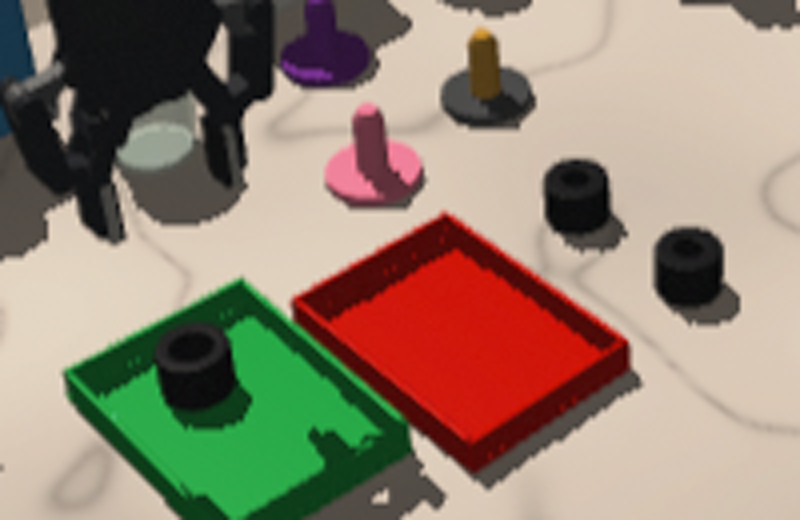

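The first sleeve stands in the green tray at (316,200). The other two are untouched. Now sleeve 2 at (0.528,0.170).

```bash
python3 -m inch '[[-0.5,4.2,0,0,0,0,0.75],[-0.5,4.2,0,0,0,0,0.75],[-0.5,4.2,0,0,0,0,0.75],[-0.5,4.2,0,0,0,0,0.75],[-0.4,4.2,0,0,0,0,0.75],[0,3.3,0,0,0,0,0.75],[0,0,0,0,0,0,0.75],[0,0,0,0,0,0,0.75]]'
python3 - <<'E'
from h import *
st();go(0.528,0.170,0.08,0)
m=optics.camera_model('wrist'); f=optics.grab_frame('wrist'); cv2.imwrite('pics/w23.png',f[:,:,::-1])
E
```

```text
time_s: 52.4
tcp_pos: [0.5165, 0.1621, 0.1048]
tool_rot: [3.134, 0.027, -0.007]
wrist_force: [-0.5, -1.0, 0.1]
width: 0.0639
t 52.4 tcp [0.5165 0.1621 0.1048] rpy [ 3.134  0.027 -0.007] F [-0.5 -1.   0.1] w 0.0639 q [ 0.16  0.17  1.83 -0.    1.16  1.74]
shift cm [ 1.21 -0.81  2.45] rv [ 0.007  0.027 -0.007]
```

View pics/w23.png

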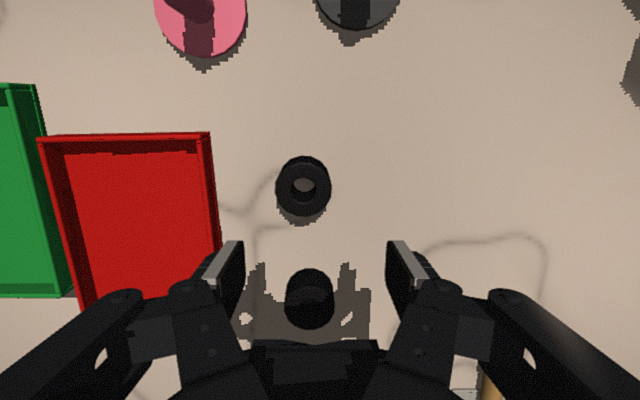

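```bash
python3 - <<'E'
from h import *
m=optics.camera_model('wrist'); print(onz(m,(303,184),.03))
E
python3 -m inch '[[1.2,-0.8,2,0.007,0.027,0,0.75],[0,0,2,0,0,0,0.75],[0,0,0,0,0,0,0.75],[0,0,0,0,0,0,0.75]]'
python3 - <<'E'
from h import *
st();go(0.528,0.170,0.007,0)
m=optics.camera_model('wrist'); f=optics.grab_frame('wrist'); cv2.imwrite('pics/w24.png',f[:,:,::-1])
h=cv2.cvtColor(f,cv2.COLOR_RGB2HSV)
mk=(h[140:260,250:375,2]<60).astype(np.uint8)
cs,_=cv2.findContours(mk,cv2.RETR_EXTERNAL,cv2.CHAIN_APPROX_NONE)
for c in cs:
  if cv2.contourArea(c)>300:
    (ex,ey),ax,an=cv2.fitEllipse(cv2.convexHull(c));p=np.array([ex+250,ey+140]);print('sleeve',p,ax,onz(m,p,0.018).round(4))
E
```

```text
[0.53313626 0.17080219 0.03      ]
time_s: 52.85
tcp_pos: [0.5279, 0.1749, 0.0623]
tool_rot: [-3.141, 0.001, -0.001]
wrist_force: [1.0, 0.6, 0.8]
width: 0.0642
t 52.85 tcp [0.5279 0.1749 0.0623] rpy [-3.141e+00  1.000e-03 -1.000e-03] F [1.  0.6 0.8] w 0.0642 q [0.18 0.24 1.84 0.   1.06 1.75]
shift cm [0.01 0.49 5.53] rv [-0.     0.001 -0.001]
sleeve [323.16830444 224.41806793] (67.2430419921875, 75.29643249511719) [0.5282 0.1709 0.018 ]
```

View pics/w24.png

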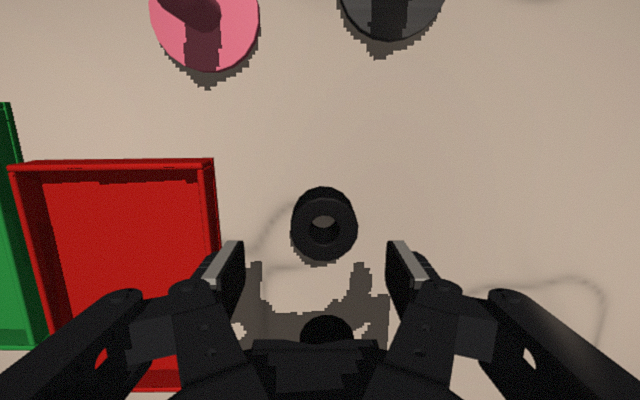

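```bash
python3 -m inch '[[0.1,0.4,2,0,0,0,0.75],[0,0,1.5,0,0,0,0.75],[0,0,0,0,0,0,0.75],[0,0,0,0,0,0,0.75]]'
python3 - <<'E'
from h import *
st();go(0.529,0.1705,0.007,0)
E
```

```text
time_s: 53.3
tcp_pos: [0.5309, 0.173, 0.0295]
tool_rot: [-3.14, -0.004, 0.001]
wrist_force: [0.0, 0.3, 0.0]
width: 0.0644
t 53.3 tcp [0.5309 0.173  0.0295] rpy [-3.14e+00 -4.00e-03  1.00e-03] F [0.  0.3 0. ] w 0.0644 q [0.17 0.3  1.85 0.   0.99 1.74]
shift cm [-0.2   0.25  2.25] rv [-0.002 -0.004  0.001]
```

```bash
python3 -m inch '[[-0.3,0.3,1.2,0,0,0,0.75],[0,0,0.8,0,0,0,0.75],[0,0,0,0,0,0,0.75],[0,0,0.3,0,0,0,0.75],[0,0,0,0,0,0,0.75]]'
python3 - <<'E'
from h import *
st();go(0.529,0.1705,0.007,0)
E
```

```text
time_s: 53.8
tcp_pos: [0.5289, 0.1701, 0.0064]
tool_rot: [-3.14, -0.006, 0.001]
wrist_force: [0.4, -0.0, 0.5]
width: 0.064
t 53.8 tcp [0.5289 0.1701 0.0064] rpy [-3.14e+00 -6.00e-03  1.00e-03] F [ 0.4 -0.   0.5] w 0.064 q [0.17 0.33 1.86 0.   0.95 1.74]
shift cm [ 0.01 -0.04 -0.06] rv [-0.002 -0.006  0.001]
```

```bash
python3 -m inch '[[0,0,0,0,0,0,0.3],[0,0,0,0,0,0,0.3],[0,0,0,0,0,0,0.3],[0,0,0,0,0,0,0.3],[0,0,0,0,0,0,0.3]]' 40
python3 -m inch '[[0,0,-3,0,0,0,0.3],[0,0,-3,0,0,0,0.3],[0,0,-3,0,0,0,0.3],[0,0,0,0,0,0,0.3],[0,0,0,0,0,0,0.3]]'
python3 - <<'E'
from h import *
o=st()
m=optics.camera_model('wrist'); f=optics.grab_frame('wrist'); crop(f,250,200,380,330,5,'c25')
go(0.6635,0.132,0.09,0)
E
```

```text
time_s: 54.3
tcp_pos: [0.5298, 0.1703, 0.0074]
tool_rot: [-3.139, -0.008, 0.001]
wrist_force: [-0.1, -0.4, -0.1]
width: 0.0392
time_s: 54.8
tcp_pos: [0.5273, 0.1697, 0.0986]
tool_rot: [-3.14, -0.003, 0.001]
wrist_force: [0.0, 0.1, -0.5]
width: 0.0392
t 54.8 tcp [0.5273 0.1697 0.0986] rpy [-3.14e+00 -3.00e-03  1.00e-03] F [ 0.   0.1 -0.5] w 0.0392 q [0.17 0.18 1.83 0.   1.12 1.74]
shift cm [13.57  3.79  0.93] rv [-0.002 -0.004  0.001]
```

View pics/c25.png

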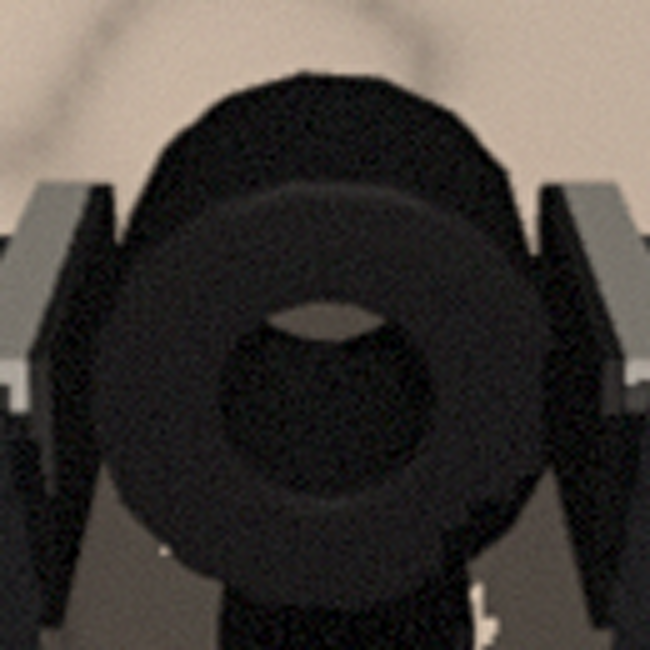

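```bash
python3 -m inch '[[4,1.1,0,0,0,0,0.3],[4,1.1,0,0,0,0,0.3],[3.5,1,0,0,0,0,0.3],[1.5,0.4,0,0,0,0,0.3],[0,0,0,0,0,0,0.3],[0,0,0,0,0,0,0.3]]'
python3 - <<'E'
from h import *
st();go(0.6635,0.132,0.075,0)
E
```

```text
time_s: 55.45
tcp_pos: [0.6545, 0.1323, 0.0872]
tool_rot: [-3.141, 0.012, 0.002]
wrist_force: [-0.6, -0.5, -1.3]
width: 0.0391
t 55.45 tcp [0.6545 0.1323 0.0872] rpy [-3.141e+00  1.200e-02  2.000e-03] F [-0.6 -0.5 -1.3] w 0.0391 q [0.08 0.46 1.51 0.   1.19 1.65]
shift cm [0.92 0.04 1.21] rv [-0.     0.012  0.002]
```

```bash
python3 -m inch '[[0.9,0,1,0,0.012,0,0.3],[0,0,0,0,0,0,0.3],[0.2,0,0.5,0,0,0,0.3],[0,0,0,0,0,0,0.3],[0,0,0,0,0,0,0.3]]'
python3 - <<'E'
from h import *
st();go(0.6635,0.132,0.055,0)
E
```

```text
time_s: 55.95
tcp_pos: [0.6617, 0.1339, 0.0684]
tool_rot: [-3.141, 0.005, 0.004]
wrist_force: [0.6, -0.2, -0.5]
width: 0.0386
t 55.95 tcp [0.6617 0.1339 0.0684] rpy [-3.141  0.005  0.004] F [ 0.6 -0.2 -0.5] w 0.0386 q [0.08 0.49 1.5  0.   1.15 1.65]
shift cm [0.19 0.2  1.34] rv [-0.     0.005  0.004]
```

```bash
python3 -m inch '[[0.2,0.2,0.2,0,0,0,0.3],[0,0,0,0,0,0,0.3],[0,0,0,0,0,0,0.3]]'
python3 - <<'E'
from h import *
st();go(0.6635,0.132,0.055,0)
E
```

```text
time_s: 56.25
tcp_pos: [0.664, 0.1321, 0.067]
tool_rot: [-3.141, 0.004, 0.004]
wrist_force: [0.1, 0.1, -0.6]
width: 0.0388
t 56.25 tcp [0.664  0.1321 0.067 ] rpy [-3.141  0.004  0.004] F [ 0.1  0.1 -0.6] w 0.0388 q [0.08 0.5  1.5  0.   1.15 1.65]
shift cm [-0.05  0.01  1.2 ] rv [-0.     0.004  0.004]
```

```bash
python3 -m inch '[[0,0,0.4,0,0,0,0.3],[0,0,0.4,0,0,0,0.3],[0,0,0.3,0,0,0,0.3]]'
python3 - <<'E'
from h import *
st()
E
python3 -m inch '[[0,0,0.3,0,0,0,0.3],[0,0,0.2,0,0,0,0.3]]'
python3 - <<'E'
from h import *
st()
E
```

```text
time_s: 56.55
tcp_pos: [0.6646, 0.1321, 0.0563]
tool_rot: [-3.141, 0.002, 0.004]
wrist_force: [-1.9, 1.2, 3.9]
width: 0.0388
t 56.55 tcp [0.6646 0.1321 0.0563] rpy [-3.141e+00  2.000e-03  4.000e-03] F [-1.9  1.2  3.9] w 0.0388 q [0.08 0.51 1.5  0.   1.13 1.65]
time_s: 56.75
tcp_pos: [0.6643, 0.1326, 0.0537]
tool_rot: [-3.141, 0.004, 0.004]
wrist_force: [-8.0, -1.9, 17.2]
width: 0.0387
t 56.75 tcp [0.6643 0.1326 0.0537] rpy [-3.141  0.004  0.004] F [-8.  -1.9 17.2] w 0.0387 q [0.08 0.51 1.5  0.   1.13 1.65]
```

It catches: contact at TCP 56 mm (underside about 47 mm, as described for a misfit), rising to 17 N without going further. To the red tray.

```bash
python3 -m inch '[[0,0,-2,0,0,0,0.3],[0,0,-3,0,0,0,0.3],[0,0,-3,0,0,0,0.3],[-2,-3,0,0,0,0,0.3],[-3.4,-4,0,0,0,0,0.3],[-3.4,-4,0,0,0,0,0.3],[-3.4,-4,0,0,0,0,0.3],[-1.5,-1.5,0,0,0,0,0.3]]'
python3 - <<'E'
from h import *
st();go(0.52,0.298,0.07,0)
E
```

```text
time_s: 57.55
tcp_pos: [0.5285, 0.2955, 0.1362]
tool_rot: [-3.14, 0.001, -0.004]
wrist_force: [0.2, -0.7, -0.6]
width: 0.0392
t 57.55 tcp [0.5285 0.2955 0.1362] rpy [-3.14e+00  1.00e-03 -4.00e-03] F [ 0.2 -0.7 -0.6] w 0.0392 q [0.38 0.26 1.67 0.   1.22 1.95]
shift cm [-0.84 -0.24  6.62] rv [-0.001  0.001 -0.004]
```

```bash
python3 -m inch '[[-0.5,-0.2,2.5,0,0,0,0.3],[0,0,2.5,0,0,0,0.3],[0,0,1.5,0,0,0,0.3],[0,0,0,0,0,0,0.3],[0,0,0,0,0,0,0.3]]'
python3 - <<'E'
from h import *
st();go(0.522,0.298,0.012,0)
E
```

```text
time_s: 58.05
tcp_pos: [0.5208, 0.3021, 0.0704]
tool_rot: [-3.139, -0.001, 0.003]
wrist_force: [0.4, -0.5, 0.9]
width: 0.039
t 58.05 tcp [0.5208 0.3021 0.0704] rpy [-3.139e+00 -1.000e-03  3.000e-03] F [ 0.4 -0.5  0.9] w 0.039 q [0.39 0.33 1.72 0.   1.09 1.96]
shift cm [0.11 0.43 5.84] rv [-0.003 -0.001  0.003]
```

```bash
python3 -m inch '[[0.1,0.4,1.5,0,0,0,0.3],[0,0,1.5,0,0,0,0.3],[0,0,1,0,0,0,0.3],[0,0,0,0,0,0,0.3],[0,0,0,0,0,0,0.3]]'
python3 - <<'E'
from h import *
st();go(0.522,0.298,0.012,0)
E
```

```text
time_s: 58.55
tcp_pos: [0.5245, 0.2971, 0.0288]
tool_rot: [-3.138, -0.004, 0.0]
wrist_force: [-0.2, -0.3, 0.0]
width: 0.0391
t 58.55 tcp [0.5245 0.2971 0.0288] rpy [-3.138 -0.004  0.   ] F [-0.2 -0.3  0. ] w 0.0391 q [0.38 0.39 1.73 0.   1.02 1.95]
shift cm [-0.26 -0.08  1.68] rv [-0.004 -0.004  0.   ]
```

```bash
python3 -m inch '[[-0.2,0,0.8,0,0,0,0.3],[0,0,0.5,0,0,0,0.3],[0,0,0,0,0,0,0.3],[0,0,0.3,0,0,0,0.3],[0,0,0,0,0,0,0.3]]'
python3 - <<'E'
from h import *
st();go(0.522,0.298,0.012,0)
E
```

```text
time_s: 59.05
tcp_pos: [0.523, 0.2977, 0.0124]
tool_rot: [-3.137, -0.005, 0.001]
wrist_force: [0.2, -0.5, -1.0]
width: 0.0387
t 59.05 tcp [0.523  0.2977 0.0124] rpy [-3.137e+00 -5.000e-03  1.000e-03] F [ 0.2 -0.5 -1. ] w 0.0387 q [0.39 0.41 1.74 0.   0.99 1.95]
shift cm [-0.1  -0.03  0.04] rv [-0.005 -0.005  0.001]
```

```bash
python3 -m inch '[[0,0,0,0,0,0,0.58],[0,0,0,0,0,0,0.58],[0,0,0,0,0,0,0.58],[0,0,-3,0,0,0,0.58],[0,0,-4,0,0,0,0.58],[0,0,-4,0,0,0,0.7],[0,0,0,0,0,0,0.7]]'
python3 - <<'E'
from h import *
st();
f=optics.grab_frame('side'); crop(f,140,190,340,330,4,'s26'); ms=optics.camera_model('side')
f=optics.grab_frame('top');m=optics.camera_model('top'); cv2.imwrite('pics/t26.png',f[:,:,::-1])
for a,M,r,c in blobs(f[195:270,225:300],(0,0,0),(179,255,45),15):
    p=np.array(r[0])+[225,195]; print(a,p.round(1),np.round(r[1],1),onz(m,p,0.03).round(4))
E
```

```text
time_s: 59.75
tcp_pos: [0.5219, 0.2969, 0.1256]
tool_rot: [-3.138, -0.004, 0.001]
wrist_force: [0.1, 0.1, 1.1]
width: 0.0593
t 59.75 tcp [0.5219 0.2969 0.1256] rpy [-3.138e+00 -4.000e-03  1.000e-03] F [0.1 0.1 1.1] w 0.0593 q [0.38 0.25 1.69 0.   1.19 1.95]
158.5 [241.5 250. ] [14. 13.] [0.4297 0.1663 0.03  ]
```

View pics/s26.png

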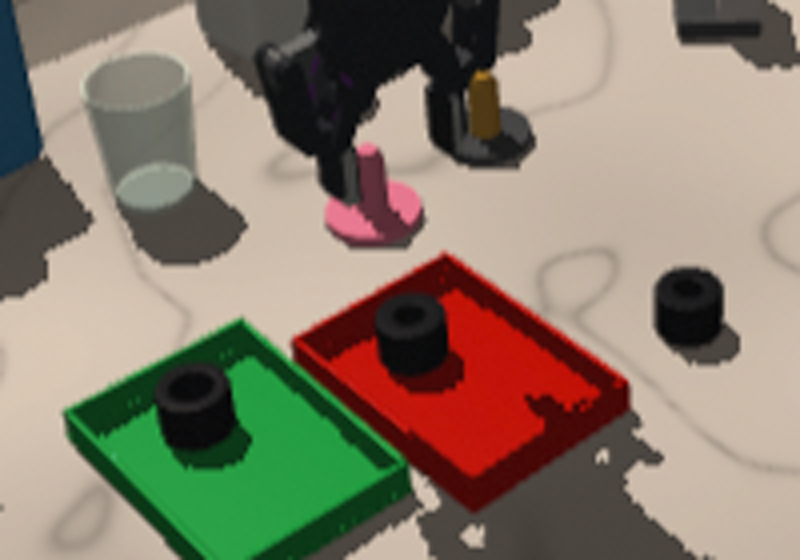

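View pics/t26.png

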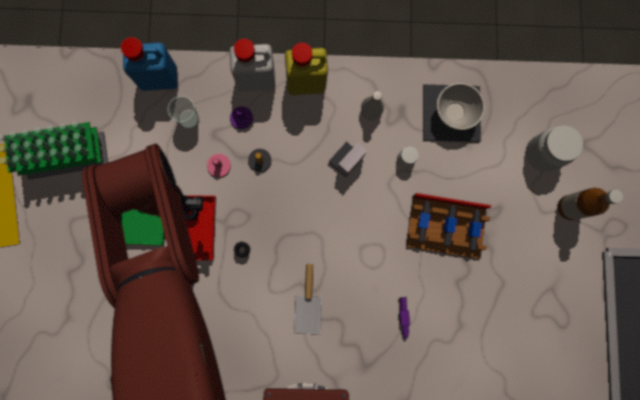

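The second sleeve is in the red tray, the pins are still racked, and nothing else has moved. Sleeve 3 is at about (0.434,0.167).

```bash
python3 - <<'E'
from h import *
go(0.434,0.167,0.10,0)
E
python3 -m inch '[[-2.2,3.3,0,0,0,0,0.75],[-2.2,3.3,0,0,0,0,0.75],[-2.2,3.3,0,0,0,0,0.75],[-1.8,3,0,0,0,0,0.75],[0,0,0,0,0,0,0.75],[0,0,0,0,0,0,0.75]]'
python3 - <<'E'
from h import *
st();go(0.434,0.167,0.08,0)
m=optics.camera_model('wrist'); f=optics.grab_frame('wrist'); cv2.imwrite('pics/w27.png',f[:,:,::-1])
E
```

```text
shift cm [-8.48 12.86  2.05] rv [-0.001  0.004  0.001]
time_s: 60.45
tcp_pos: [0.4252, 0.1614, 0.1097]
tool_rot: [3.139, 0.02, 0.002]
wrist_force: [0.8, -0.4, 1.0]
width: 0.0644
t 60.45 tcp [0.4252 0.1614 0.1097] rpy [3.139e+00 2.000e-02 2.000e-03] F [ 0.8 -0.4  1. ] w 0.0644 q [ 0.19 -0.05  2.05  0.    1.16  1.76]
shift cm [ 0.94 -0.56  2.95] rv [0.003 0.02  0.002]
```

View pics/w27.png

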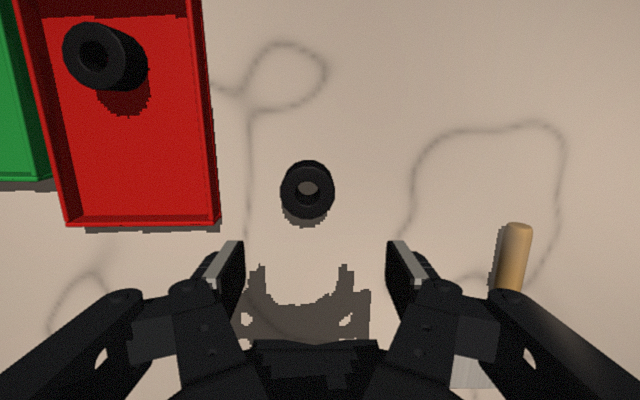

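```bash
python3 - <<'E'
from h import *
m=optics.camera_model('wrist'); f=cv2.imread('pics/w27.png')
print(onz(m,(307,188),.03))
mk=(cv2.cvtColor(f,cv2.COLOR_BGR2HSV)[150:232,265:345,2]<60).astype(np.uint8)
cs,_=cv2.findContours(mk,cv2.RETR_EXTERNAL,cv2.CHAIN_APPROX_NONE);c=max(cs,key=cv2.contourArea)
(ex,ey),ax,an=cv2.fitEllipse(cv2.convexHull(c));p=np.array([ex+265,ey+150]);print(p,ax,onz(m,p,0.018).round(4))
E
python3 -m inch '[[0.9,-0.6,2,0,0.02,0,0.75],[0,0,2,0,0,0,0.75],[0,0,2,0,0,0,0.75],[0,0,0,0,0,0,0.75],[0,0,0,0,0,0,0.75]]'
python3 - <<'E'
from h import *
st();go(0.4345,0.167,0.007,0)
E
```

```text
[0.43806464 0.16788325 0.03      ]
[307.1746788  189.93482208] (53.89175033569336, 60.09091567993164) [0.4335 0.168  0.018 ]
time_s: 61.0
tcp_pos: [0.4368, 0.1715, 0.047]
tool_rot: [3.14, -0.001, 0.006]
wrist_force: [0.3, 0.0, -1.2]
width: 0.0637
t 61.0 tcp [0.4368 0.1715 0.047 ] rpy [ 3.14e+00 -1.00e-03  6.00e-03] F [ 0.3  0.  -1.2] w 0.0637 q [ 0.21  0.07  2.07 -0.    1.    1.77]
shift cm [-0.24  0.44  4.  ] rv [ 0.002 -0.001  0.006]
```

```bash
python3 -m inch '[[-0.2,0.4,1.5,0,0,0,0.75],[0,0,1.2,0,0,0,0.75],[0,0,0,0,0,0,0.75],[0,0,0,0,0,0,0.75]]'
python3 - <<'E'
from h import *
st();go(0.435,0.168,0.007,0)
E
```

```text
time_s: 61.4
tcp_pos: [0.4381, 0.1693, 0.0221]
tool_rot: [3.141, -0.005, 0.007]
wrist_force: [0.1, -0.0, 0.0]
width: 0.0641
t 61.4 tcp [0.4381 0.1693 0.0221] rpy [ 3.141 -0.005  0.007] F [ 0.1 -0.   0. ] w 0.0641 q [ 0.2   0.12  2.08 -0.    0.94  1.77]
shift cm [-0.32  0.13  1.51] rv [ 0.001 -0.005  0.007]
```

```bash
python3 -m inch '[[-0.35,0.15,0.8,0,0,0,0.75],[0,0,0.4,0,0,0,0.75],[0,0,0,0,0,0,0.75],[0,0,0.3,0,0,0,0.75],[0,0,0,0,0,0,0.75]]'
python3 - <<'E'
from h import *
st();go(0.435,0.168,0.007,0)
E
```

```text
time_s: 61.9
tcp_pos: [0.436, 0.1682, 0.0078]
tool_rot: [3.141, -0.009, 0.007]
wrist_force: [-1.2, -0.0, 0.0]
width: 0.064
t 61.9 tcp [0.436  0.1682 0.0078] rpy [ 3.141 -0.009  0.007] F [-1.2 -0.   0. ] w 0.064 q [ 0.2   0.14  2.09 -0.    0.9   1.77]
shift cm [-0.1   0.02  0.08] rv [ 0.    -0.009  0.007]
```

```bash
python3 -m inch '[[-0.1,0,0.1,0,0,0,0.3],[0,0,0,0,0,0,0.3],[0,0,0,0,0,0,0.3],[0,0,0,0,0,0,0.3],[0,0,0,0,0,0,0.3]]' 40
python3 -m inch '[[0,0,-3,0,0,0,0.3],[0,0,-3,0,0,0,0.3],[0,0,-3,0,0,0,0.3],[0,0,0,0,0,0,0.3],[0,0,0,0,0,0,0.3]]'
python3 - <<'E'
from h import *
o=st()
m=optics.camera_model('wrist'); f=optics.grab_frame('wrist'); crop(f,250,200,380,330,5,'c28')
go(0.6635,0.132,0.10,0)
E
```

```text
time_s: 62.4
tcp_pos: [0.4353, 0.1683, 0.0071]
tool_rot: [3.142, -0.009, 0.007]
wrist_force: [-0.2, 0.4, -0.8]
width: 0.0383
time_s: 62.9
tcp_pos: [0.4326, 0.1678, 0.0983]
tool_rot: [3.141, -0.005, 0.007]
wrist_force: [-0.8, -0.8, -1.6]
width: 0.0381
t 62.9 tcp [0.4326 0.1678 0.0983] rpy [ 3.141 -0.005  0.007] F [-0.8 -0.8 -1.6] w 0.0381 q [ 0.2  -0.03  2.06 -0.    1.11  1.77]
shift cm [23.03  3.76 -0.03] rv [ 0.001 -0.005  0.007]
```

View pics/c28.png

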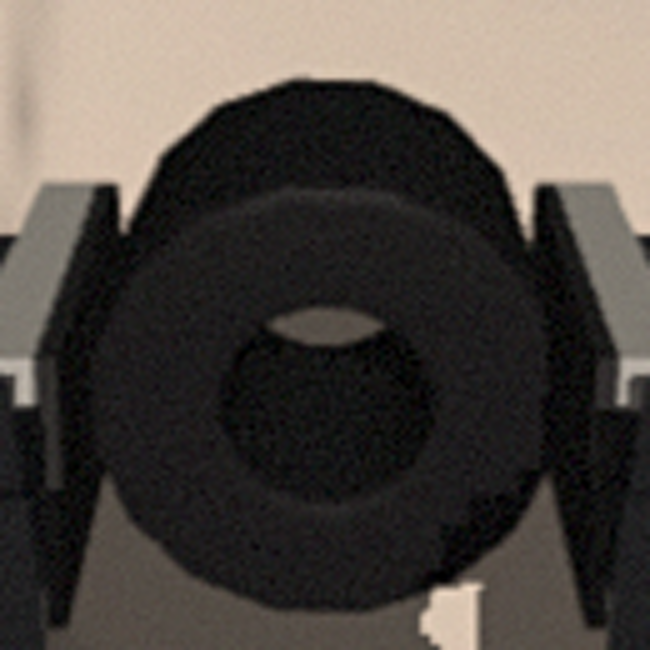

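```bash
python3 -m inch '[[4,0.6,0,0,0,0,0.3],[4,0.6,0,0,0,0,0.3],[4,0.6,0,0,0,0,0.3],[4,0.7,0,0,0,0,0.3],[4,0.7,0,0,0,0,0.3],[2.8,0.5,0,0,0,0,0.3],[0,0,0,0,0,0,0.3],[0,0,0,0,0,0,0.3]]'
python3 - <<'E'
from h import *
st();go(0.6635,0.132,0.07,0)
E
```

```text
time_s: 63.75
tcp_pos: [0.6593, 0.13, 0.0799]
tool_rot: [3.139, 0.018, 0.008]
wrist_force: [-0.2, -0.4, -0.2]
width: 0.0385
t 63.75 tcp [0.6593 0.13   0.0799] rpy [3.139 0.018 0.008] F [-0.2 -0.4 -0.2] w 0.0385 q [ 0.08  0.48  1.49 -0.    1.19  1.64]
shift cm [ 0.44 -0.2   0.98] rv [0.003 0.018 0.008]
```

```bash
python3 -m inch '[[0.5,-0.2,0.5,0,0.018,0,0.3],[0,0,0,0,0,0,0.3],[0.2,0,0.4,0,0,0,0.3],[0,0,0,0,0,0,0.3],[0,0,0,0,0,0,0.3]]'
python3 - <<'E'
from h import *
st();go(0.6635,0.132,0.066,0)
E
```

```text
time_s: 64.25
tcp_pos: [0.6615, 0.1336, 0.0673]
tool_rot: [3.139, 0.005, 0.01]
wrist_force: [0.4, 0.2, -1.1]
width: 0.0381
t 64.25 tcp [0.6615 0.1336 0.0673] rpy [3.139 0.005 0.01 ] F [ 0.4  0.2 -1.1] w 0.0381 q [ 0.08  0.49  1.5  -0.    1.15  1.65]
shift cm [0.2  0.16 0.13] rv [0.003 0.005 0.01 ]
```

```bash
python3 -m inch '[[0.2,0.15,0,0,0,0,0.3],[0,0,0,0,0,0,0.3],[0,0,0.3,0,0,0,0.3],[0,0,0.4,0,0,0,0.3],[0,0,0.3,0,0,0,0.3]]'
python3 - <<'E'
from h import *
st()
E
python3 -m inch '[[0,0,0.3,0,0,0,0.3],[0,0,0.2,0,0,0,0.3]]'
python3 - <<'E'
from h import *
st()
E
```

```text
time_s: 64.75
tcp_pos: [0.6646, 0.1321, 0.0585]
tool_rot: [3.139, 0.002, 0.01]
wrist_force: [-0.7, -0.1, -0.3]
width: 0.038
t 64.75 tcp [0.6646 0.1321 0.0585] rpy [3.139e+00 2.000e-03 1.000e-02] F [-0.7 -0.1 -0.3] w 0.038 q [ 0.08  0.51  1.5  -0.    1.14  1.64]
time_s: 64.95
tcp_pos: [0.6643, 0.1325, 0.0539]
tool_rot: [3.139, 0.003, 0.01]
wrist_force: [-7.6, 1.5, 15.5]
width: 0.0384
t 64.95 tcp [0.6643 0.1325 0.0539] rpy [3.139e+00 3.000e-03 1.000e-02] F [-7.6  1.5 15.5] w 0.0384 q [ 0.08  0.51  1.5  -0.    1.13  1.64]
```

It catches too: 15.5 N at the same height (TCP 53.9 mm). To the red tray's nearer half.

```bash
python3 -m inch '[[0,0,-2,0,0,0,0.3],[0,0,-3.5,0,0,0,0.3],[0,0,-3.5,0,0,0,0.3],[-3.5,-2.8,0,0,0,0,0.3],[-3.5,-2.8,0,0,0,0,0.3],[-3.5,-2.8,0,0,0,0,0.3],[-3.5,-2.8,0,0,0,0,0.3],[-3.5,-2.8,0,0,0,0,0.3]]'
python3 - <<'E'
from h import *
st();go(0.455,0.298,0.07,0)
E
```

```text
time_s: 65.75
tcp_pos: [0.4876, 0.271, 0.1462]
tool_rot: [3.14, -0.0, 0.001]
wrist_force: [0.8, 0.2, -0.4]
width: 0.038
t 65.75 tcp [0.4876 0.271  0.1462] rpy [ 3.14e+00 -0.00e+00  1.00e-03] F [ 0.8  0.2 -0.4] w 0.038 q [ 0.37  0.14  1.79 -0.    1.22  1.94]
shift cm [-3.26 -2.72  7.61] rv [ 0.002 -0.     0.001]
```

```bash
python3 -m inch '[[-3,-2.4,1.5,0,0,0,0.3],[0,0,2.5,0,0,0,0.3],[0,0,2,0,0,0,0.3],[0,0,0,0,0,0,0.3],[0,0,0,0,0,0,0.3]]'
python3 - <<'E'
from h import *
st();go(0.455,0.298,0.012,0)
m=optics.camera_model('wrist'); f=optics.grab_frame('wrist'); cv2.imwrite('pics/w29.png',f[:,:,::-1])
E
```

```text
time_s: 66.25
tcp_pos: [0.4513, 0.3005, 0.0858]
tool_rot: [-3.141, -0.002, 0.009]
wrist_force: [0.0, 0.6, -0.5]
width: 0.0386
t 66.25 tcp [0.4513 0.3005 0.0858] rpy [-3.141e+00 -2.000e-03  9.000e-03] F [ 0.   0.6 -0.5] w 0.0386 q [ 0.44  0.18  1.87 -0.    1.1   2.  ]
shift cm [0.35 0.25 7.38] rv [-0.    -0.002  0.009]
```

View pics/w29.png

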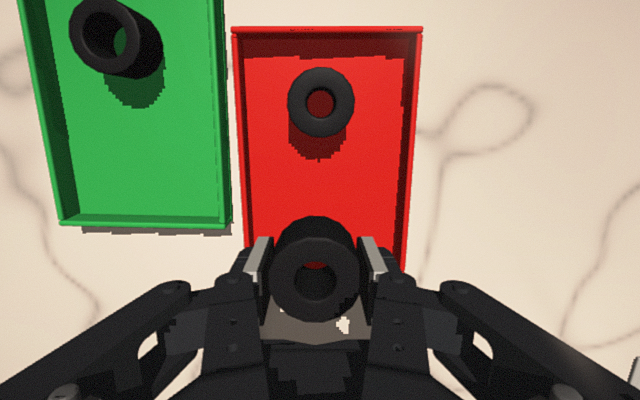

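```bash
python3 - <<'E'
from h import *
m=optics.camera_model('wrist')
for p in ((232,28),(422,28),(246,245),(404,260)): print(onz(m,p,.022).round(4))
E
python3 -m inch '[[0.3,0.3,2.5,0,0,0.009,0.3],[0,0,2,0,0,0,0.3],[0,0,0,0,0,0,0.3],[0,0,0,0,0,0,0.3]]'
python3 - <<'E'
from h import *
st();go(0.455,0.297,0.012,0)
E
```

```text
[0.5639 0.3501 0.022 ]
[0.5648 0.2407 0.022 ]
[0.4295 0.3482 0.022 ]
[0.4194 0.2396 0.022 ]
time_s: 66.7
tcp_pos: [0.4601, 0.2981, 0.0455]
tool_rot: [-3.138, -0.01, -0.003]
wrist_force: [0.3, 1.0, -0.2]
width: 0.0385
t 66.7 tcp [0.4601 0.2981 0.0455] rpy [-3.138e+00 -1.000e-02 -3.000e-03] F [ 0.3  1.  -0.2] w 0.0385 q [ 0.43  0.24  1.88 -0.    1.01  2.01]
shift cm [-0.54  0.12  3.35] rv [-0.004 -0.01  -0.003]
```

```bash
python3 -m inch '[[-0.5,0.3,1.2,0,-0.01,0,0.3],[0,0,1,0,0,0,0.3],[0,0,0,0,0,0,0.3],[0,0,0.5,0,0,0,0.3],[0,0,0,0,0,0,0.3]]'
python3 - <<'E'
from h import *
st();go(0.455,0.295,0.012,0)
E
```

```text
time_s: 67.2
tcp_pos: [0.4574, 0.2957, 0.0199]
tool_rot: [-3.135, -0.004, -0.004]
wrist_force: [0.9, -0.1, -0.5]
width: 0.0383
t 67.2 tcp [0.4574 0.2957 0.0199] rpy [-3.135 -0.004 -0.004] F [ 0.9 -0.1 -0.5] w 0.0383 q [0.43 0.28 1.89 0.   0.96 2.  ]
shift cm [-0.24  0.08  0.79] rv [-0.006 -0.004 -0.004]
```

```bash
python3 -m inch '[[0,0,0.6,0,0,0,0.3],[0,0,0,0,0,0,0.3],[0,0,0.2,0,0,0,0.3],[0,0,0,0,0,0,0.3]]'
python3 - <<'E'
from h import *
st()
E
```

```text
time_s: 67.6
tcp_pos: [0.4576, 0.296, 0.0115]
tool_rot: [-3.135, -0.004, -0.003]
wrist_force: [0.1, -0.9, -0.6]
width: 0.0384
t 67.6 tcp [0.4576 0.296  0.0115] rpy [-3.135e+00 -4.000e-03 -3.000e-03] F [ 0.1 -0.9 -0.6] w 0.0384 q [0.43 0.3  1.89 0.   0.95 2.  ]
```

Releasing, lifting, and retreating to clear the views.

```bash
python3 -m inch '[[0,0,0,0,0,0,0.58],[0,0,0,0,0,0,0.58],[0,0,0,0,0,0,0.58],[0,0,-3,0,0,0,0.58],[0,0,-4,0,0,0,0.58],[0,0,-4,0,0,0,0.7],[0,0,-4,0,0,0,0.7],[0,0,-4,0,0,0,0.7]]'
python3 -m inch '[[0,4.5,-1,0,0,0,0.7],[0,4.5,-1,0,0,0,0.7],[0,4.5,-1,0,0,0,0.7],[0,4.5,0,0,0,0,0.7],[0,4.5,0,0,0,0,0.7],[0,4.5,0,0,0,0,0.7],[0,4.5,0,0,0,0,0.7],[0,0,0,0,0,0,0.7]]'
python3 - <<'E'
from h import *
st()
for n in('top','side'):
    f=optics.grab_frame(n); cv2.imwrite(f'pics/{n}30.png',f[:,:,::-1])
f=optics.grab_frame('wrist'); cv2.imwrite('pics/w30.png',f[:,:,::-1])
E
```

```text
time_s: 68.4
tcp_pos: [0.4523, 0.2926, 0.2009]
tool_rot: [-3.141, 0.009, -0.003]
wrist_force: [1.9, 0.3, -0.9]
width: 0.0599
time_s: 69.2
tcp_pos: [0.457, -0.031, 0.2436]
tool_rot: [-3.138, -0.016, 0.002]
wrist_force: [-0.6, 0.1, -0.1]
width: 0.0596
t 69.2 tcp [ 0.457  -0.031   0.2436] rpy [-3.138e+00 -1.600e-02  2.000e-03] F [-0.6  0.1 -0.1] w 0.0596 q [-0.25 -0.21  1.94  0.01  1.4   1.32]
```

View pics/top30.png

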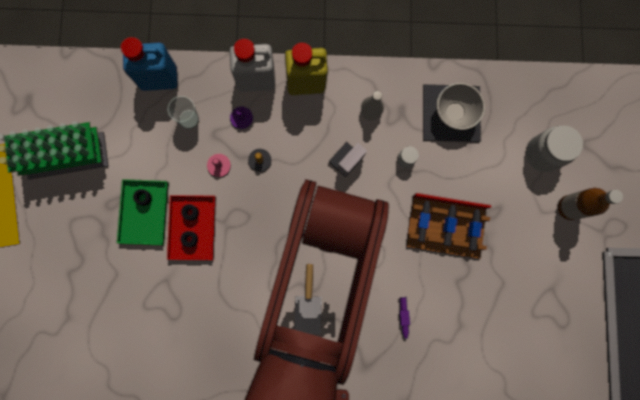

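View pics/side30.png

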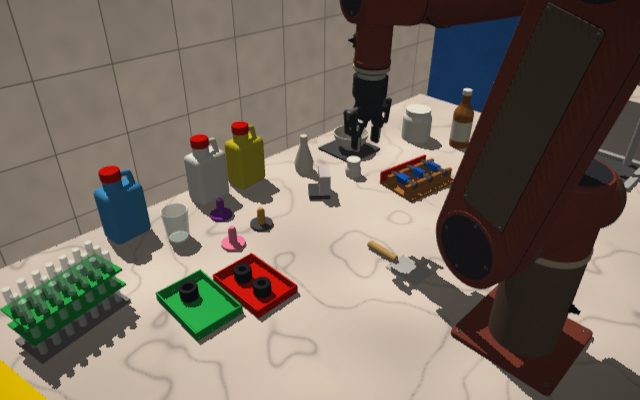

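View pics/w30.png

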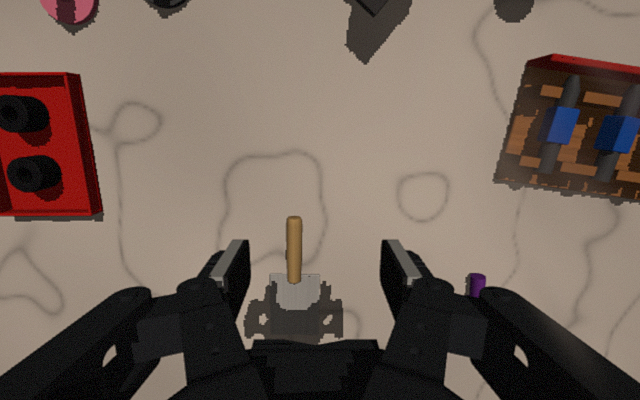

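The final views show one sleeve in green (143,198), two in red (190,213) and (189,241), and three pins racked with cones at the rail. The bystanders are unmoved. Across all views there is no fourth sleeve or stray pin.

```bash
python3 -m inch '[[0,0,0,0,0,0,0.7],[0,0,0,0,0,0,0.7]]'
python3 - <<'E'
from workcell import job
print(job.job_done())
E
```

```text
time_s: 69.55
tcp_pos: [0.457, -0.0235, 0.2432]
tool_rot: [-3.134, -0.015, 0.011]
wrist_force: [-0.5, 0.5, 0.0]
width: 0.0597
the job is handed in; nothing more can be done
None
```

The job is finished and handed in at about 70 s, well under the 210 s limit.

- **Pins:** All three blue-gripped pins were felt in the bore. Each went in about 8 mm chamfer-first and stopped at 6–13 N. They lie one to a groove in grooves 0, 1 and 2, with their cones towards the red rail. I felt only the chamfered end of each, because its cone was already visible in the wrist camera and it went in on the first try.
- **Sleeves:** Three sleeves were found and tried on the brass gauge. One slid right down to the base with no force and stands in the green tray. The other two caught at the top (16–17 N, underside about 47 mm above the table) and stand in the red tray.
- **Last checks:** The top, side and wrist views showed the pins racked and the sleeves upright in their trays. The bystanders and the decoys were where they started, and no fourth sleeve or stray pin was visible. I saw no knocked part or slackened grip.
- **Disagreement:** The top camera placed things 3–4 mm nearer the robot in x than the wrist camera did. I worked from the wrist camera and by feel, and the pins seated and the sleeves were placed without trouble.

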